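Load the plate shaker and refit its guard door

TASK

Put every white pellet on the bench into the shaker's six-well carrier, one per well, filling wells one, two, three and so on without a gap (each well's number is the number of dots beside it). Then lift the guard door out of its stand and hang it, standing well open, with both hinge knuckles fully down on the two hinge pins. Finally swing the door shut against its stop, press the start button fully down and let go of everything, without disturbing the other things on the bench.

Things in the scene. Friction and masses are not known exactly. Their poses are not given: they have to be found in the camera images.
- shaker: Plate shaker, fixed. Origin on the bench under the carrier's centre, z up. White base x -85 to 140, y -195 to 140 mm, 20 high; grey carrier 120 (x) x 172 (y), top at 42. Button housing x +-75, y -189 to -114, top 60. Hinge axis x 95, y 125; its post x 115 to 133, y 113 to 137, top 128. The shut door runs from the axis along -x at y 125, against a rubber stop (x -53, face at y 120.5, top 100).
- pin_low (a point): Foot of the lower hinge pin, 40 mm above the bench, on the bracket's top face, where the lower knuckle rests. Both pins: on one vertical axis, 8 mm thick, 18 mm tall, the upper 6 mm tapered to 3 mm. Brackets 8 mm thick, reaching from the post (at +x) to 9 mm past the axis.
- pin_high (a point): Foot of the upper hinge pin, 80 mm straight above pin_low; same pin and bracket. Since the upper bracket hangs over the lower pin, the door must come in from the side (from the shaker's -x or +y) with its knuckles just above the pin tips, and is then lowered 18 mm onto both.
- door: Loose clear door, about 0.25 kg. Origin on its hinge axis at the lower end of the lower knuckle; z up. Panel x -13 to -158 mm, 8 thick (y), z -10 to 110. Black tab on top: x -103 to -63, 14 thick (y), z 104 to 150, over the centre of mass. Hung, its origin is at pin_low; shut, its axes match the shaker's; opened by angle a it is turned by -a about z (free end to the shaker's +y). Swings freely
- knuckle_high (a point): Lower end of the upper knuckle, on its centre line, 80 mm above the door's origin. Both knuckles are tubes 21 mm outside, 12 mm inside, 18 mm tall.
- door_edge (a point): Middle of the door's free edge (door frame x -158, z 50 mm). At the start the door stands upright in a fixed white stand under its middle: slot 11.4 mm wide between walls 100 mm long, 10 mm thick, tops 45 mm above the bench; the panel's lower edge is then 8 mm above the bench: lift it 40 mm or more to clear.
- start_top (a point): Centre of the top of the start button, a round grey button 28 mm across on the shaker's housing; press straight down.
- start (a joint): Travel of the start button: 0 released, 0.006 m fully down (about 5 N); springs back.
- well1 (a point): Centre of the floor of well 1 (marked with 1 dot), 28 mm above the bench; round well 36 mm in diameter, 14 mm deep. Wells 1, 2, 3 form the row nearer the robot (shaker -x), 4, 5, 6 (6 is never needed) the other; each row is counted from the start-button end (-y) towards the door end (+y); 54 mm between neighbours.
- well2 (a point): Centre of the floor of well 2 (marked with 2 dots), 28 mm above the bench; round well 36 mm in diameter, 14 mm deep. Wells 1, 2, 3 form the row nearer the robot (shaker -x), 4, 5, 6 (6 is never needed) the other; each row is counted from the start-button end (-y) towards the door end (+y); 54 mm between neighbours.
- well3 (a point): Centre of the floor of well 3 (marked with 3 dots), 28 mm above the bench; round well 36 mm in diameter, 14 mm deep. Wells 1, 2, 3 form the row nearer the robot (shaker -x), 4, 5, 6 (6 is never needed) the other; each row is counted from the start-button end (-y) towards the door end (+y); 54 mm between neighbours.
- well4 (a point): Centre of the floor of well 4 (marked with 4 dots), 28 mm above the bench; round well 36 mm in diameter, 14 mm deep. Wells 1, 2, 3 form the row nearer the robot (shaker -x), 4, 5, 6 (6 is never needed) the other; each row is counted from the start-button end (-y) towards the door end (+y); 54 mm between neighbours.
- well5 (a point): Centre of the floor of well 5 (marked with 5 dots), 28 mm above the bench; round well 36 mm in diameter, 14 mm deep. Wells 1, 2, 3 form the row nearer the robot (shaker -x), 4, 5, 6 (6 is never needed) the other; each row is counted from the start-button end (-y) towards the door end (+y); 54 mm between neighbours.
- pellet1: White hexagonal ceramic pellet, 20 mm across the flats (23 mm across the corners), 22 mm tall, 15 g, standing on end at the start. Origin at its centre; z along its axis; one pair of side flats faces its x axis, the others 60 degrees apart. Three to five of the five are present.
- pellet2: White hexagonal ceramic pellet, 20 mm across the flats (23 mm across the corners), 22 mm tall, 15 g, standing on end at the start. Origin at its centre; z along its axis; one pair of side flats faces its x axis, the others 60 degrees apart. Three to five of the five are present.
- pellet3: White hexagonal ceramic pellet, 20 mm across the flats (23 mm across the corners), 22 mm tall, 15 g, standing on end at the start. Origin at its centre; z along its axis; one pair of side flats faces its x axis, the others 60 degrees apart. Three to five of the five are present.
- pellet4: White hexagonal ceramic pellet, 20 mm across the flats (23 mm across the corners), 22 mm tall, 15 g, standing on end at the start. Origin at its centre; z along its axis; one pair of side flats faces its x axis, the others 60 degrees apart. Three to five of the five are present.
- pellet5: White hexagonal ceramic pellet, 20 mm across the flats (23 mm across the corners), 22 mm tall, 15 g, standing on end at the start. Origin at its centre; z along its axis; one pair of side flats faces its x axis, the others 60 degrees apart. Three to five of the five are present.
- beaker: Glass beaker, 64 x 85 mm, origin under its centre (diameter x height). Bystander, loose: leave it alone.
- reagent: Amber bottle, 56 x 130 mm, origin under its centre (diameter x height). Bystander, loose: leave it alone.
- jar: White closed jar, 60 x 65 mm, origin under its centre (diameter x height). Bystander, loose: leave it alone.
- dish: Closed glass dish, 62 x 14 mm, origin under its centre (diameter x height). Bystander, loose: leave it alone.
- tipbox: Grey box, 60 x 100 x 55 mm, origin under its centre. Bystander, loose: leave it alone.
- driver: Screwdriver, 150 mm long, handle and blade along its x axis. Bystander, loose: leave it alone.

How it is judged:
By the outcome, as a careful person would: the job done as asked, in the order asked, and still so for the second after the job is handed in, with the robot touching nothing.
Of pellet1, pellet2, pellet3, pellet4, pellet5 only 3 to 5 are there at a start; the rules pass over those that are not, and their reading is None.
At some moment in a run one of pellet1, pellet2, pellet3, pellet4, pellet5 may be knocked a few centimetres aside while the robot is not near it.
It also fails if it takes over 210 s, if anything falls off the work surface, if the arm or the gripper's body presses on something with over 40 N, if the wrist force passes 120 N, or if a joint passes its speed limit or range.

ROBOT

A 6-joint arm with a two-finger parallel gripper is mounted at the origin on the work surface. World frame = base frame: x ahead of the robot, y to its left, z up, the work surface at z = 0. Lengths are in m, angles in degrees, forces in N, time in s.
With the tool pointing down it reaches from about 0.375 to 0.9 m from the base axis. Payload 3.1 kg.
Tool frame: the origin (TCP) lies midway between the tips of the shut fingers; the grasp point (between the pads) lies bot.hold_point_z behind it (bot.hold_point_z is the distance from the TCP to the grasp point, in m); z points along the fingers, y is the direction in which the jaws open and shut (so a half turn about z gives the same grasp; the last joint's range is limited). The gripper opens to 87 mm and grips with 3 to 60 N. Pads are 19 mm wide; open, the fingers measure 117 mm over their backs; the gripper's body (75 mm by 190 mm) begins 51 mm behind the grasp point.
Start: joints at [-10.227, 30.224, 82.088, -0, 67.689, -10.227], TCP at [0.625, 0, 0.223] pointing down, gripper open.
Joint ranges: [-176.69, 176.69], [-43.24, 126.21], [12.49, 139.97], [-82, 262], [0, 151.66], [-163.58, 163.58]. Speed limits (degrees/s): [159.86, 159.86, 180, 180, 180, 180].

INTERFACE

Orientations are given as a 3x3 rotation matrix whose columns are the frame's x, y, z axes.
In Python, from rig import bot, vision, hand_in gives the robot as it stands. The module is installed in compiled form; this text tells all that it offers.
- The arm moves only by the shell command python3 -m handwheel 'ROWS'. ROWS is JSON, a list of rows, each an object of numbers: "hand": the gripper's target within -1 to 1 (fully open at 1, half-way at 0, shut at -1); "dx", "dy", "dz": the shift along the world's x, y, z in cm; "wx", "wy", "wz": the turn, a rotation vector about the world's x, y, z in rad. In form: [{"hand": .., "dx": .., "dy": .., "dz": .., "wx": .., "wy": .., "wz": ..}, ...]. A call has 1 to 10 rows; each row shifts and turns the commanded pose from where the row before left it; what a row does not reach is not made up. A row lasts 1/10 s, in which the tool goes at most 50 mm and 8.59 degrees, less where a joint would pass 70% of its speed; a pose out of reach is approached as far as the arm can. A call with a gripper value outside its range is refused whole. The fingers move at their own pace and stop on an object; the grip force is fixed at half the most. Time passes only in rows, so rows that do not move let the fingers close. It gives the time, the measured TCP pose, the force and the opening at its end, in the units of the state.
- bot.read_state(): the state, without advancing time (a new reading comes with each control period).
- vision.capture(name): name is "scene" or "side" or "wrist"; returns (picture, depth): 384x512x3 uint8, red, green, blue; 384x512 float32, m along the optical axis (not along the pixel's ray), 0 where there is no reading.
- vision.get_calibration(name): a dict with "fx", "fy", "cx", "cy" (pixels), "rvec" (rotation vector, rad) and "tvec" (3), from world to camera coordinates, as OpenCV has them. Camera axes: x right, y down, z forward; pixel columns grow to the right and rows downward; lengths in m; the calibration is good to about 2 mm. A picture is of the moment at which its call begins: read the wrist's pose just before it. get_calibration takes no time and is no camera call; for the wrist camera it gives the pose at the moment of the call.
- hand_in(): hands the job in, once; it reports no verdict.
The state is a dict: "time_s": time; "joint_positions": joint angles; "qvel": joint speeds; "tau": joint torques, N m; "position": TCP position; "tcp_rot": TCP orientation; "force": force on the tool from outside, world axes, zero at the start; "moment": the same for the moment, N m; "opening": opening from 0.0 (shut) to 1.0 (fully open).
Only numpy, scipy, OpenCV 4.12 (cv2) and the standard library are available. Lean on these libraries where they do the work, as an engineer would, in place of code of your own. Each camera call takes 0.05 s, during which the arm holds its last target.

## Working session

There is one attempt and no reset: what is moved stays moved. The work goes in short steps, Python scripts to look and compute and a shell command to move; the robot and the scene stay as the last step left them, time stands still between calls to the robot, and variables do not carry over. Pictures are saved under pics/ and viewed, and the job is handed in when it is done.

```bash
mkdir -p pics; cat > h.py <<'E'
import numpy as np, cv2
from rig import bot, vision
def snap(n,f):
    c=vision.get_calibration(n); p,d=vision.capture(n)
    cv2.imwrite('pics/'+f+'.png',p[:,:,::-1]); np.savez('pics/'+f+'.npz',p=p,d=d,**{k:np.array(c[k]) for k in c})
    return p,d,c
def load(f): 
    z=np.load('pics/'+f+'.npz'); return z['p'],z['d'],z
def cam(c):
    R=cv2.Rodrigues(np.array(c['rvec'],float))[0]; t=np.array(c['tvec'],float).ravel(); return R,t
def ray(c,u,v,z):
    R,t=cam(c); o=-R.T@t; d=R.T@np.array([(u-c['cx'])/c['fx'],(v-c['cy'])/c['fy'],1.]); return o+d*(z-o[2])/d[2]
def cloud(d,c):
    R,t=cam(c); v,u=np.mgrid[:d.shape[0],:d.shape[1]]
    P=np.stack([(u-c['cx'])/c['fx']*d,(v-c['cy'])/c['fy']*d,d],-1); return (P-t)@R
def proj(c,X):
    R,t=cam(c); q=R@np.array(X,float)+t; return q[0]/q[2]*c['fx']+c['cx'],q[1]/q[2]*c['fy']+c['cy']
E
python3 - <<'E'
from h import *
for n in ['scene','side','wrist']:
    p,d,c=snap(n,n+'0'); R,t=cam(c); print(n,-R.T@t,R[2],c['fx'])
print(bot.hold_point_z, bot.read_state())
E
```

```text
scene [1.20378981 0.39859463 1.12512658] [-0.50146448 -0.32917212 -0.80011192] 425.69054894593256
side [-0.10802838 -0.75488199  0.71696971] [ 0.56797246  0.61019654 -0.55232912] 390.5973502215141
wrist [0.62497169 0.07530242 0.38470493] [-0.00194117 -0.27518185 -0.96139023] 317.66443042588776
0.0187 {'time_s': 0.15, 'joint_positions': array([-1.02278481e+01,  3.02669654e+01,  8.21385369e+01,  1.15766745e-03,
        6.76889232e+01, -1.02270248e+01]), 'qvel': array([-0.04716235, -0.05288564, -0.27350275, -0.01296261, -0.0947948 ,
       -0.07936182]), 'tau': array([ 9.14956272e-04, -4.40429199e+01, -1.76841742e+01,  6.33679633e-02,
        5.52540855e-02, -1.06930895e-04]), 'position': array([6.24451816e-01, 1.28159282e-04, 2.21799389e-01]), 'tcp_rot': array([[ 2.23069817e-05,  9.99998690e-01, -1.61852681e-03],
       [ 9.99999951e-01, -2.18036061e-05,  3.11025459e-04],
       [ 3.10989761e-04, -1.61853367e-03, -9.99998642e-01]]), 'force': array([-0.43916784, -0.02646549,  0.72957044]), 'moment': array([ 0.0291969 ,  0.02416689, -0.0197037 ]), 'opening': 1.000105702937277}
```

View pics/scene0.png

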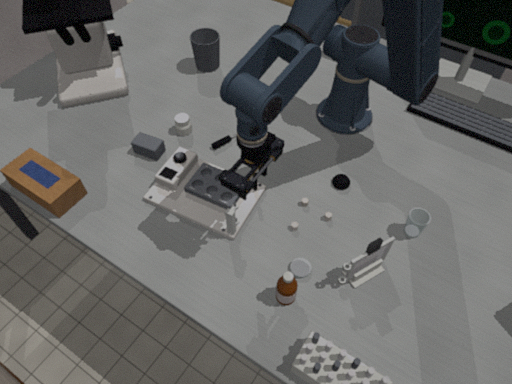

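View pics/side0.png

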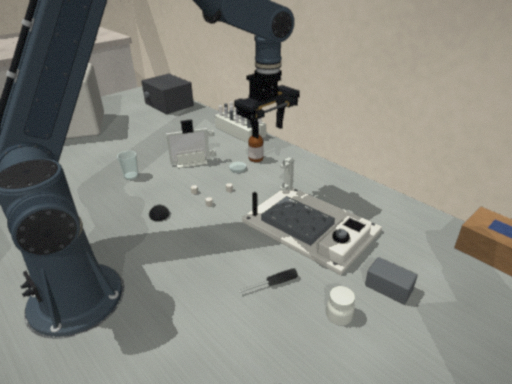

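View pics/wrist0.png

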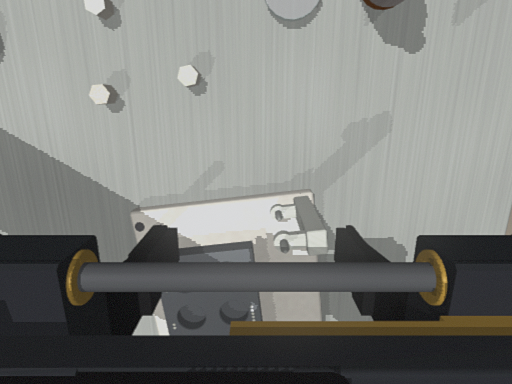

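```bash
python3 - <<'E'
from h import *
p,d,c=load('scene0'); cv2.imwrite('pics/sz.png',cv2.resize(p[120:300,120:440,::-1],None,fx=2.5,fy=2.5,interpolation=cv2.INTER_CUBIC))
p,d,c=load('side0'); cv2.imwrite('pics/dz.png',cv2.resize(p[100:340,110:430,::-1],None,fx=2.5,fy=2.5,interpolation=cv2.INTER_CUBIC))
def blobs(f,z,lo=165):
    p,d,c=load(f); h=cv2.cvtColor(p,cv2.COLOR_RGB2HSV); P=cloud(d,c)
    m=((d>0)&(P[...,2]>.012)&(P[...,2]<.03)).astype(np.uint8)
    n,l,s,ce=cv2.connectedComponentsWithStats(m)
    for i in range(1,n):
        if s[i,4]>8:
            q=P[l==i]; print(f,ce[i].round(1),s[i,4],q.mean(0).round(4),q.max(0).round(3), p[l==i].mean(0).round())
for f in ['scene0','side0','wrist0']: blobs(f,.022)
E
```

```text
scene0 [10.9 15. ] 90 [ 0.284  -1.6015  0.0216] [ 0.349 -1.59   0.03 ] [103.  98.  97.]
scene0 [207.4  67.2] 76 [ 0.083  -0.5926  0.0215] [ 0.108 -0.567  0.03 ] [47. 48. 50.]
scene0 [456.9  81.5] 432 [-0.4156  0.3002  0.0145] [-0.335  0.407  0.03 ] [118. 118. 116.]
scene0 [478.3  76.4] 83 [-0.4973  0.364   0.014 ] [-0.461  0.406  0.019] [145. 145. 142.]
scene0 [472.1  80.9] 24 [-0.4535  0.3516  0.0143] [-0.435  0.37   0.017] [146. 146. 143.]
scene0 [454.2  84.2] 11 [-0.3924  0.2974  0.0141] [-0.376  0.302  0.016] [100. 100.  98.]
scene0 [94.3 98.6] 261 [ 0.4816 -0.8372  0.0212] [ 0.58  -0.759  0.03 ] [92. 89. 87.]
scene0 [465.7 119.7] 2450 [-0.2051  0.3978  0.0204] [-0.139  0.583  0.03 ] [66. 67. 71.]
scene0 [342.9 119.6] 509 [0.0464 0.0165 0.0171] [0.109 0.102 0.03 ] [48. 54. 62.]
scene0 [182.6 131.2] 52 [ 0.4291 -0.4393  0.0211] [ 0.442 -0.423  0.03 ] [101. 100.  96.]
scene0 [221.3 141.4] 129 [ 0.3922 -0.2916  0.021 ] [ 0.428 -0.273  0.028] [30. 30. 32.]
scene0 [149.4 153.4] 112 [ 0.5774 -0.4658  0.0209] [ 0.598 -0.431  0.03 ] [50. 51. 53.]
scene0 [201.1 203.5] 2839 [ 0.6454 -0.185
[... 3953 characters left out ...]
ist0 [381.2   3.8] 145 [0.7513 0.1717 0.021 ] [0.771 0.178 0.03 ] [81. 72. 66.]
wrist0 [188.3  75.5] 358 [0.5514 0.1032 0.0222] [0.562 0.114 0.025] [203. 204. 198.]
wrist0 [101.3  93.8] 390 [0.4551 0.0844 0.0217] [0.465 0.095 0.026] [192. 190. 183.]
wrist0 [227.4 224.6] 7043 [ 0.5891 -0.069   0.0208] [ 0.702 -0.027  0.03 ] [194. 193. 189.]
wrist0 [290.5 305.9] 1756 [ 0.6696 -0.184   0.021 ] [ 0.712 -0.162  0.029] [160. 157. 150.]
wrist0 [160.6 319.2] 306 [ 0.4957 -0.2049  0.0209] [ 0.504 -0.174  0.023] [193. 192. 186.]
wrist0 [234.3 309.3] 339 [ 0.5957 -0.1834  0.0289] [ 0.612 -0.17   0.03 ] [79. 81. 83.]
wrist0 [192.2 313.4] 336 [ 0.5406 -0.1897  0.0289] [ 0.557 -0.176  0.03 ] [78. 80. 83.]
```

View pics/sz.png

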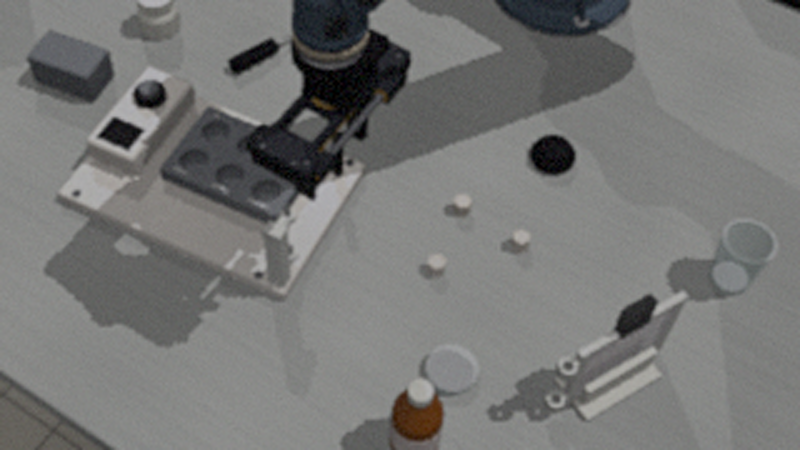

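View pics/dz.png

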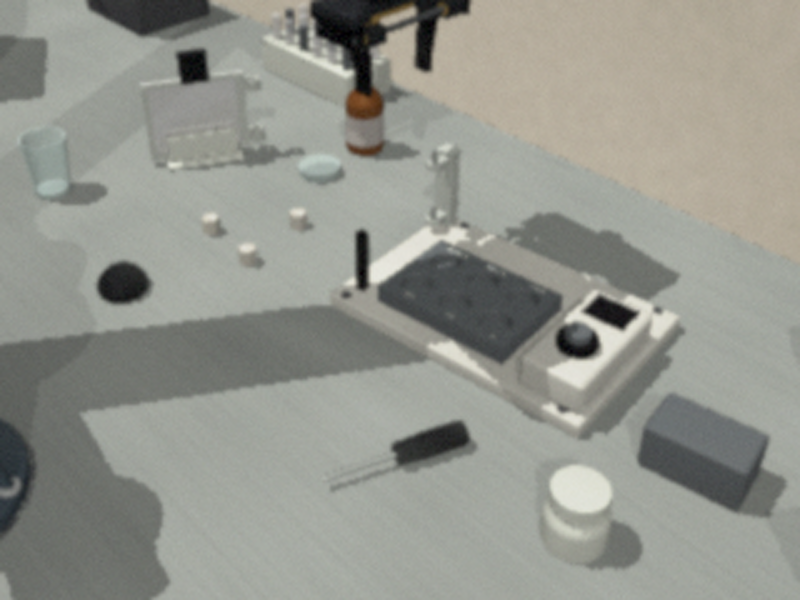

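```bash
python3 -m handwheel '[{"hand":1,"dx":-3.5},{"hand":1,"dx":-3.5,"dz":-1},{"hand":1,"dx":-3.5,"dz":-2},{"hand":1,"dx":-3,"dz":-3},{"hand":1},{"hand":1},{"hand":1}]'
python3 - <<'E'
from h import *
p,d,c=snap('wrist','wrist1')
E
```

```text
invalid input
```

View pics/wrist1.png

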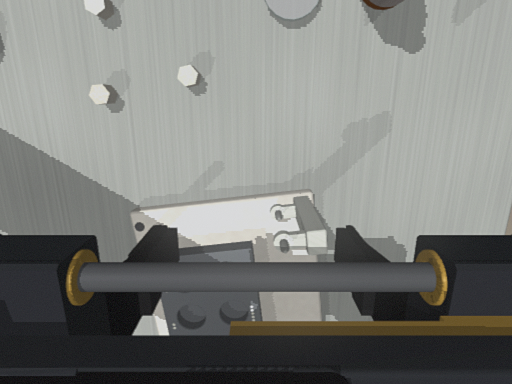

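The command was refused, so every key is probably required in each row.

```bash
python3 -m handwheel '[{"hand":1,"dx":-3.5,"dy":0,"dz":0,"wx":0,"wy":0,"wz":0},{"hand":1,"dx":-3.5,"dy":0,"dz":-1,"wx":0,"wy":0,"wz":0},{"hand":1,"dx":-3.5,"dy":0,"dz":-2,"wx":0,"wy":0,"wz":0},{"hand":1,"dx":-3,"dy":0,"dz":-3,"wx":0,"wy":0,"wz":0},{"hand":1,"dx":0,"dy":0,"dz":0,"wx":0,"wy":0,"wz":0},{"hand":1,"dx":0,"dy":0,"dz":0,"wx":0,"wy":0,"wz":0}]'
cat >> h.py <<'E'
def pellets(f,zt=.022,show=True):
    p,d,c=load(f); P=cloud(d,c)
    m=((d>0)&(P[...,2]>.010)&(P[...,2]<.03)&(p.min(-1)>105)).astype(np.uint8)
    n,l,s,ce=cv2.connectedComponentsWithStats(m); out=[]
    for i in range(1,n):
        q=P[l==i]; e=q.max(0)-q.min(0)
        if s[i,4]>60 and max(e[:2])<.035 and e[1]>.012:
            # top face: pixels with depth z>.018
            mm=((l==i)&(P[...,2]>.0185)).astype(np.uint8)
            cs=max(cv2.findContours(mm,0,1)[0],key=cv2.contourArea)
            h=cv2.convexHull(cs)[:,0]
            W=np.array([ray(c,u,v,zt)[:2] for u,v in h])
            cen=np.array(cv2.minEnclosingCircle((W*1e3).astype(np.float32))[0])/1e3
            a=np.radians(np.arange(0,180,1)); D=np.stack([np.cos(a),np.sin(a)])
            w=np.ptp(W@D,axis=0); w3=w[:60]+w[60:120]+w[120:]; k=int(np.argmin(w3))
            print(f,ce[i].round(),'cen',cen.round(4),'mean',q[:,:2].mean(0).round(4),'flat normal deg mod60',k,'width mm',round(w3[k]/3e-3,1),round(w3.max()/3e-3,1),'area',s[i,4])
E
python3 - <<'E'
from h import *
p,d,c=snap('wrist','wrist2'); pellets('wrist2'); print(bot.read_state()['position'])
E
```

```text
time_s: 0.8
position: [0.4893, 0.0001, 0.1622]
tcp_rot: [[0.0, 1.0, -0.001], [1.0, -0.0, 0.0], [0.0, -0.001, -1.0]]
force: [0.7, -0.3, 1.2]
opening: 1.003
wrist2 [324.  70.] cen [0.55   0.1036] mean [0.5499 0.1034] flat normal deg mod60 43 width mm 20.6 22.9 area 512
wrist2 [217.  92.] cen [0.4534 0.0845] mean [0.4535 0.0844] flat normal deg mod60 35 width mm 20.2 22.5 area 456
[ 4.91373632e-01 -2.87051422e-04  1.62959665e-01]
```

View pics/wrist2.png

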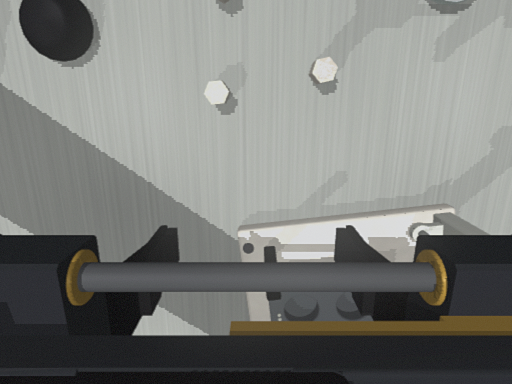

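```bash
python3 -m handwheel '[{"hand":0,"dx":-1.3,"dy":2.8,"dz":0,"wx":0,"wy":0,"wz":-0.145},{"hand":0,"dx":-1.3,"dy":2.9,"dz":-1,"wx":0,"wy":0,"wz":-0.145},{"hand":0,"dx":-1.2,"dy":2.8,"dz":-4,"wx":0,"wy":0,"wz":-0.145},{"hand":0,"dx":0,"dy":0,"dz":-4,"wx":0,"wy":0,"wz":0},{"hand":0,"dx":0,"dy":0,"dz":-2,"wx":0,"wy":0,"wz":0},{"hand":0,"dx":0,"dy":0,"dz":0,"wx":0,"wy":0,"wz":0},{"hand":0,"dx":0,"dy":0,"dz":0,"wx":0,"wy":0,"wz":0},{"hand":0,"dx":0,"dy":0,"dz":0,"wx":0,"wy":0,"wz":0}]'
python3 - <<'E'
from h import *
p,d,c=snap('wrist','wrist3'); print(bot.read_state()['position'])
p,d,c=snap('side','side3')
cv2.imwrite('pics/dz3.png',cv2.resize(p[140:260,130:290,::-1],None,fx=4,fy=4,interpolation=cv2.INTER_CUBIC))
E
```

```text
time_s: 1.65
position: [0.4542, 0.0847, 0.054]
tcp_rot: [[0.422, 0.907, 0.004], [0.907, -0.422, -0.0], [0.001, 0.004, -1.0]]
force: [-0.7, 0.1, 0.0]
opening: 0.51
[0.45393235 0.08463996 0.05412251]
```

View pics/wrist3.png

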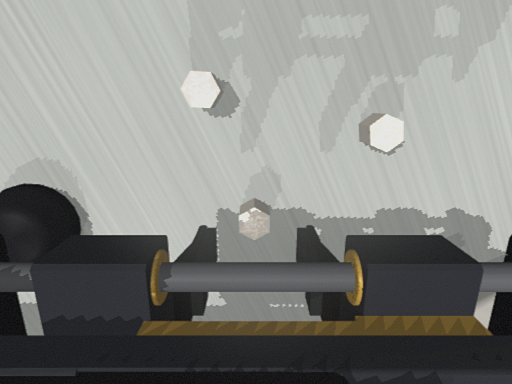

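View pics/dz3.png

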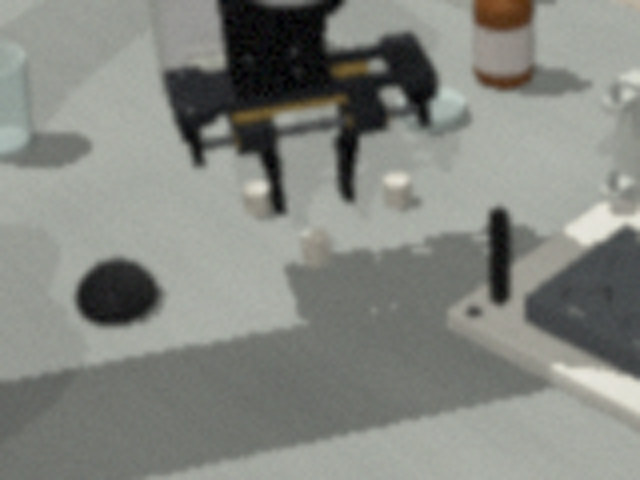

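```bash
python3 -m handwheel '[{"hand":0,"dx":0,"dy":0,"dz":-2.3,"wx":0,"wy":0,"wz":0},{"hand":0,"dx":0,"dy":0,"dz":-2,"wx":0,"wy":0,"wz":0},{"hand":0,"dx":0,"dy":0,"dz":0,"wx":0,"wy":0,"wz":0},{"hand":-1,"dx":0,"dy":0,"dz":0,"wx":0,"wy":0,"wz":0},{"hand":-1,"dx":0,"dy":0,"dz":0,"wx":0,"wy":0,"wz":0},{"hand":-1,"dx":0,"dy":0,"dz":0,"wx":0,"wy":0,"wz":0},{"hand":-1,"dx":0,"dy":0,"dz":0,"wx":0,"wy":0,"wz":0},{"hand":-1,"dx":0,"dy":0,"dz":4,"wx":0,"wy":0,"wz":0},{"hand":-1,"dx":0,"dy":0,"dz":5,"wx":0,"wy":0,"wz":0},{"hand":-1,"dx":0,"dy":0,"dz":0,"wx":0,"wy":0,"wz":0}]'
python3 - <<'E'
from h import *
p,d,c=snap('wrist','wrist4'); s=bot.read_state();print(s['position'],s['opening'])
pellets('wrist4')
p,d,c=snap('side','side4')
cv2.imwrite('pics/dz4.png',cv2.resize(p[100:260,130:330,::-1],None,fx=4,fy=4,interpolation=cv2.INTER_CUBIC))
E
```

```text
time_s: 2.75
position: [0.4558, 0.0849, 0.1046]
tcp_rot: [[0.421, 0.907, 0.012], [0.907, -0.421, -0.001], [0.004, 0.011, -1.0]]
force: [1.6, 0.1, -0.5]
opening: 0.222
[0.45438467 0.08488353 0.102691  ] 0.22720848883174793
wrist4 [210.  94.] cen [0.4602 0.1731] mean [0.4605 0.1729] flat normal deg mod60 1 width mm 20.2 22.7 area 708
wrist4 [355. 128.] cen [0.5501 0.1039] mean [0.5495 0.1044] flat normal deg mod60 43 width mm 20.9 23.3 area 728
```

View pics/dz4.png

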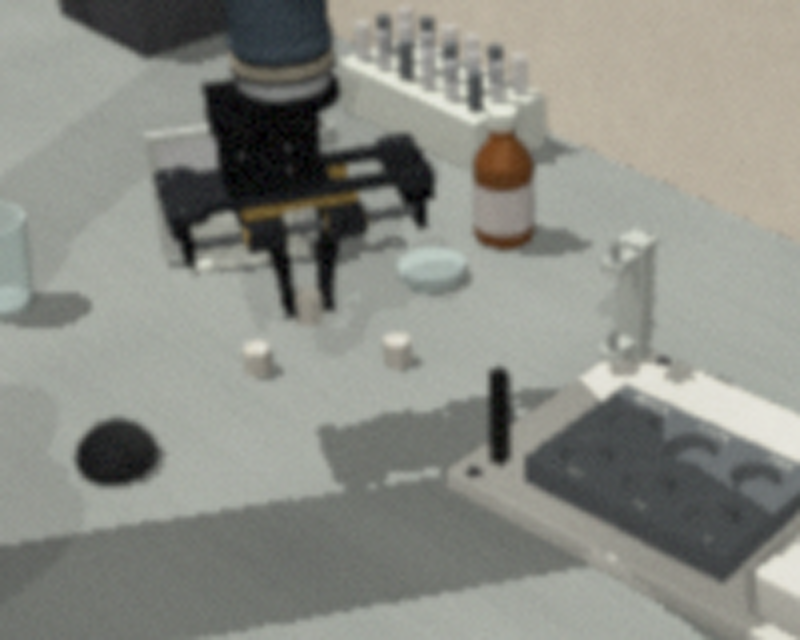

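View pics/wrist4.png

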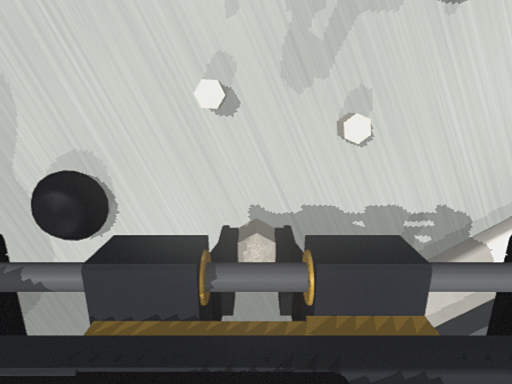

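```bash
python3 - <<'E'
from h import *
p,d,c=snap('scene','scene4')
for f in ['scene4','side4']:
    p,d,c=load(f); P=cloud(d,c)
    m=((d>0)&(abs(P[...,2]-.042)<.003)&(p.max(-1)<120)&(P[...,0]>.48)&(P[...,0]<.68)&(P[...,1]<-.04)&(P[...,1]>-.32)).astype(np.uint8)
    m=cv2.morphologyEx(m,cv2.MORPH_CLOSE,np.ones((3,3)))
    cs=max(cv2.findContours(m,0,1)[0],key=cv2.contourArea)[:,0]
    W=np.array([ray(c,u,v,.042)[:2] for u,v in cs]); r=cv2.minAreaRect((W*1e3).astype(np.float32)); print(f,r)
    # pin tops, button, post heights
    q=P[(d>0)&(P[...,2]>.1)&(P[...,2]<.14)&(P[...,0]>.6)&(P[...,0]<.75)&(P[...,1]>-.1)&(P[...,1]<.02)]
    print(len(q),q.mean(0) if len(q) else '')
    # button: above z .062 over housing
    B=(d>0)&(P[...,2]>.063)&(P[...,2]<.09)&(P[...,0]>.48)&(P[...,0]<.72)&(P[...,1]<-.25)&(P[...,1]>-.4)
    print('btn',B.sum(),P[B].mean(0),P[B].min(0),P[B].max(0))
E
```

```text
scene4 ((571.7486572265625, -180.92205810546875), (123.01533508300781, 174.5559539794922), 6.7673540115356445)
144 [ 0.6730654  -0.04202896  0.12084242]
btn 229 [ 0.58500109 -0.32824342  0.07011709] [ 0.52274474 -0.37175224  0.06300919] [ 0.66053254 -0.2863158   0.08800956]
side4 ((562.0598754882812, -185.9932861328125), (118.16674041748047, 172.76153564453125), 6.789465427398682)
120 [ 0.66501041 -0.051217    0.11935316]
btn 213 [ 0.55825896 -0.34153454  0.07372704] [ 0.52175259 -0.36548545  0.06305853] [ 0.64836333 -0.31114794  0.08448635]
```

View pics/scene4.png

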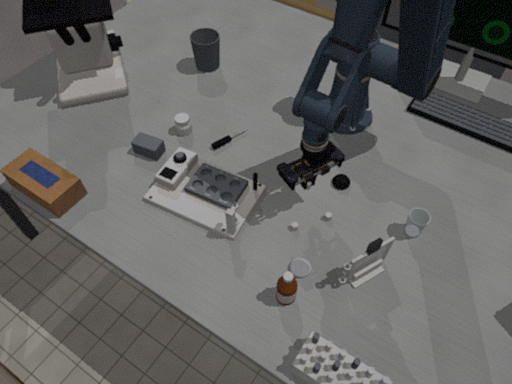

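```bash
python3 -m handwheel '[{"hand":-1,"dx":0,"dy":0,"dz":4.7,"wx":0,"wy":0,"wz":0.139},{"hand":-1,"dx":1,"dy":-2,"dz":4,"wx":0,"wy":0,"wz":0.139},{"hand":-1,"dx":1.7,"dy":-4.5,"dz":1,"wx":0,"wy":0,"wz":0.139},{"hand":-1,"dx":1.5,"dy":-4.5,"dz":0,"wx":0,"wy":0,"wz":0.139},{"hand":-1,"dx":1.5,"dy":-4.5,"dz":0,"wx":0,"wy":0,"wz":0},{"hand":-1,"dx":1.5,"dy":-4.5,"dz":0,"wx":0,"wy":0,"wz":0},{"hand":-1,"dx":1.5,"dy":-4.5,"dz":0,"wx":0,"wy":0,"wz":0},{"hand":-1,"dx":1.5,"dy":-4.5,"dz":0,"wx":0,"wy":0,"wz":0},{"hand":-1,"dx":1.5,"dy":-4.5,"dz":0,"wx":0,"wy":0,"wz":0},{"hand":-1,"dx":0,"dy":-2,"dz":0,"wx":0,"wy":0,"wz":0}]'
python3 -m handwheel '[{"hand":-1,"dx":0,"dy":0,"dz":0,"wx":0,"wy":0,"wz":0},{"hand":-1,"dx":0,"dy":0,"dz":0,"wx":0,"wy":0,"wz":0},{"hand":-1,"dx":0,"dy":0,"dz":0,"wx":0,"wy":0,"wz":0}]'
cat >> h.py <<'E'
def wells(f,cen,ang=6.78):
    p,d,c=load(f); P=cloud(d,c)
    X=np.array([np.cos(np.radians(ang)),np.sin(np.radians(ang))]);Y=np.array([-X[1],X[0]])
E
python3 - <<'E'
from h import *
p,d,c=snap('wrist','wrist5'); s=bot.read_state();print(s['position'],s['opening'])
P=cloud(d,c)
m=((d>0)&(P[...,2]<.034)&(P[...,2]>.022)&(p.max(-1)<130)).astype(np.uint8)
n,l,st,ce=cv2.connectedComponentsWithStats(m)
for i in range(1,n):
    if st[i,4]>150: print(ce[i].round(),st[i,4],P[l==i].mean(0).round(4))
g=cv2.cvtColor(p,cv2.COLOR_RGB2GRAY)
E
```

```text
time_s: 3.9
position: [0.569, -0.2715, 0.1938]
tcp_rot: [[-0.109, 0.994, -0.0], [0.994, 0.109, -0.001], [-0.001, -0.001, -1.0]]
force: [-0.0, -0.0, 0.2]
opening: 0.223
time_s: 4.2
position: [0.5671, -0.2649, 0.1953]
tcp_rot: [[-0.113, 0.994, -0.003], [0.994, 0.113, 0.002], [0.003, -0.002, -1.0]]
force: [-0.5, -1.2, 0.3]
opening: 0.223
[ 0.56739634 -0.26492956  0.19569955] 0.2224163950568676
[235.  24.] 377 [ 0.5305 -0.1217  0.0293]
[296.  23.] 358 [ 0.5872 -0.1144  0.0293]
[235.  95.] 612 [ 0.5371 -0.1851  0.029 ]
[295.  86.] 306 [ 0.5946 -0.1703  0.0292]
[241. 150.] 935 [ 0.5483 -0.2391  0.029 ]
[291. 150.] 338 [ 0.5996 -0.2328  0.0293]
[ 92. 184.] 1108 [ 0.3918 -0.2946  0.025 ]
[261. 205.] 198 [ 0.5753 -0.2956  0.0315]
```

View pics/wrist5.png

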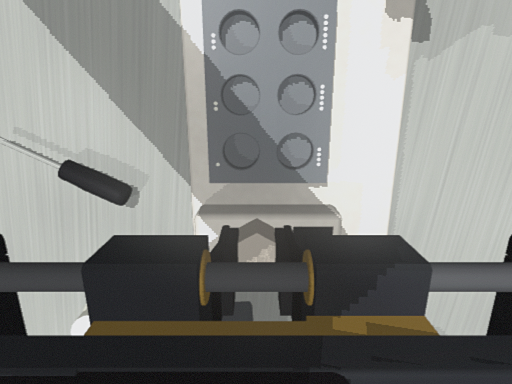

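```bash
cat > w.py <<'E'
from h import *
import sys
f=sys.argv[1]
p,d,c=load(f); P=cloud(d,c)
m=((d>0)&(P[...,2]<.0395)&(P[...,2]>.022)&(p.max(-1)<150)&(np.abs(P[...,0]-.57)<.07)&(P[...,1]<-.09)&(P[...,1]>-.265)).astype(np.uint8)
m=cv2.morphologyEx(m,cv2.MORPH_OPEN,np.ones((5,5)))
n,l,st,ce=cv2.connectedComponentsWithStats(m); S=[]
for i in range(1,n):
    if 600<st[i,4]<2500:
        cs=max(cv2.findContours((l==i).astype(np.uint8),0,1)[0],key=cv2.contourArea)[:,0]
        W=np.array([ray(c,u,v,.042)[:2] for u,v in cs]); (q,r)=cv2.minEnclosingCircle((W*1e3).astype(np.float32)); print(ce[i].round(),np.round(q,1),round(r,1))
        S.append(q)
S=np.array(S); print(S.mean(0))
E
python3 w.py wrist5
```

```text
[235.  32.] [ 536.3 -131.2] 17.7
[294.  32.] [ 589.6 -125.3] 17.7
[295.  94.] [ 596.  -178.5] 17.9
[240.  95.] [ 542.5 -184.6] 17.7
[241. 151.] [ 548.6 -238. ] 17.7
[295. 151.] [ 602.1 -232. ] 17.8
[ 569.17618815 -181.59185282]
```

```bash
python3 -m handwheel '[{"hand":-1,"dx":-0.9,"dy":1.3,"dz":-4,"wx":0,"wy":0,"wz":0},{"hand":-1,"dx":-1,"dy":1.4,"dz":-4,"wx":0,"wy":0,"wz":0},{"hand":-1,"dx":0,"dy":0,"dz":-3,"wx":0,"wy":0,"wz":0},{"hand":-1,"dx":0,"dy":0,"dz":0,"wx":0,"wy":0,"wz":0},{"hand":-1,"dx":0,"dy":0,"dz":0,"wx":0,"wy":0,"wz":0},{"hand":-1,"dx":0,"dy":0,"dz":0,"wx":0,"wy":0,"wz":0}]'
python3 - <<'E'
from h import *
print(bot.read_state()['position'])
p,d,c=snap('side','side6')
cv2.imwrite('pics/dz6.png',cv2.resize(p[140:280,230:390,::-1],None,fx=5,fy=4,interpolation=cv2.INTER_CUBIC))
E
```

```text
time_s: 4.85
position: [0.5508, -0.2407, 0.0883]
tcp_rot: [[-0.112, 0.994, 0.004], [0.994, 0.112, -0.002], [-0.003, 0.003, -1.0]]
force: [0.5, -0.3, -0.2]
opening: 0.227
[ 0.55082544 -0.24070662  0.08834362]
```

View pics/dz6.png

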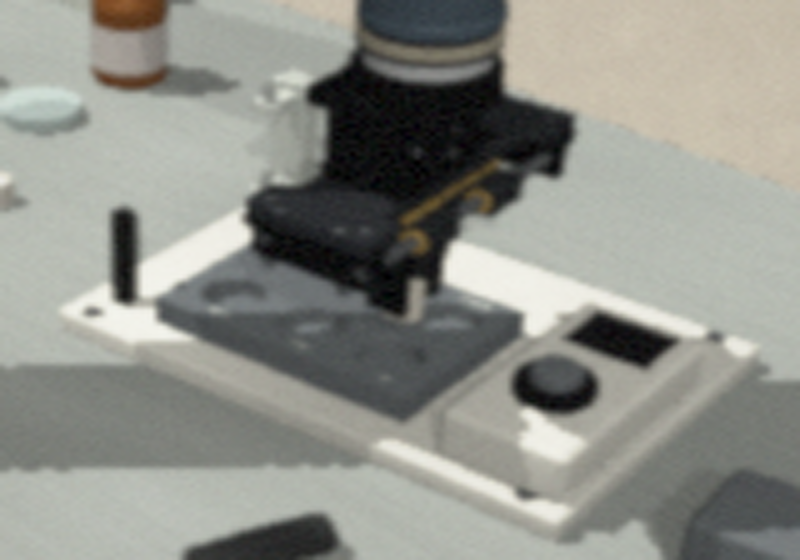

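```bash
python3 -m handwheel '[{"hand":-1,"dx":-0.2,"dy":0.2,"dz":-2.2,"wx":0,"wy":0,"wz":0},{"hand":-1,"dx":0,"dy":0,"dz":-2,"wx":0,"wy":0,"wz":0},{"hand":-1,"dx":0,"dy":0,"dz":0,"wx":0,"wy":0,"wz":0},{"hand":-1,"dx":0,"dy":0,"dz":0,"wx":0,"wy":0,"wz":0},{"hand":-0.3,"dx":0,"dy":0,"dz":0,"wx":0,"wy":0,"wz":0},{"hand":-0.3,"dx":0,"dy":0,"dz":0,"wx":0,"wy":0,"wz":0},{"hand":-0.3,"dx":0,"dy":0,"dz":0,"wx":0,"wy":0,"wz":0}]'
python3 -m handwheel '[{"hand":-0.3,"dx":0,"dy":0,"dz":2,"wx":0,"wy":0,"wz":0},{"hand":-0.3,"dx":0,"dy":0,"dz":4,"wx":0,"wy":0,"wz":0},{"hand":0,"dx":0,"dy":-1,"dz":4,"wx":0,"wy":0,"wz":0},{"hand":0,"dx":0,"dy":-2,"dz":4,"wx":0,"wy":0,"wz":0},{"hand":0,"dx":0,"dy":0,"dz":0,"wx":0,"wy":0,"wz":0},{"hand":0,"dx":0,"dy":0,"dz":0,"wx":0,"wy":0,"wz":0}]'
python3 - <<'E'
from h import *
p,d,c=snap('wrist','wrist6'); s=bot.read_state();print(s['position'],s['opening'])
p,d,c=snap('side','side7')
E
python3 w.py wrist6
```

```text
time_s: 5.6
position: [0.5477, -0.2385, 0.0453]
tcp_rot: [[-0.112, 0.994, 0.002], [0.994, 0.112, -0.001], [-0.001, 0.001, -1.0]]
force: [-0.4, 0.1, -0.7]
opening: 0.332
time_s: 6.2
position: [0.5475, -0.2687, 0.1858]
tcp_rot: [[-0.111, 0.994, 0.002], [0.994, 0.111, -0.002], [-0.002, 0.002, -1.0]]
force: [-0.1, 0.1, -0.9]
opening: 0.492
[ 0.54645373 -0.26759279  0.18412933] 0.49720929365726907
[256.  26.] [ 536.2 -131.2] 17.7
[321.  27.] [ 589.6 -125.1] 17.7
[260.  92.] [ 542.4 -184.6] 17.7
[318.  91.] [ 595.8 -178.5] 17.7
[316. 150.] [ 601.8 -231.7] 17.8
[ 573.14106445 -170.2327774 ]
```

View pics/wrist6.png

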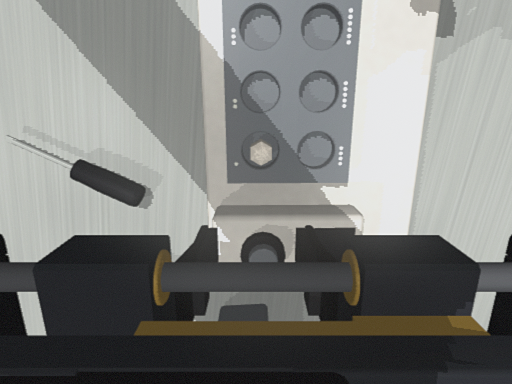

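View pics/side7.png

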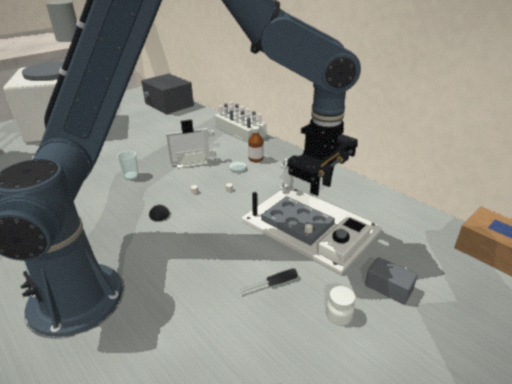

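```bash
python3 -m handwheel '[{"hand":0,"dx":0,"dy":4.5,"dz":0,"wx":0,"wy":0,"wz":-0.14},{"hand":0,"dx":0,"dy":4.5,"dz":0,"wx":0,"wy":0,"wz":-0.14},{"hand":0,"dx":0,"dy":4.5,"dz":0,"wx":0,"wy":0,"wz":-0.13},{"hand":0,"dx":0,"dy":4.5,"dz":0,"wx":0,"wy":0,"wz":0},{"hand":0,"dx":0,"dy":4.5,"dz":0,"wx":0,"wy":0,"wz":0},{"hand":0,"dx":0,"dy":4.5,"dz":-2,"wx":0,"wy":0,"wz":0},{"hand":0,"dx":0,"dy":1.8,"dz":-2,"wx":0,"wy":0,"wz":0},{"hand":0,"dx":0,"dy":0,"dz":0,"wx":0,"wy":0,"wz":0},{"hand":0,"dx":0,"dy":0,"dz":0,"wx":0,"wy":0,"wz":0},{"hand":0,"dx":0,"dy":0,"dz":0,"wx":0,"wy":0,"wz":0}]'
python3 - <<'E'
from h import *
p,d,c=snap('wrist','wrist8'); s=bot.read_state();print(s['position'],s['opening'])
pellets('wrist8')
E
```

```text
time_s: 7.3
position: [0.5475, 0.019, 0.1443]
tcp_rot: [[0.294, 0.956, 0.0], [0.956, -0.294, -0.0], [-0.0, 0.0, -1.0]]
force: [0.4, -1.1, 0.6]
opening: 0.5
[0.54772334 0.01872381 0.14463407] 0.5026290337078698
wrist8 [101.  45.] cen [0.4602 0.173 ] mean [0.4614 0.1722] flat normal deg mod60 2 width mm 21.0 23.0 area 694
wrist8 [230.  95.] cen [0.5507 0.1034] mean [0.5508 0.1034] flat normal deg mod60 42 width mm 20.0 22.1 area 509
```

View pics/wrist8.png

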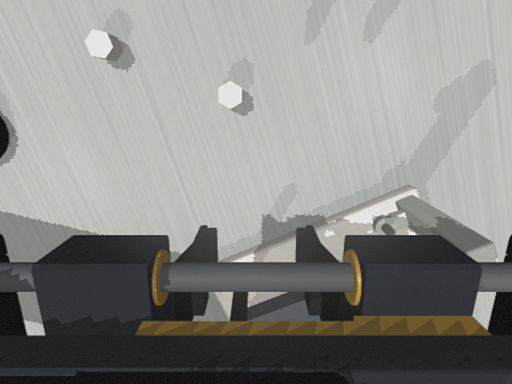

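```bash
python3 -m handwheel '[{"hand":0,"dx":0.3,"dy":4.2,"dz":-1,"wx":0,"wy":0,"wz":0},{"hand":0,"dx":0,"dy":4.2,"dz":-3,"wx":0,"wy":0,"wz":0},{"hand":0,"dx":0,"dy":0,"dz":-4,"wx":0,"wy":0,"wz":0},{"hand":0,"dx":0,"dy":0,"dz":-1,"wx":0,"wy":0,"wz":0},{"hand":0,"dx":0,"dy":0,"dz":0,"wx":0,"wy":0,"wz":0},{"hand":0,"dx":0,"dy":0,"dz":0,"wx":0,"wy":0,"wz":0}]'
python3 - <<'E'
from h import *
p,d,c=snap('wrist','wrist9'); s=bot.read_state();print(s['position'],s['opening'])
E
```

```text
time_s: 7.95
position: [0.5515, 0.1013, 0.0564]
tcp_rot: [[0.296, 0.955, 0.002], [0.955, -0.296, -0.0], [0.001, 0.002, -1.0]]
force: [-0.5, -0.4, -0.1]
opening: 0.497
[0.55173253 0.10138891 0.05684466] 0.49882246787431445
```

View pics/wrist9.png

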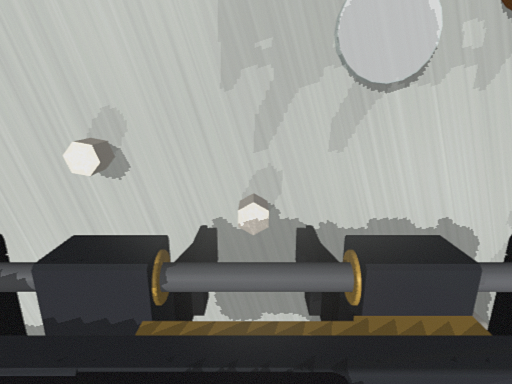

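```bash
python3 -m handwheel '[{"hand":0,"dx":0,"dy":0.2,"dz":-2.5,"wx":0,"wy":0,"wz":0},{"hand":0,"dx":0,"dy":0,"dz":-2,"wx":0,"wy":0,"wz":0},{"hand":0,"dx":0,"dy":0,"dz":0,"wx":0,"wy":0,"wz":0},{"hand":-1,"dx":0,"dy":0,"dz":0,"wx":0,"wy":0,"wz":0},{"hand":-1,"dx":0,"dy":0,"dz":0,"wx":0,"wy":0,"wz":0},{"hand":-1,"dx":0,"dy":0,"dz":0,"wx":0,"wy":0,"wz":0},{"hand":-1,"dx":0,"dy":0,"dz":0,"wx":0,"wy":0,"wz":0},{"hand":-1,"dx":0,"dy":0,"dz":4,"wx":0,"wy":0,"wz":0},{"hand":-1,"dx":0,"dy":0,"dz":4.5,"wx":0,"wy":0,"wz":0},{"hand":-1,"dx":0,"dy":0,"dz":4.5,"wx":0,"wy":0,"wz":0}]'
python3 -m handwheel '[{"hand":-1,"dx":0,"dy":-3,"dz":4,"wx":0,"wy":0,"wz":0.14},{"hand":-1,"dx":0,"dy":-4,"dz":1,"wx":0,"wy":0,"wz":0.14},{"hand":-1,"dx":0,"dy":-4.5,"dz":0,"wx":0,"wy":0,"wz":0.13},{"hand":-1,"dx":0,"dy":-4.5,"dz":0,"wx":0,"wy":0,"wz":0},{"hand":-1,"dx":0,"dy":-4.5,"dz":0,"wx":0,"wy":0,"wz":0},{"hand":-1,"dx":0,"dy":-4.5,"dz":0,"wx":0,"wy":0,"wz":0},{"hand":-1,"dx":-0.5,"dy":-3,"dz":-4,"wx":0,"wy":0,"wz":0},{"hand":-1,"dx":-0.4,"dy":-0.7,"dz":-4,"wx":0,"wy":0,"wz":0},{"hand":-1,"dx":0,"dy":0,"dz":0,"wx":0,"wy":0,"wz":0},{"hand":-1,"dx":0,"dy":0,"dz":0,"wx":0,"wy":0,"wz":0}]'
python3 - <<'E'
from h import *
p,d,c=snap('side','side10'); s=bot.read_state();print(s['position'],s['opening'])
cv2.imwrite('pics/dz10.png',cv2.resize(p[100:280,150:390,::-1],None,fx=3.3,fy=3.3,interpolation=cv2.INTER_CUBIC))
E
```

```text
time_s: 9.0
position: [0.5496, 0.1046, 0.1415]
tcp_rot: [[0.294, 0.956, -0.001], [0.956, -0.294, 0.0], [-0.0, -0.001, -1.0]]
force: [0.4, 0.2, 0.3]
opening: 0.226
time_s: 10.0
position: [0.5407, -0.1818, 0.1105]
tcp_rot: [[-0.111, 0.994, -0.002], [0.994, 0.111, 0.001], [0.001, -0.001, -1.0]]
force: [0.1, 0.1, 1.3]
opening: 0.225
[ 0.54191709 -0.18189484  0.1116874 ] 0.2239309759065267
```

View pics/dz10.png

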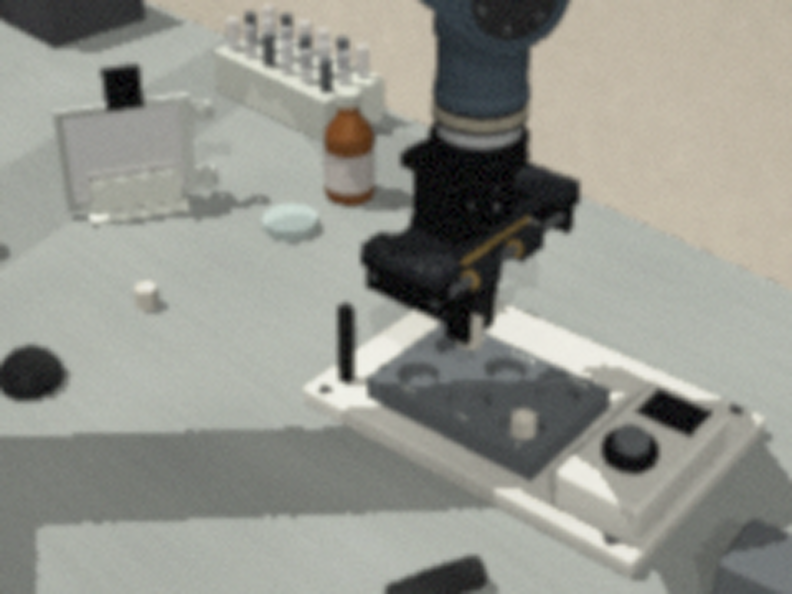

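```bash
python3 -m handwheel '[{"hand":-1,"dx":0.1,"dy":-0.2,"dz":-3,"wx":0,"wy":0,"wz":0},{"hand":-1,"dx":0,"dy":0,"dz":-3.5,"wx":0,"wy":0,"wz":0},{"hand":-1,"dx":0,"dy":0,"dz":0,"wx":0,"wy":0,"wz":0},{"hand":-1,"dx":0,"dy":0,"dz":0,"wx":0,"wy":0,"wz":0},{"hand":-0.3,"dx":0,"dy":0,"dz":0,"wx":0,"wy":0,"wz":0},{"hand":-0.3,"dx":0,"dy":0,"dz":0,"wx":0,"wy":0,"wz":0},{"hand":-0.3,"dx":0,"dy":0,"dz":0,"wx":0,"wy":0,"wz":0}]'
python3 -m handwheel '[{"hand":-0.3,"dx":0,"dy":0,"dz":2,"wx":0,"wy":0,"wz":0},{"hand":-0.3,"dx":0,"dy":0,"dz":4,"wx":0,"wy":0,"wz":0},{"hand":0,"dx":0,"dy":-2,"dz":4,"wx":0,"wy":0,"wz":0},{"hand":0,"dx":0,"dy":-4,"dz":4,"wx":0,"wy":0,"wz":0},{"hand":0,"dx":0,"dy":0,"dz":0,"wx":0,"wy":0,"wz":0},{"hand":0,"dx":0,"dy":0,"dz":0,"wx":0,"wy":0,"wz":0}]'
python3 - <<'E'
from h import *
p,d,c=snap('wrist','wrist11'); s=bot.read_state();print(s['position'],s['opening'])
E
```

```text
time_s: 10.75
position: [0.5431, -0.1846, 0.047]
tcp_rot: [[-0.112, 0.994, 0.003], [0.994, 0.112, -0.001], [-0.002, 0.002, -1.0]]
force: [-0.2, 0.1, 1.2]
opening: 0.332
time_s: 11.35
position: [0.5424, -0.2405, 0.1823]
tcp_rot: [[-0.11, 0.994, 0.002], [0.994, 0.11, -0.001], [-0.002, 0.002, -1.0]]
force: [-0.2, 0.5, -0.3]
opening: 0.49
[ 0.54133824 -0.23910834  0.18078645] 0.4974866234984147
```

View pics/wrist11.png

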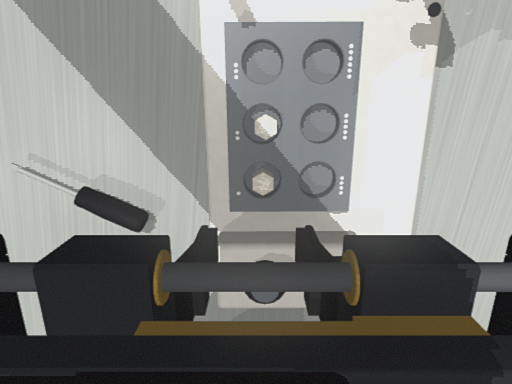

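```bash
python3 -m handwheel '[{"hand":0,"dx":0,"dy":4.5,"dz":0,"wx":0,"wy":0,"wz":-0.075},{"hand":0,"dx":-1,"dy":4.5,"dz":0,"wx":0,"wy":0,"wz":0},{"hand":0,"dx":-1.5,"dy":4.5,"dz":0,"wx":0,"wy":0,"wz":0},{"hand":0,"dx":-1.5,"dy":4.5,"dz":0,"wx":0,"wy":0,"wz":0},{"hand":0,"dx":-1.5,"dy":4.5,"dz":0,"wx":0,"wy":0,"wz":0},{"hand":0,"dx":-1.5,"dy":4.5,"dz":-1,"wx":0,"wy":0,"wz":0},{"hand":0,"dx":-1.1,"dy":4.5,"dz":-2,"wx":0,"wy":0,"wz":0},{"hand":0,"dx":0,"dy":1.5,"dz":-1,"wx":0,"wy":0,"wz":0},{"hand":0,"dx":0,"dy":0,"dz":0,"wx":0,"wy":0,"wz":0},{"hand":0,"dx":0,"dy":0,"dz":0,"wx":0,"wy":0,"wz":0}]'
python3 - <<'E'
from h import *
p,d,c=snap('wrist','wrist12'); s=bot.read_state();print(s['position'],s['opening'])
pellets('wrist12')
E
```

```text
time_s: 12.4
position: [0.4601, 0.0905, 0.1401]
tcp_rot: [[-0.039, 0.999, -0.003], [0.999, 0.039, -0.0], [-0.0, -0.003, -1.0]]
force: [0.6, 0.0, 0.2]
opening: 0.499
[0.46097409 0.08980752 0.14061564] 0.4968066706577776
wrist12 [260.  93.] cen [0.4604 0.1732] mean [0.4602 0.1733] flat normal deg mod60 2 width mm 19.8 22.2 area 506
```

View pics/wrist12.png

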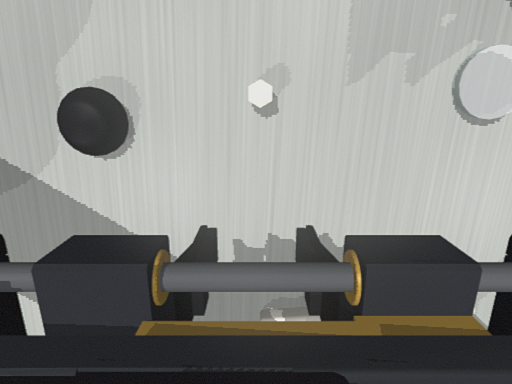

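```bash
python3 -m handwheel '[{"hand":0,"dx":0,"dy":4.2,"dz":-1,"wx":0,"wy":0,"wz":0},{"hand":0,"dx":0,"dy":4.1,"dz":-3,"wx":0,"wy":0,"wz":0},{"hand":0,"dx":0,"dy":0,"dz":-4,"wx":0,"wy":0,"wz":0},{"hand":0,"dx":0,"dy":0,"dz":-2.9,"wx":0,"wy":0,"wz":0},{"hand":0,"dx":0,"dy":0,"dz":-2,"wx":0,"wy":0,"wz":0},{"hand":0,"dx":0,"dy":0,"dz":0,"wx":0,"wy":0,"wz":0},{"hand":0,"dx":0,"dy":0,"dz":0,"wx":0,"wy":0,"wz":0}]'
python3 -m handwheel '[{"hand":-1,"dx":0,"dy":0,"dz":0,"wx":0,"wy":0,"wz":0},{"hand":-1,"dx":0,"dy":0,"dz":0,"wx":0,"wy":0,"wz":0},{"hand":-1,"dx":0,"dy":0,"dz":0,"wx":0,"wy":0,"wz":0},{"hand":-1,"dx":0,"dy":0,"dz":0,"wx":0,"wy":0,"wz":0},{"hand":-1,"dx":0,"dy":0,"dz":4,"wx":0,"wy":0,"wz":0},{"hand":-1,"dx":0,"dy":0,"dz":4.5,"wx":0,"wy":0,"wz":0},{"hand":-1,"dx":0,"dy":0,"dz":4.5,"wx":0,"wy":0,"wz":0},{"hand":-1,"dx":0,"dy":0,"dz":4,"wx":0,"wy":0,"wz":0}]'
python3 - <<'E'
from h import *
p,d,c=snap('wrist','wrist13'); s=bot.read_state();print(s['position'],s['opening'])
E
```

```text
time_s: 13.15
position: [0.462, 0.1714, 0.0127]
tcp_rot: [[-0.035, 0.999, 0.0], [0.999, 0.035, -0.0], [-0.0, 0.0, -1.0]]
force: [-0.3, -0.2, 0.4]
opening: 0.499
time_s: 13.95
position: [0.461, 0.1724, 0.1847]
tcp_rot: [[-0.037, 0.999, 0.001], [0.999, 0.037, 0.0], [0.0, 0.001, -1.0]]
force: [1.1, -0.9, -0.2]
opening: 0.223
[0.46492668 0.17318872 0.19038773] 0.22188626351965884
```

View pics/wrist13.png

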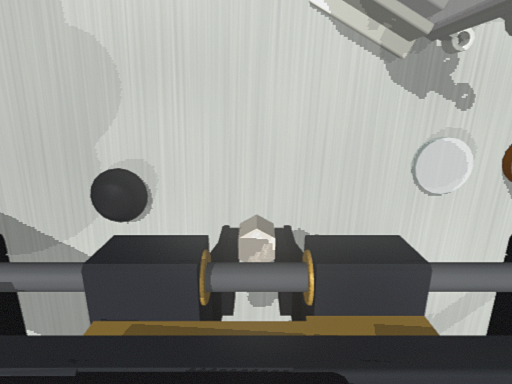

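```bash
python3 -m handwheel '[{"hand":-1,"dx":1,"dy":-4,"dz":0,"wx":0,"wy":0,"wz":0.075},{"hand":-1,"dx":1.1,"dy":-4.5,"dz":0,"wx":0,"wy":0,"wz":0},{"hand":-1,"dx":1.1,"dy":-4.5,"dz":0,"wx":0,"wy":0,"wz":0},{"hand":-1,"dx":1.1,"dy":-4.5,"dz":0,"wx":0,"wy":0,"wz":0},{"hand":-1,"dx":1.1,"dy":-4.5,"dz":0,"wx":0,"wy":0,"wz":0},{"hand":-1,"dx":1,"dy":-4.5,"dz":0,"wx":0,"wy":0,"wz":0},{"hand":-1,"dx":1,"dy":-3.9,"dz":0,"wx":0,"wy":0,"wz":0},{"hand":-1,"dx":0,"dy":0,"dz":-4,"wx":0,"wy":0,"wz":0},{"hand":-1,"dx":0,"dy":0,"dz":-3.9,"wx":0,"wy":0,"wz":0},{"hand":-1,"dx":0,"dy":0,"dz":0,"wx":0,"wy":0,"wz":0}]'
python3 -m handwheel '[{"hand":-1,"dx":0,"dy":0,"dz":0,"wx":0,"wy":0,"wz":0}]'
```

```text
time_s: 15.0
position: [0.5311, -0.1303, 0.099]
tcp_rot: [[-0.111, 0.994, -0.011], [0.994, 0.111, 0.005], [0.006, -0.01, -1.0]]
force: [-2.2, 0.4, -0.3]
opening: 0.223
time_s: 15.1
position: [0.5348, -0.1313, 0.1032]
tcp_rot: [[-0.112, 0.994, -0.002], [0.994, 0.112, 0.001], [0.001, -0.002, -1.0]]
force: [0.5, -0.3, 0.5]
opening: 0.226
```

```bash
python3 -m handwheel '[{"hand":-1,"dx":0.1,"dy":0,"dz":-2.8,"wx":0,"wy":0,"wz":0},{"hand":-1,"dx":0,"dy":0,"dz":-3,"wx":0,"wy":0,"wz":0},{"hand":-1,"dx":0,"dy":0,"dz":0,"wx":0,"wy":0,"wz":0},{"hand":-1,"dx":0,"dy":0,"dz":0,"wx":0,"wy":0,"wz":0},{"hand":-0.3,"dx":0,"dy":0,"dz":0,"wx":0,"wy":0,"wz":0},{"hand":-0.3,"dx":0,"dy":0,"dz":0,"wx":0,"wy":0,"wz":0},{"hand":-0.3,"dx":0,"dy":0,"dz":0,"wx":0,"wy":0,"wz":0}]'
python3 -m handwheel '[{"hand":-0.3,"dx":0,"dy":0,"dz":2,"wx":0,"wy":0,"wz":0},{"hand":-0.3,"dx":0,"dy":0,"dz":4,"wx":0,"wy":0,"wz":0},{"hand":0,"dx":0,"dy":-3,"dz":4,"wx":0,"wy":0,"wz":0},{"hand":0,"dx":0.5,"dy":-4.5,"dz":4,"wx":0,"wy":0,"wz":0},{"hand":0,"dx":1,"dy":-4,"dz":0,"wx":0,"wy":0,"wz":0},{"hand":0,"dx":0,"dy":0,"dz":0,"wx":0,"wy":0,"wz":0},{"hand":0,"dx":0,"dy":0,"dz":0,"wx":0,"wy":0,"wz":0},{"hand":0,"dx":0,"dy":0,"dz":0,"wx":0,"wy":0,"wz":0}]'
python3 - <<'E'
from h import *
p,d,c=snap('wrist','wrist14'); s=bot.read_state();print(s['position'],s['opening'])
snap('scene','scene14'); snap('side','side14')
E
```

```text
time_s: 15.8
position: [0.5371, -0.132, 0.0469]
tcp_rot: [[-0.112, 0.994, 0.002], [0.994, 0.112, -0.001], [-0.001, 0.002, -1.0]]
force: [-0.0, -0.8, -0.1]
opening: 0.334
time_s: 16.6
position: [0.5493, -0.2376, 0.178]
tcp_rot: [[-0.112, 0.994, -0.002], [0.994, 0.112, 0.002], [0.002, -0.002, -1.0]]
force: [0.2, 1.0, -0.7]
opening: 0.497
[ 0.54938418 -0.23728568  0.17788531] 0.49843844320091424
```

View pics/wrist14.png

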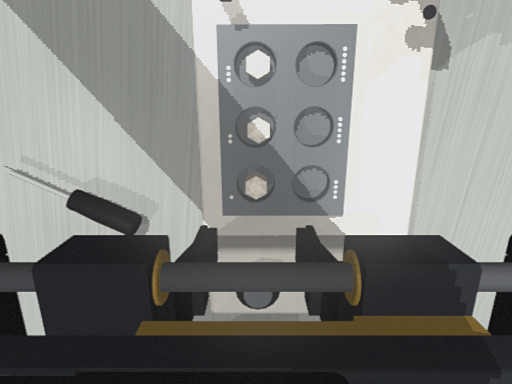

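View pics/scene14.png

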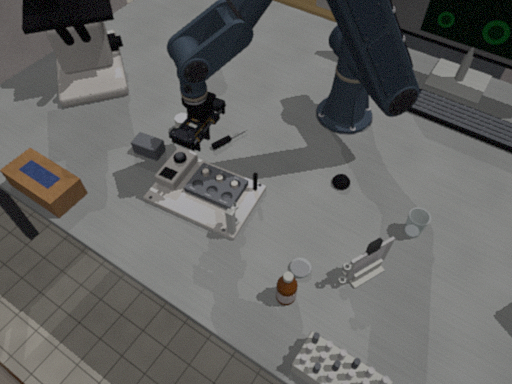

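View pics/side14.png

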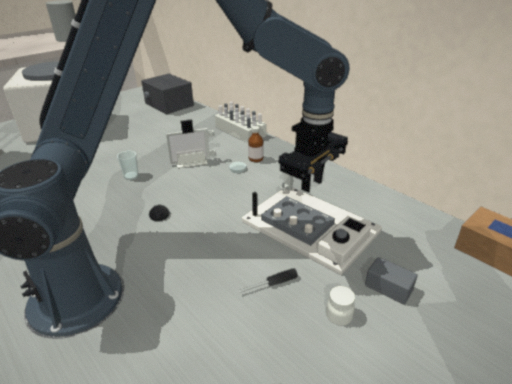

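```bash
python3 -m handwheel '[{"hand":0,"dx":0.5,"dy":2,"dz":4.5,"wx":0,"wy":0,"wz":0},{"hand":0,"dx":0.5,"dy":3,"dz":3.8,"wx":0,"wy":0,"wz":0},{"hand":0,"dx":0.5,"dy":4.7,"dz":1,"wx":0,"wy":0,"wz":0},{"hand":0,"dx":0.5,"dy":4.7,"dz":0,"wx":0,"wy":0,"wz":0},{"hand":0,"dx":0.5,"dy":4.7,"dz":0,"wx":0,"wy":0,"wz":0},{"hand":0,"dx":0.5,"dy":4.7,"dz":0,"wx":0,"wy":0,"wz":0},{"hand":0.3,"dx":0.5,"dy":4.7,"dz":0,"wx":0,"wy":0,"wz":0},{"hand":0.3,"dx":0.5,"dy":4.7,"dz":0,"wx":0,"wy":0,"wz":0},{"hand":0.3,"dx":1,"dy":4.7,"dz":0,"wx":0,"wy":0,"wz":-0.05},{"hand":0.3,"dx":0,"dy":4.5,"dz":0,"wx":0,"wy":0,"wz":-0.06}]'
python3 -m handwheel '[{"hand":0.3,"dx":0,"dy":0,"dz":0,"wx":0,"wy":0,"wz":0},{"hand":0.3,"dx":0,"dy":0,"dz":0,"wx":0,"wy":0,"wz":0},{"hand":0.3,"dx":0,"dy":0,"dz":0,"wx":0,"wy":0,"wz":0}]'
python3 - <<'E'
from h import *
p,d,c=snap('wrist','wrist15'); s=bot.read_state();print(s['position'],s['opening'])
P=cloud(d,c)
m=(d>0)&(P[...,2]>.14)&(P[...,2]<.18)&(P[...,1]>.25); q=P[m]; print(len(q),q.mean(0),q.max(0))
print(cv2.minAreaRect((q[:,:2]*1e3).astype(np.float32)))
E
```

```text
time_s: 17.75
position: [0.6004, 0.188, 0.2712]
tcp_rot: [[-0.001, 1.0, 0.0], [1.0, 0.001, 0.0], [0.0, 0.0, -1.0]]
force: [1.0, -0.5, -0.2]
opening: 0.645
time_s: 18.05
position: [0.5998, 0.1846, 0.2712]
tcp_rot: [[-0.002, 1.0, -0.001], [1.0, 0.002, -0.001], [-0.001, -0.001, -1.0]]
force: [-0.3, 0.1, 0.5]
opening: 0.654
[0.6000686  0.18403991 0.27132748] 0.6499565655713899
214 [0.57742209 0.3339868  0.15285466] [0.58644974 0.34015934 0.16955352]
((574.1039428710938, 335.5069885253906), (9.073369979858398, 24.607351303100586), 89.46031951904297)
```

View pics/wrist15.png

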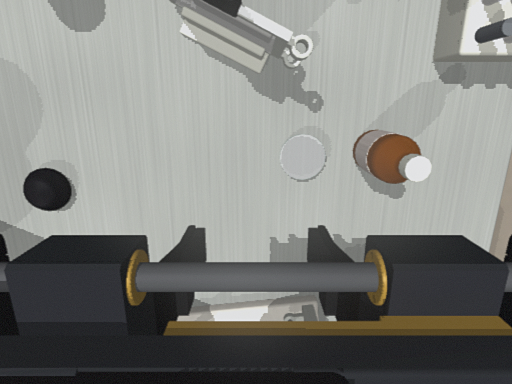

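```bash
python3 -m handwheel '[{"hand":0.3,"dx":-1,"dy":4.5,"dz":0,"wx":0,"wy":0,"wz":0},{"hand":0.3,"dx":-1,"dy":4.5,"dz":0,"wx":0,"wy":0,"wz":0},{"hand":0.3,"dx":0,"dy":0,"dz":0,"wx":0,"wy":0,"wz":0},{"hand":0.3,"dx":0,"dy":0,"dz":0,"wx":0,"wy":0,"wz":0},{"hand":0.3,"dx":0,"dy":0,"dz":0,"wx":0,"wy":0,"wz":0}]'
python3 - <<'E'
from h import *
p,d,c=snap('wrist','wrist16'); s=bot.read_state();print(s['position'],s['opening'])
P=cloud(d,c)
for lo,hi in [(.155,.18),(.12,.136),(.105,.12),(.04,.05)]:
    m=(d>0)&(P[...,2]>lo)&(P[...,2]<hi)&(P[...,1]>.25)&(P[...,1]<.45)&(P[...,0]<.73); q=P[m]; print(lo,len(q),q.mean(0),q.max(0))
    print(cv2.minAreaRect((q[:,:2]*1e3).astype(np.float32)))
E
```

```text
time_s: 18.6
position: [0.5808, 0.2733, 0.2715]
tcp_rot: [[-0.0, 1.0, -0.0], [1.0, 0.0, -0.001], [-0.001, -0.0, -1.0]]
force: [0.7, -0.1, 0.4]
opening: 0.651
[0.58095174 0.27313139 0.27156363] 0.650198632593277
0.155 869 [0.56677472 0.34574526 0.16865154] [0.58670923 0.35946352 0.17168069]
((566.8792724609375, 345.4906005859375), (13.83998966217041, 39.79784393310547), 64.36882781982422)
0.12 1041 [0.56165732 0.34808038 0.12887747] [0.63141416 0.3813729  0.1311278 ]
((564.6390991210938, 346.54974365234375), (8.453958511352539, 144.71267700195312), 64.20809936523438)
0.105 285 [0.63859829 0.31136963 0.11524255] [0.65162669 0.38176685 0.11851788]
((578.4716186523438, 347.4910583496094), (20.333324432373047, 166.99417114257812), 59.01030731201172)
0.04 1514 [0.49900458 0.37018664 0.04544377] [0.61779751 0.4369591  0.04999506]
((474.21600341796875, 372.71759033203125), (51.15336227416992, 295.93670654296875), 70.62269592285156)
```

View pics/wrist16.png

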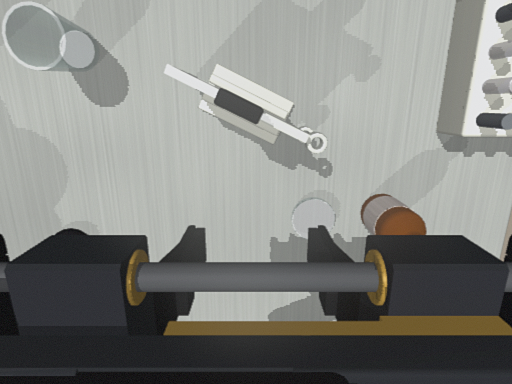

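```bash
python3 -m handwheel '[{"hand":0.3,"dx":0,"dy":0,"dz":0,"wx":0,"wy":0,"wz":-0.14},{"hand":0.3,"dx":0,"dy":0,"dz":0,"wx":0,"wy":0,"wz":-0.14},{"hand":0.3,"dx":0,"dy":0,"dz":0,"wx":0,"wy":0,"wz":-0.14},{"hand":0.3,"dx":0,"dy":0,"dz":0,"wx":0,"wy":0,"wz":-0.14},{"hand":0.3,"dx":0,"dy":1,"dz":0,"wx":0,"wy":0,"wz":-0.14},{"hand":0.3,"dx":-0.4,"dy":2,"dz":0,"wx":0,"wy":0,"wz":-0.14},{"hand":0.3,"dx":-0.5,"dy":2,"dz":0,"wx":0,"wy":0,"wz":-0.14},{"hand":0.3,"dx":-0.5,"dy":2.2,"dz":0,"wx":0,"wy":0,"wz":-0.14},{"hand":0.3,"dx":0,"dy":0,"dz":0,"wx":0,"wy":0,"wz":-0.14},{"hand":0.3,"dx":0,"dy":0,"dz":0,"wx":0,"wy":0,"wz":-0.14}]'
python3 -m handwheel '[{"hand":0.3,"dx":0,"dy":0,"dz":0,"wx":0,"wy":0,"wz":-0.14},{"hand":0.3,"dx":0,"dy":0,"dz":0,"wx":0,"wy":0,"wz":-0.14},{"hand":0.3,"dx":0,"dy":0,"dz":0,"wx":0,"wy":0,"wz":-0.14},{"hand":0.3,"dx":0,"dy":0,"dz":-2,"wx":0,"wy":0,"wz":-0.14},{"hand":0.3,"dx":0,"dy":0,"dz":-2,"wx":0,"wy":0,"wz":-0.059},{"hand":0.3,"dx":0,"dy":0,"dz":-2,"wx":0,"wy":0,"wz":0},{"hand":0.3,"dx":0,"dy":0,"dz":0,"wx":0,"wy":0,"wz":0},{"hand":0.3,"dx":0,"dy":0,"dz":0,"wx":0,"wy":0,"wz":0},{"hand":0.3,"dx":0,"dy":0,"dz":0,"wx":0,"wy":0,"wz":0}]'
python3 - <<'E'
from h import *
p,d,c=snap('wrist','wrist17'); s=bot.read_state();print(s['position'],s['opening'],s['joint_positions'],np.degrees(np.arctan2(s['tcp_rot'][1][1],s['tcp_rot'][0][1])))
P=cloud(d,c)
for lo,hi in [(.16,.18),(.12,.136),(.108,.12)]:
    m=(d>0)&(P[...,2]>lo)&(P[...,2]<hi)&(P[...,1]>.25)&(P[...,1]<.45)&(P[...,0]<.73)&(P[...,0]>.45); q=P[m]; print(lo,len(q),q.mean(0),q.max(0))
    print(cv2.minAreaRect((q[:,:2]*1e3).astype(np.float32)))
E
```

```text
time_s: 19.65
position: [0.5669, 0.3461, 0.2715]
tcp_rot: [[0.986, 0.165, -0.0], [0.165, -0.986, -0.0], [-0.0, 0.0, -1.0]]
force: [0.4, -0.4, 0.1]
opening: 0.647
time_s: 20.55
position: [0.5676, 0.3467, 0.213]
tcp_rot: [[0.902, -0.432, 0.002], [-0.433, -0.902, 0.001], [0.002, -0.002, -1.0]]
force: [0.9, 0.5, -0.0]
opening: 0.65
[0.56757712 0.34696109 0.21312984] 0.6460279759518394 [ 2.18329258e+01  3.38861097e+01  7.65588226e+01 -1.66982081e-03
  6.93871251e+01  1.37442725e+02] -115.6090909685957
0.16 1120 [0.56821574 0.3446916  0.16836238] [0.58681666 0.35936185 0.17078434]
((566.7195434570312, 345.3111572265625), (13.571829795837402, 40.14673614501953), 64.20490264892578)
0.12 912 [0.58947183 0.33414619 0.12892792] [0.63067378 0.37250089 0.13593449]
((572.87939453125, 341.7763671875), (13.668008804321289, 124.66094970703125), 66.80644989013672)
0.108 434 [0.64033274 0.30982173 0.1166034 ] [0.65137331 0.31963805 0.11874404]
((639.9124755859375, 309.2637939453125), (22.870464324951172, 20.26515769958496), 7.702656269073486)
```

View pics/wrist17.png

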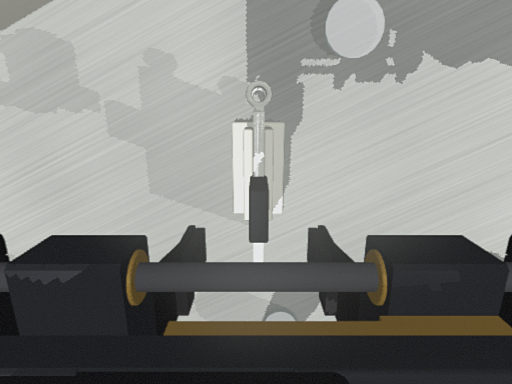

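```bash
python3 -m handwheel '[{"hand":0.3,"dx":-0.1,"dy":-0.15,"dz":-2,"wx":0,"wy":0,"wz":0},{"hand":0.3,"dx":0,"dy":0,"dz":-2.5,"wx":0,"wy":0,"wz":0},{"hand":0.3,"dx":0,"dy":0,"dz":-2.5,"wx":0,"wy":0,"wz":0},{"hand":0.3,"dx":0,"dy":0,"dz":-1,"wx":0,"wy":0,"wz":0},{"hand":0.3,"dx":0,"dy":0,"dz":0,"wx":0,"wy":0,"wz":0},{"hand":0.3,"dx":0,"dy":0,"dz":0,"wx":0,"wy":0,"wz":0}]'
python3 - <<'E'
from h import *
p,d,c=snap('wrist','wrist18'); s=bot.read_state();print(s['position'],s['opening'])
p,d,c=snap('side','side18'); cv2.imwrite('pics/dz18.png',cv2.resize(p[60:190,110:270,::-1],None,fx=4,fy=4,interpolation=cv2.INTER_CUBIC))
E
```

```text
time_s: 21.2
position: [0.5663, 0.346, 0.1328]
tcp_rot: [[0.902, -0.431, 0.002], [-0.431, -0.902, 0.001], [0.002, -0.002, -1.0]]
force: [-0.3, 0.1, 0.1]
opening: 0.651
[0.56658293 0.34609793 0.13324808] 0.6511899377940141
```

View pics/wrist18.png

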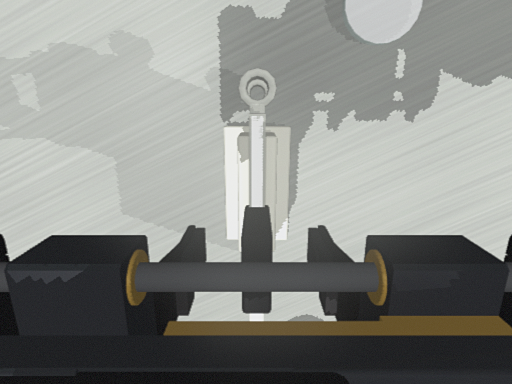

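View pics/dz18.png

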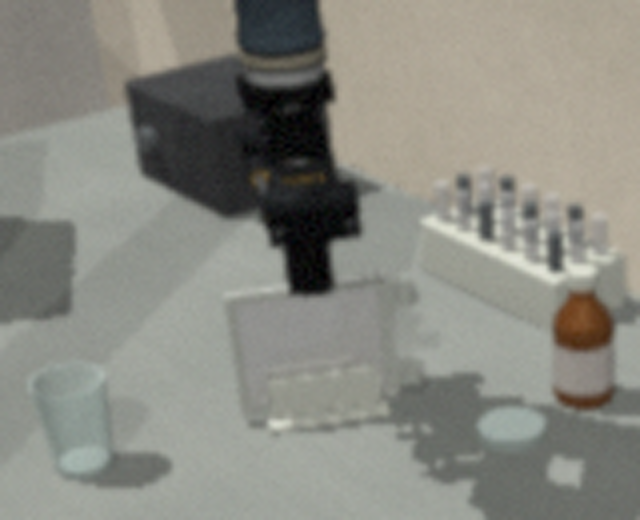

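Positioned over the tab. Grip, then lift straight up.

```bash
python3 -m handwheel '[{"hand":-1,"dx":0,"dy":0,"dz":0,"wx":0,"wy":0,"wz":0},{"hand":-1,"dx":0,"dy":0,"dz":0,"wx":0,"wy":0,"wz":0},{"hand":-1,"dx":0,"dy":0,"dz":0,"wx":0,"wy":0,"wz":0},{"hand":-1,"dx":0,"dy":0,"dz":0,"wx":0,"wy":0,"wz":0},{"hand":-1,"dx":0,"dy":0,"dz":0,"wx":0,"wy":0,"wz":0},{"hand":-1,"dx":0,"dy":0,"dz":0,"wx":0,"wy":0,"wz":0},{"hand":-1,"dx":0,"dy":0,"dz":2,"wx":0,"wy":0,"wz":0},{"hand":-1,"dx":0,"dy":0,"dz":2,"wx":0,"wy":0,"wz":0},{"hand":-1,"dx":0,"dy":0,"dz":2,"wx":0,"wy":0,"wz":0}]'
python3 -m handwheel '[{"hand":-1,"dx":0,"dy":0,"dz":3,"wx":0,"wy":0,"wz":0},{"hand":-1,"dx":0,"dy":0,"dz":3,"wx":0,"wy":0,"wz":0},{"hand":-1,"dx":0,"dy":0,"dz":2,"wx":0,"wy":0,"wz":0},{"hand":-1,"dx":0,"dy":0,"dz":0,"wx":0,"wy":0,"wz":0},{"hand":-1,"dx":0,"dy":0,"dz":0,"wx":0,"wy":0,"wz":0}]'
python3 - <<'E'
from h import *
p,d,c=snap('wrist','wrist19'); s=bot.read_state();print(s['position'],s['opening'],s['force'])
p,d,c=snap('side','side19'); cv2.imwrite('pics/dz19.png',cv2.resize(p[30:190,110:310,::-1],None,fx=3.5,fy=3.5,interpolation=cv2.INTER_CUBIC))
E
```

```text
time_s: 22.2
position: [0.5647, 0.3453, 0.1911]
tcp_rot: [[0.902, -0.432, -0.002], [-0.432, -0.902, -0.001], [-0.002, 0.002, -1.0]]
force: [-0.6, 0.1, -2.3]
opening: 0.164
time_s: 22.7
position: [0.5647, 0.3453, 0.2706]
tcp_rot: [[0.902, -0.432, -0.001], [-0.432, -0.902, -0.001], [-0.001, 0.001, -1.0]]
force: [-0.2, -0.0, -2.1]
opening: 0.158
[0.56414614 0.34509122 0.26955534] 0.16074416104520575 [-0.25013897 -0.40096439 -3.021724  ]
```

View pics/wrist19.png

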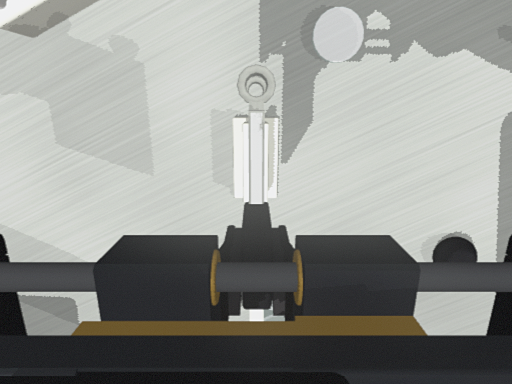

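View pics/dz19.png

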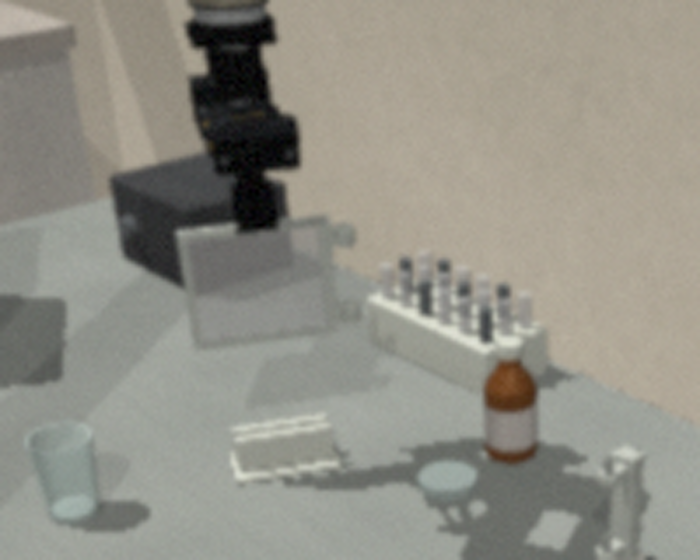

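```bash
python3 -m handwheel '[{"hand":-1,"dx":0,"dy":-2,"dz":1,"wx":0,"wy":0,"wz":-0.1},{"hand":-1,"dx":0.6,"dy":-3.2,"dz":0,"wx":0,"wy":0,"wz":-0.1},{"hand":-1,"dx":0.7,"dy":-3.3,"dz":0,"wx":0,"wy":0,"wz":-0.1},{"hand":-1,"dx":0.7,"dy":-3.3,"dz":0,"wx":0,"wy":0,"wz":-0.1},{"hand":-1,"dx":0.7,"dy":-3.3,"dz":0,"wx":0,"wy":0,"wz":-0.1},{"hand":-1,"dx":0.7,"dy":-3.3,"dz":0,"wx":0,"wy":0,"wz":-0.1},{"hand":-1,"dx":0.7,"dy":-3.3,"dz":0,"wx":0,"wy":0,"wz":-0.1},{"hand":-1,"dx":0.7,"dy":-2.5,"dz":0,"wx":0,"wy":0,"wz":-0.098},{"hand":-1,"dx":0.4,"dy":-1.1,"dz":0,"wx":0,"wy":0,"wz":0},{"hand":-1,"dx":0,"dy":0,"dz":0,"wx":0,"wy":0,"wz":0}]'
python3 -m handwheel '[{"hand":-1,"dx":0,"dy":0,"dz":0,"wx":0,"wy":0,"wz":0},{"hand":-1,"dx":0,"dy":0,"dz":0,"wx":0,"wy":0,"wz":0},{"hand":-1,"dx":0,"dy":0,"dz":0,"wx":0,"wy":0,"wz":0}]'
python3 - <<'E'
from h import *
p,d,c=snap('wrist','wrist20'); s=bot.read_state();print(s['position'],s['opening'],s['force'],s['joint_positions'])
cv2.imwrite('pics/w20z.png',cv2.resize(p[0:240,130:450,::-1],None,fx=2.5,fy=2.5))
E
```

```text
time_s: 23.8
position: [0.6174, 0.0913, 0.2801]
tcp_rot: [[0.32, -0.947, -0.002], [-0.947, -0.32, 0.0], [-0.001, 0.002, -1.0]]
force: [0.0, -0.1, -2.1]
opening: 0.158
time_s: 24.1
position: [0.6169, 0.094, 0.2815]
tcp_rot: [[0.323, -0.946, -0.0], [-0.946, -0.323, 0.0], [-0.0, 0.0, -1.0]]
force: [0.7, -0.5, -2.5]
opening: 0.158
[0.6170218  0.09386002 0.28161236] 0.15983370309275208 [ 0.19720562  0.2046195  -2.04584137] [-1.60240158e+00  2.68395279e+01  7.81919374e+01  1.50382258e-02
  7.49737507e+01  1.59565246e+02]
```

View pics/w20z.png

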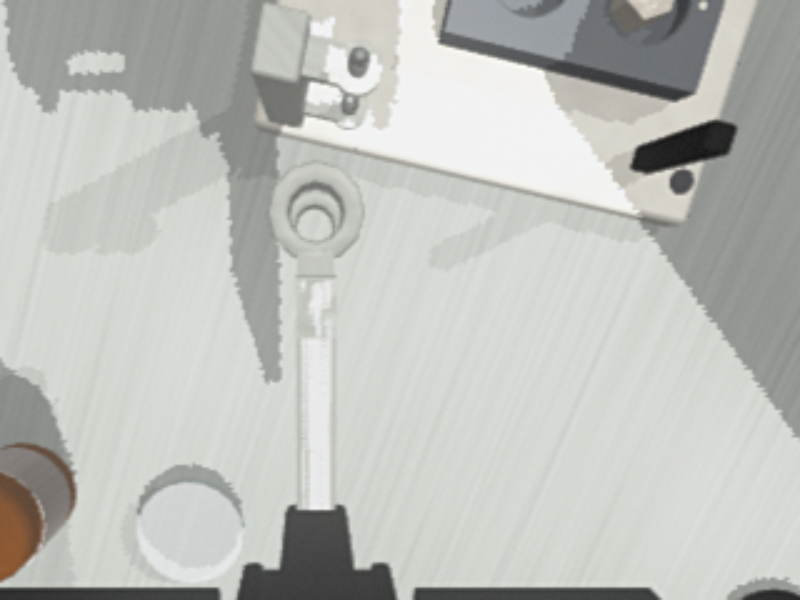

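```bash
cat > pk.py <<'E'
from h import *
def pk(f,upin):
    p,d,c=load(f); P=cloud(d,c)
    print('pin ray z.138',ray(c,*upin,.138).round(4), 'depth', P[int(upin[1]),int(upin[0])].round(4))
    m=(d>0)&(d<.30)&(p.min(-1)>90)&(np.arange(384)[:,None]<135)
    z=P[...,2]; zt=np.percentile(z[m],90)
    m=m&(z>zt-.004); n,l,s,ce=cv2.connectedComponentsWithStats(m.astype(np.uint8))
    i=1+np.argmax(s[1:,4]); cs=max(cv2.findContours((l==i).astype(np.uint8),0,1)[0],key=cv2.contourArea)
    q=P[l==i]; zt=np.median(q[:,2]); W=np.array([ray(c,u,v,zt)[:2] for u,v in cs[:,0]])
    cc,r=cv2.minEnclosingCircle((W*1e3).astype(np.float32)); print('knuckle top',np.round(cc,1),'r',round(r,1),'z',zt,s[i])
E
python3 - <<'E'
from pk import *
pk('wrist20',(274,21.5))
p,d,c=load('wrist20');P=cloud(d,c)
q=P[(d>0)&(P[...,2]>.128)&(P[...,2]<.145)&(P[...,0]<.72)&(P[...,1]<-.02)&(P[...,1]>-.1)]; print(q.round(3)[:40:3])
E
```

```text
pin ray z.138 [ 0.6487 -0.0466  0.138 ] depth [ 0.6489 -0.0467  0.139 ]
knuckle top [638.3  31.6] r 7.2 z 0.27671061304030214 [248 110  17  25 401]
[[ 0.686 -0.053  0.129]
 [ 0.685 -0.053  0.129]
 [ 0.683 -0.054  0.128]
 [ 0.685 -0.052  0.13 ]
 [ 0.682 -0.053  0.128]
 [ 0.68  -0.053  0.13 ]
 [ 0.686 -0.051  0.129]
 [ 0.684 -0.052  0.129]
 [ 0.68  -0.052  0.13 ]
 [ 0.678 -0.053  0.13 ]
 [ 0.675 -0.055  0.129]
 [ 0.686 -0.05   0.13 ]
 [ 0.684 -0.051  0.128]
 [ 0.68  -0.052  0.129]]
```

```bash
cat > kn.py <<'E'
from h import *
def kn(f,off=.0167):
    p,d,c=load(f); P=cloud(d,c); z=P[...,2]; R=np.arange(384)[:,None]
    s=(d>0)&(d<.26)&(R<140)&(R>60); pt=np.percentile(z[s&(R>112)],80) if (s&(R>112)).any() else 0
    m=s&(R<118); zt=np.percentile(z[m&(R<105)],75)
    m=m&(abs(z-zt)<.003)
    n,l,st,ce=cv2.connectedComponentsWithStats(m.astype(np.uint8)); i=1+np.argmax(st[1:,4])
    cs=max(cv2.findContours((l==i).astype(np.uint8),0,1)[0],key=cv2.contourArea)
    cs=cs[:,0]; cs=cs[cs[:,1]<102]
    W=np.array([ray(c,u,v,zt)[:2] for u,v in cs])
    A=np.c_[2*W,np.ones(len(W))]; x=np.linalg.lstsq(A,(W**2).sum(1),rcond=None)[0]; r=np.sqrt(x[2]+x[0]**2+x[1]**2)
    print('panel top z',pt,'knuckle c',x[:2].round(4),'r',r.round(4),'z',zt.round(4),'px',proj(c,[x[0],x[1],zt]))
E
python3 - <<'E'
from kn import *
kn('wrist20')
E
```

```text
panel top z 0.2773003821724225 knuckle c [0.6446 0.0137] r 0.0099 z 0.265 px (np.float64(256.1047849113438), np.float64(84.64961009065725))
```

```bash
python3 -m handwheel '[{"hand":-1,"dx":0.1,"dy":0,"dz":-2,"wx":0,"wy":0,"wz":0},{"hand":-1,"dx":0.3,"dy":0,"dz":-2.5,"wx":0,"wy":0,"wz":0},{"hand":-1,"dx":0,"dy":0,"dz":-2.5,"wx":0,"wy":0,"wz":0},{"hand":-1,"dx":0,"dy":-1,"dz":-2,"wx":0,"wy":0,"wz":0},{"hand":-1,"dx":0,"dy":-1.5,"dz":-1,"wx":0,"wy":0,"wz":0},{"hand":-1,"dx":0,"dy":0,"dz":0,"wx":0,"wy":0,"wz":0},{"hand":-1,"dx":0,"dy":0,"dz":0,"wx":0,"wy":0,"wz":0},{"hand":-1,"dx":0,"dy":0,"dz":0,"wx":0,"wy":0,"wz":0}]'
python3 - <<'E'
from kn import *
p,d,c=snap('wrist','wrist21'); s=bot.read_state();print(s['position'],s['opening'],s['force'],s['joint_positions'][5])
cv2.imwrite('pics/w21z.png',cv2.resize(p[0:240,130:450,::-1],None,fx=2.5,fy=2.5))
kn('wrist21')
E
```

```text
time_s: 24.95
position: [0.6225, 0.0678, 0.1831]
tcp_rot: [[0.321, -0.947, 0.003], [-0.947, -0.321, 0.0], [0.001, -0.003, -1.0]]
force: [0.7, -0.6, -2.5]
opening: 0.16
[0.62235945 0.06785695 0.18304821] 0.15923506862325798 [-0.46236255  0.9132995  -2.82666298] 157.2740240782152
panel top z 0.17896565800246972 knuckle c [ 0.65   -0.0126] r 0.0099 z 0.1662 px (np.float64(256.13056117004214), np.float64(84.69096938103198))
```

View pics/w21z.png

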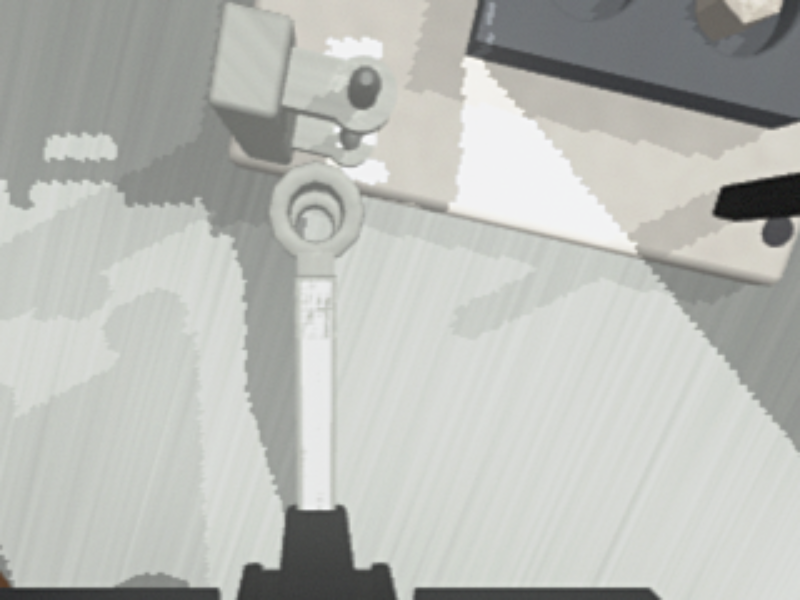

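```bash
python3 - <<'E'
from kn import *
p,d,c=load('wrist21'); P=cloud(d,c)
for u,v in [(276.8,30),(276.8,31.2),(276,33)]: print(ray(c,u,v,.138).round(4), P[int(round(v)),int(round(u))].round(4))
E
```

```text
[ 0.6488 -0.0471  0.138 ] [ 0.6487 -0.047   0.1386]
[ 0.6486 -0.0465  0.138 ] [ 0.6485 -0.0466  0.1381]
[ 0.6487 -0.0454  0.138 ] [ 0.6487 -0.0453  0.1387]
```

```bash
python3 -m handwheel '[{"hand":-1,"dx":-0.1,"dy":-1.2,"dz":0,"wx":0,"wy":0,"wz":0},{"hand":-1,"dx":0,"dy":-1.2,"dz":0,"wx":0,"wy":0,"wz":0},{"hand":-1,"dx":0,"dy":-1,"dz":-0.3,"wx":0,"wy":0,"wz":0},{"hand":-1,"dx":0,"dy":0,"dz":0,"wx":0,"wy":0,"wz":0},{"hand":-1,"dx":0,"dy":0,"dz":0,"wx":0,"wy":0,"wz":0},{"hand":-1,"dx":0,"dy":0,"dz":0,"wx":0,"wy":0,"wz":0}]'
python3 - <<'E'
from kn import *
p,d,c=snap('wrist','wrist22'); s=bot.read_state();print(s['position'],s['opening'],s['force'],s['joint_positions'][5])
cv2.imwrite('pics/w22z.png',cv2.resize(p[40:140,190:320,::-1],None,fx=6,fy=6))
kn('wrist22'); print(proj(c,[.6487,-.0466,.138]))
P=cloud(d,c); print(P[75:98:3,250:264:2,2].round(3))
E
```

```text
time_s: 25.6
position: [0.6203, 0.0336, 0.1785]
tcp_rot: [[0.32, -0.947, -0.0], [-0.947, -0.32, 0.0], [-0.0, 0.0, -1.0]]
force: [-0.5, -0.2, -2.3]
opening: 0.161
[0.6203363  0.03380992 0.17850126] 0.15856991327513784 [ 0.47302868 -0.06087911 -1.5523175 ] 154.09905536340355
panel top z 0.17385683713340405 knuckle c [ 0.6478 -0.0468] r 0.01 z 0.1609 px (np.float64(256.15708011729225), np.float64(84.64390032982679))
(np.float64(254.62195604663302), np.float64(86.47634330155289))
[[0.16  0.154 0.151 0.146 0.15  0.155 0.159]
 [0.12  0.121 0.12  0.122 0.122 0.12  0.12 ]
 [0.122 0.133 0.134 0.133 0.121 0.121 0.12 ]
 [0.134 0.137 0.138 0.137 0.135 0.122 0.12 ]
 [0.136 0.138 0.14  0.139 0.137 0.133 0.122]
 [0.135 0.137 0.138 0.137 0.136 0.129 0.12 ]
 [0.122 0.133 0.133 0.134 0.121 0.121 0.121]
 [0.161 0.161 0.162 0.121 0.16  0.161 0.16 ]]
```

View pics/w22z.png

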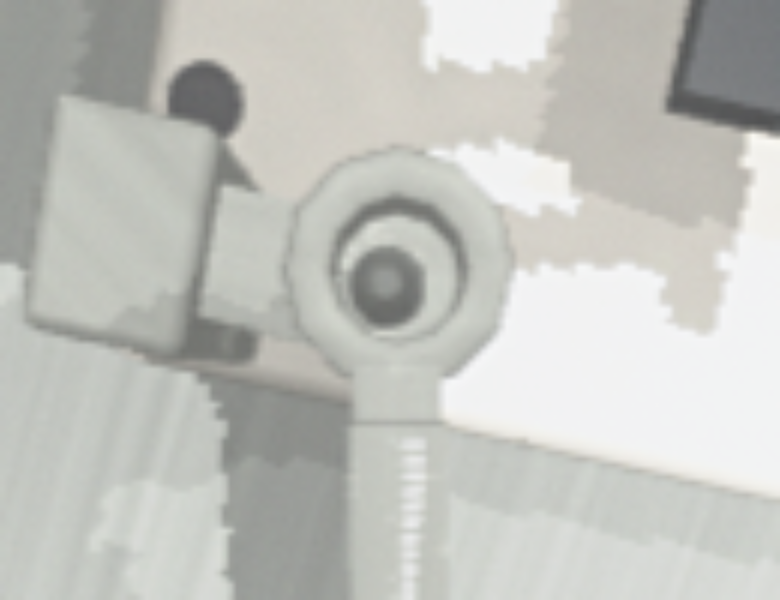

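```bash
python3 -m handwheel '[{"hand":-1,"dx":0.1,"dy":0.05,"dz":-0.3,"wx":0,"wy":0,"wz":0},{"hand":-1,"dx":0,"dy":0,"dz":-0.4,"wx":0,"wy":0,"wz":0},{"hand":-1,"dx":0,"dy":0,"dz":-0.3,"wx":0,"wy":0,"wz":0},{"hand":-1,"dx":0,"dy":0,"dz":0,"wx":0,"wy":0,"wz":0},{"hand":-1,"dx":0,"dy":0,"dz":0,"wx":0,"wy":0,"wz":0},{"hand":-1,"dx":0,"dy":0,"dz":0,"wx":0,"wy":0,"wz":0}]'
python3 - <<'E'
from kn import *
p,d,c=snap('wrist','wrist23'); s=bot.read_state();print(s['position'],s['opening'],s['force'],s['moment'])
cv2.imwrite('pics/w23z.png',cv2.resize(p[40:140,190:320,::-1],None,fx=6,fy=6))
kn('wrist23'); print(proj(c,[.6487,-.0466,.138]))
E
```

```text
time_s: 26.25
position: [0.6215, 0.0341, 0.1686]
tcp_rot: [[0.321, -0.947, 0.0], [-0.947, -0.321, -0.0], [0.0, -0.0, -1.0]]
force: [0.4, 0.8, -3.0]
opening: 0.16
[0.62150482 0.03407087 0.16867236] 0.15726663711603606 [-0.73988628 -0.25839579 -1.86733161] [0.12307255 0.08632037 0.02473049]
panel top z 0.16393257096078667 knuckle c [ 0.649  -0.0463] r 0.01 z 0.151 px (np.float64(256.139733767574), np.float64(84.65741040018602))
(np.float64(256.7730618182909), np.float64(85.610445943282))
```

View pics/w23z.png

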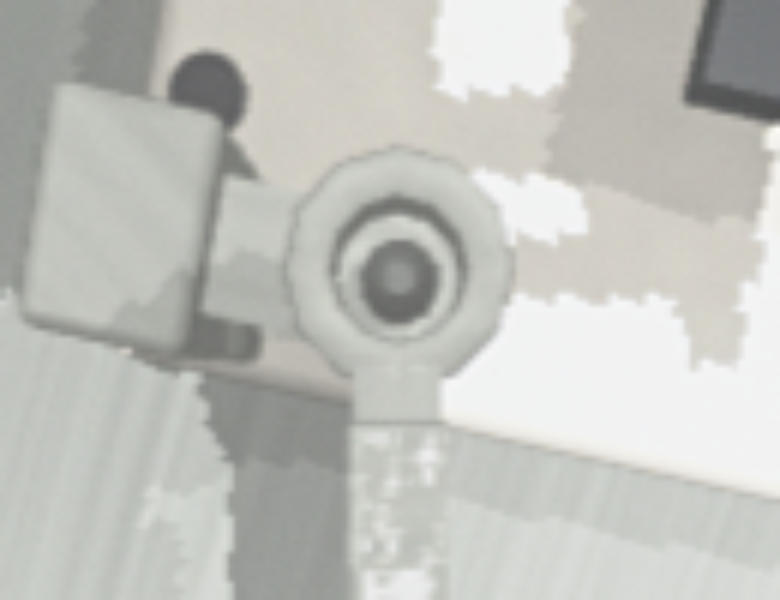

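```bash
python3 -m handwheel '[{"hand":-1,"dx":0,"dy":0,"dz":-0.3,"wx":0,"wy":0,"wz":0},{"hand":-1,"dx":0,"dy":0.03,"dz":-0.4,"wx":0,"wy":0,"wz":0},{"hand":-1,"dx":0,"dy":0,"dz":-0.3,"wx":0,"wy":0,"wz":0},{"hand":-1,"dx":0,"dy":0,"dz":0,"wx":0,"wy":0,"wz":0},{"hand":-1,"dx":0,"dy":0,"dz":0,"wx":0,"wy":0,"wz":0}]'
python3 -m handwheel '[{"hand":-1,"dx":0,"dy":0,"dz":-0.2,"wx":0,"wy":0,"wz":0},{"hand":-1,"dx":0,"dy":0,"dz":0,"wx":0,"wy":0,"wz":0},{"hand":-1,"dx":0,"dy":0,"dz":0,"wx":0,"wy":0,"wz":0}]'
python3 - <<'E'
from kn import *
p,d,c=snap('wrist','wrist24'); s=bot.read_state();print(s['position'],s['opening'],s['force'],s['moment'])
cv2.imwrite('pics/w24z.png',cv2.resize(p[40:140,190:320,::-1],None,fx=6,fy=6))
kn('wrist24')
E
```

```text
time_s: 26.8
position: [0.6213, 0.0344, 0.1583]
tcp_rot: [[0.321, -0.947, -0.0], [-0.947, -0.321, 0.0], [-0.0, 0.0, -1.0]]
force: [-1.1, -0.0, -2.9]
opening: 0.159
time_s: 27.1
position: [0.6214, 0.0344, 0.1566]
tcp_rot: [[0.321, -0.947, -0.0], [-0.947, -0.321, -0.0], [0.0, 0.0, -1.0]]
force: [0.1, 0.1, -3.2]
opening: 0.161
[0.62139561 0.03439149 0.15658005] 0.1585911164444124 [ 0.92005782 -0.33749924 -1.67341755] [0.13299187 0.10839071 0.06297561]
panel top z 0.15179775307543558 knuckle c [ 0.6488 -0.0463] r 0.0037 z 0.1334 px (np.float64(256.39280091891146), np.float64(84.87881802072046))
```

View pics/w24z.png

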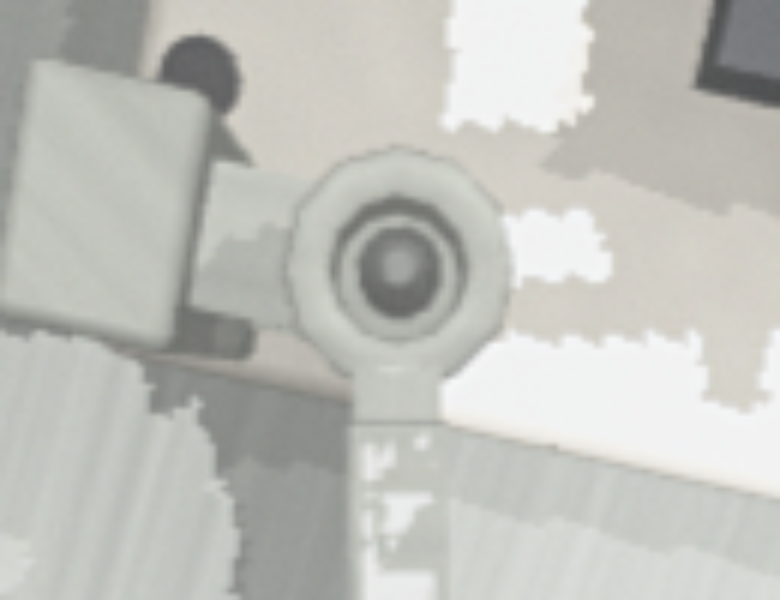

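```bash
python3 -m handwheel '[{"hand":-1,"dx":0,"dy":0,"dz":-0.1,"wx":0,"wy":0,"wz":0},{"hand":-1,"dx":0,"dy":0,"dz":0,"wx":0,"wy":0,"wz":0},{"hand":-1,"dx":0,"dy":0,"dz":0,"wx":0,"wy":0,"wz":0}]'
python3 -m handwheel '[{"hand":-1,"dx":0,"dy":0,"dz":-0.08,"wx":0,"wy":0,"wz":0},{"hand":-1,"dx":0,"dy":0,"dz":0,"wx":0,"wy":0,"wz":0},{"hand":-1,"dx":0,"dy":0,"dz":0,"wx":0,"wy":0,"wz":0}]'
```

```text
time_s: 27.45
position: [0.6214, 0.0344, 0.1556]
tcp_rot: [[0.321, -0.947, -0.0], [-0.947, -0.321, 0.0], [-0.0, -0.0, -1.0]]
force: [0.2, -0.1, -3.1]
opening: 0.156
time_s: 27.75
position: [0.6215, 0.0345, 0.1552]
tcp_rot: [[0.321, -0.947, 0.001], [-0.947, -0.321, 0.0], [0.0, -0.0, -1.0]]
force: [-1.5, 1.0, 1.8]
opening: 0.158
```

```bash
python3 -m handwheel '[{"hand":-0.4,"dx":0,"dy":0,"dz":0,"wx":0,"wy":0,"wz":0},{"hand":-0.4,"dx":0,"dy":0,"dz":0,"wx":0,"wy":0,"wz":0},{"hand":-0.2,"dx":0,"dy":0,"dz":0,"wx":0,"wy":0,"wz":0},{"hand":-0.2,"dx":0,"dy":0,"dz":0,"wx":0,"wy":0,"wz":0},{"hand":-0.2,"dx":0,"dy":0,"dz":2,"wx":0,"wy":0,"wz":0},{"hand":-0.2,"dx":0,"dy":0,"dz":3,"wx":0,"wy":0,"wz":0},{"hand":-0.2,"dx":0,"dy":0,"dz":3,"wx":0,"wy":0,"wz":0},{"hand":-0.2,"dx":0,"dy":0,"dz":0,"wx":0,"wy":0,"wz":0},{"hand":-0.2,"dx":0,"dy":0,"dz":0,"wx":0,"wy":0,"wz":0}]'
python3 - <<'E'
from kn import *
p,d,c=snap('wrist','wrist25'); s=bot.read_state();print(s['position'],s['opening'],s['force'])
P=cloud(d,c)
for lo,hi in [(.18,.2),(.145,.155),(.134,.143)]:
    m=(d>0)&(P[...,2]>lo)&(P[...,2]<hi)&(P[...,1]>-.08)&(P[...,1]<.2)&(P[...,0]<.66)&(P[...,0]>.5); q=P[m]; print(lo,len(q),np.median(q,0)); print(cv2.minAreaRect((q[:,:2]*1e3).astype(np.float32)))
p,d,c=snap('side','side25'); cv2.imwrite('pics/dz25.png',cv2.resize(p[80:280,200:400,::-1],None,fx=3,fy=3,interpolation=cv2.INTER_CUBIC))
E
```

```text
time_s: 28.65
position: [0.6216, 0.0343, 0.2353]
tcp_rot: [[0.321, -0.947, 0.001], [-0.947, -0.321, -0.0], [0.001, -0.001, -1.0]]
force: [0.0, 0.4, -0.9]
opening: 0.402
[0.62072056 0.03442665 0.23411025] 0.39654884376973437 [ 0.68352191  0.23736625 -0.72709855]
0.18 1055 [0.62216589 0.03515495 0.18657408]
((621.583251953125, 36.81867599487305), (13.704100608825684, 39.86507797241211), 18.408483505249023)
0.145 764 [ 0.63581287 -0.00605377  0.1491937 ]
((624.8087158203125, 29.86794662475586), (13.740823745727539, 127.6817626953125), 15.237003326416016)
0.134 496 [ 0.64762986 -0.0439992   0.1387434 ]
((627.8106689453125, 19.136878967285156), (19.6021785736084, 152.3848114013672), 17.876327514648438)
```

View pics/wrist25.png

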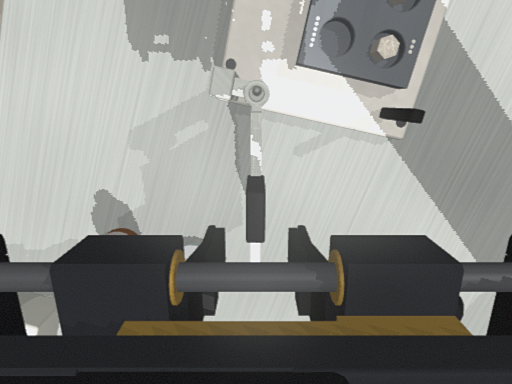

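View pics/dz25.png

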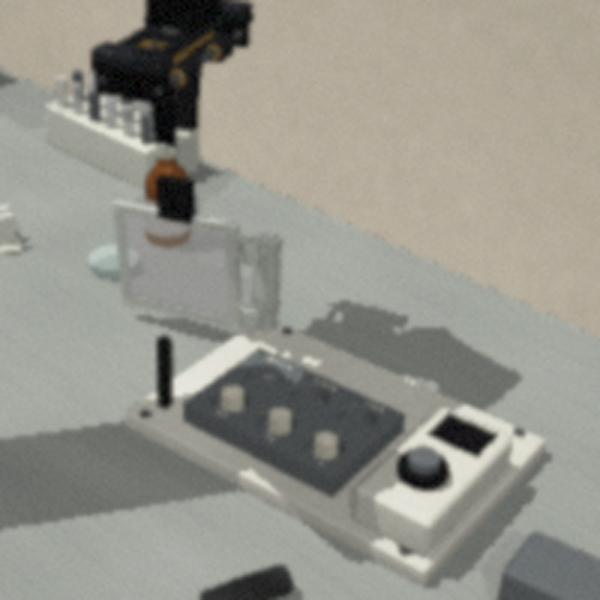

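```bash
python3 - <<'E'
import numpy as np
r=.0853
a=np.radians(108.7+3.9*np.arange(0,21)); p=100*r*np.c_[np.cos(a),np.sin(a)]
print(np.diff(p,axis=0).round(2).tolist())
E
python3 -m handwheel '[{"hand":-0.2,"dx":0,"dy":0,"dz":-3,"wx":0,"wy":0,"wz":0},{"hand":-0.2,"dx":0,"dy":0,"dz":-3,"wx":0,"wy":0,"wz":0},{"hand":-0.2,"dx":0,"dy":0,"dz":-1.6,"wx":0,"wy":0,"wz":0},{"hand":-0.2,"dx":0,"dy":0,"dz":0,"wx":0,"wy":0,"wz":0},{"hand":-0.45,"dx":0,"dy":0,"dz":0,"wx":0,"wy":0,"wz":0},{"hand":-0.45,"dx":0,"dy":0,"dz":0,"wx":0,"wy":0,"wz":0},{"hand":-0.45,"dx":0,"dy":0,"dz":0,"wx":0,"wy":0,"wz":0}]'
```

```text
[[-0.54, -0.2], [-0.53, -0.24], [-0.51, -0.28], [-0.49, -0.31], [-0.47, -0.34], [-0.44, -0.37], [-0.42, -0.4], [-0.39, -0.43], [-0.36, -0.46], [-0.33, -0.48], [-0.29, -0.5], [-0.26, -0.52], [-0.22, -0.54], [-0.19, -0.55], [-0.15, -0.56], [-0.11, -0.57], [-0.07, -0.58], [-0.03, -0.58], [0.01, -0.58], [0.05, -0.58]]
time_s: 29.45
position: [0.6222, 0.0343, 0.1599]
tcp_rot: [[0.321, -0.947, 0.002], [-0.947, -0.321, -0.0], [0.001, -0.002, -1.0]]
force: [0.1, 0.4, 0.4]
opening: 0.292
```

```bash
python3 -m handwheel '[{"hand":-0.45,"dx":-0.54,"dy":-0.2,"dz":0,"wx":0,"wy":0,"wz":0.068},{"hand":-0.45,"dx":-0.53,"dy":-0.24,"dz":0,"wx":0,"wy":0,"wz":0.068},{"hand":-0.45,"dx":-0.51,"dy":-0.28,"dz":0,"wx":0,"wy":0,"wz":0.068},{"hand":-0.45,"dx":-0.49,"dy":-0.31,"dz":0,"wx":0,"wy":0,"wz":0.068},{"hand":-0.45,"dx":-0.47,"dy":-0.34,"dz":0,"wx":0,"wy":0,"wz":0.068},{"hand":-0.45,"dx":-0.44,"dy":-0.37,"dz":0,"wx":0,"wy":0,"wz":0.068},{"hand":-0.45,"dx":-0.42,"dy":-0.4,"dz":0,"wx":0,"wy":0,"wz":0.068},{"hand":-0.45,"dx":-0.39,"dy":-0.43,"dz":0,"wx":0,"wy":0,"wz":0.068}]'
python3 - <<'E'
from h import *
p,d,c=snap('wrist','wrist26'); s=bot.read_state();print(s['position'],s['opening'],s['force'])
p,d,c=snap('side','side26'); cv2.imwrite('pics/dz26.png',cv2.resize(p[80:280,200:400,::-1],None,fx=3,fy=3,interpolation=cv2.INTER_CUBIC))
E
```

```text
time_s: 30.25
position: [0.5841, 0.0085, 0.16]
tcp_rot: [[0.766, -0.642, 0.003], [-0.642, -0.766, -0.0], [0.002, -0.001, -1.0]]
force: [0.5, 0.5, 0.4]
opening: 0.269
[0.58328287 0.00794234 0.15984018] 0.27564692865358964 [-1.15200504 -1.50847593  0.20282574]
```

View pics/wrist26.png

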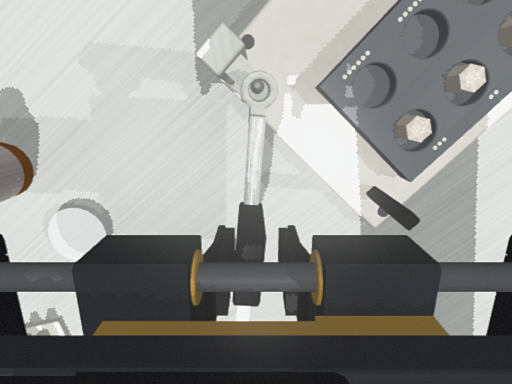

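View pics/dz26.png

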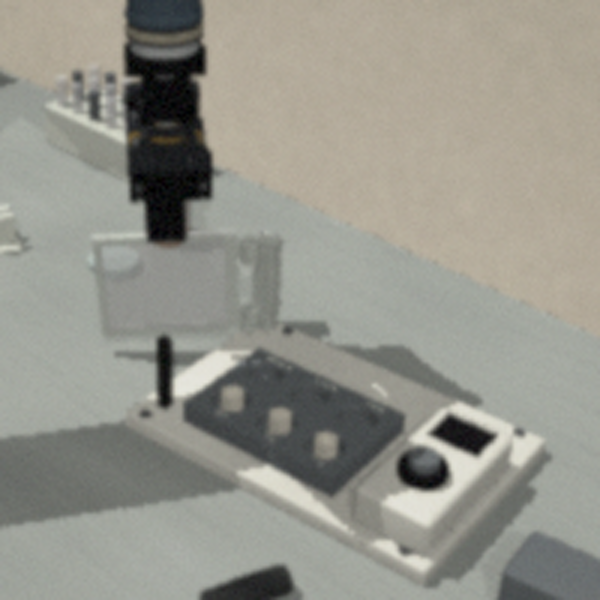

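Door follows nicely. Continue the arc.

```bash
python3 -m handwheel '[{"hand":-0.45,"dx":-0.36,"dy":-0.46,"dz":0,"wx":0,"wy":0,"wz":0.068},{"hand":-0.45,"dx":-0.33,"dy":-0.48,"dz":0,"wx":0,"wy":0,"wz":0.068},{"hand":-0.45,"dx":-0.29,"dy":-0.5,"dz":0,"wx":0,"wy":0,"wz":0.068},{"hand":-0.45,"dx":-0.26,"dy":-0.52,"dz":0,"wx":0,"wy":0,"wz":0.068},{"hand":-0.45,"dx":-0.22,"dy":-0.54,"dz":0,"wx":0,"wy":0,"wz":0.068},{"hand":-0.45,"dx":-0.19,"dy":-0.55,"dz":0,"wx":0,"wy":0,"wz":0.068},{"hand":-0.45,"dx":-0.15,"dy":-0.56,"dz":0,"wx":0,"wy":0,"wz":0.068},{"hand":-0.45,"dx":-0.11,"dy":-0.57,"dz":0,"wx":0,"wy":0,"wz":0.068},{"hand":-0.45,"dx":0,"dy":0,"dz":0,"wx":0,"wy":0,"wz":0}]'
python3 -m handwheel '[{"hand":-0.45,"dx":-0.07,"dy":-0.58,"dz":0,"wx":0,"wy":0,"wz":0.068},{"hand":-0.45,"dx":-0.03,"dy":-0.58,"dz":0,"wx":0,"wy":0,"wz":0.068},{"hand":-0.45,"dx":0.0,"dy":-0.3,"dz":0,"wx":0,"wy":0,"wz":0.068},{"hand":-0.45,"dx":0,"dy":-0.2,"dz":0,"wx":0,"wy":0,"wz":0.068},{"hand":-0.45,"dx":0,"dy":0,"dz":0,"wx":0,"wy":0,"wz":0}]'
python3 - <<'E'
from h import *
p,d,c=snap('wrist','wrist27'); s=bot.read_state();print(s['position'],s['opening'],s['force'])
p,d,c=snap('side','side27'); cv2.imwrite('pics/dz27.png',cv2.resize(p[80:280,200:400,::-1],None,fx=3,fy=3,interpolation=cv2.INTER_CUBIC))
E
```

```text
time_s: 31.25
position: [0.5649, -0.0336, 0.1594]
tcp_rot: [[0.987, -0.158, 0.001], [-0.158, -0.987, -0.0], [0.002, 0.0, -1.0]]
force: [-0.5, -0.3, -0.2]
opening: 0.274
time_s: 31.75
position: [0.5639, -0.0497, 0.1592]
tcp_rot: [[0.994, 0.113, 0.001], [0.113, -0.994, -0.0], [0.001, 0.0, -1.0]]
force: [-0.1, -0.1, 0.6]
opening: 0.272
[ 0.56379832 -0.04951296  0.15910004] 0.27432174846601837 [-0.0874837  -0.39161539 -0.26946062]
```

View pics/wrist27.png

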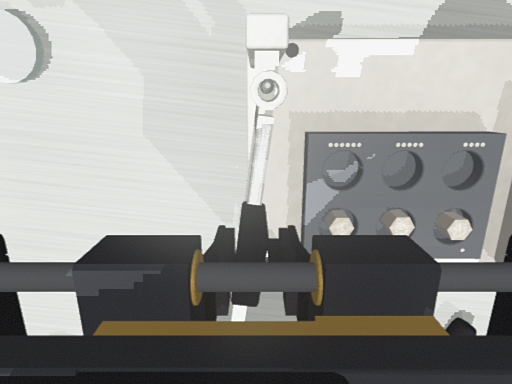

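View pics/dz27.png

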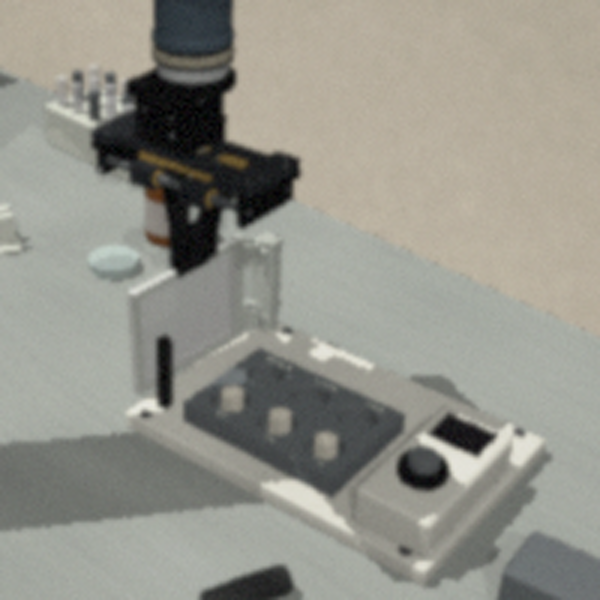

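```bash
python3 -m handwheel '[{"hand":-0.45,"dx":0,"dy":-0.3,"dz":0,"wx":0,"wy":0,"wz":0},{"hand":-0.45,"dx":0,"dy":-0.3,"dz":0,"wx":0,"wy":0,"wz":0},{"hand":-0.45,"dx":0,"dy":-0.3,"dz":0,"wx":0,"wy":0,"wz":0},{"hand":-0.45,"dx":0,"dy":-0.1,"dz":0,"wx":0,"wy":0,"wz":0},{"hand":-0.45,"dx":0,"dy":0,"dz":0,"wx":0,"wy":0,"wz":0},{"hand":-0.45,"dx":0,"dy":0,"dz":0,"wx":0,"wy":0,"wz":0}]'
python3 -m handwheel '[{"hand":-0.45,"dx":0,"dy":-0.15,"dz":0,"wx":0,"wy":0,"wz":0},{"hand":-0.45,"dx":0,"dy":0,"dz":0,"wx":0,"wy":0,"wz":0},{"hand":-0.45,"dx":0,"dy":0,"dz":0,"wx":0,"wy":0,"wz":0}]'
python3 -m handwheel '[{"hand":-0.45,"dx":0,"dy":-0.15,"dz":0,"wx":0,"wy":0,"wz":0},{"hand":-0.45,"dx":0,"dy":0,"dz":0,"wx":0,"wy":0,"wz":0},{"hand":-0.45,"dx":0,"dy":0,"dz":0,"wx":0,"wy":0,"wz":0}]'
python3 - <<'E'
from h import *
p,d,c=snap('wrist','wrist28'); s=bot.read_state();print(s['position'],s['opening'],s['force'])
E
```

```text
time_s: 32.45
position: [0.5634, -0.0598, 0.1587]
tcp_rot: [[0.993, 0.115, 0.0], [0.115, -0.993, 0.0], [0.0, -0.0, -1.0]]
force: [0.2, 0.0, -0.1]
opening: 0.276
time_s: 32.75
position: [0.5634, -0.0612, 0.1587]
tcp_rot: [[0.993, 0.115, -0.0], [0.115, -0.993, 0.0], [-0.0, -0.0, -1.0]]
force: [-0.1, -0.4, -0.6]
opening: 0.276
time_s: 33.05
position: [0.5633, -0.0626, 0.1587]
tcp_rot: [[0.993, 0.115, -0.0], [0.115, -0.993, 0.0], [-0.0, -0.0, -1.0]]
force: [-0.1, 1.1, -0.8]
opening: 0.275
[ 0.56334133 -0.06260901  0.15872542] 0.2753427722410456 [ 0.45028562 -0.04345716  0.41562155]
```

View pics/wrist28.png

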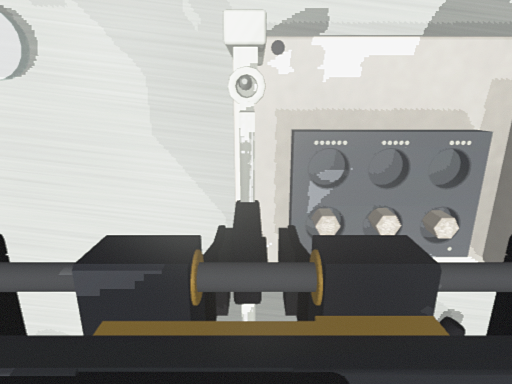

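```bash
python3 -m handwheel '[{"hand":-0.45,"dx":0,"dy":-0.1,"dz":0,"wx":0,"wy":0,"wz":0},{"hand":-0.45,"dx":0,"dy":0,"dz":0,"wx":0,"wy":0,"wz":0},{"hand":-0.45,"dx":0,"dy":0,"dz":0,"wx":0,"wy":0,"wz":0}]'
python3 -m handwheel '[{"hand":-0.45,"dx":0,"dy":-0.1,"dz":0,"wx":0,"wy":0,"wz":0},{"hand":-0.45,"dx":0,"dy":0,"dz":0,"wx":0,"wy":0,"wz":0},{"hand":-0.45,"dx":0,"dy":0,"dz":0,"wx":0,"wy":0,"wz":0}]'
python3 -c "
from h import *
for i in range(1): print(bot.read_state()['force'],bot.read_state()['tau'])"
```

```text
time_s: 33.4
position: [0.5634, -0.0629, 0.1588]
tcp_rot: [[0.993, 0.115, 0.0], [0.115, -0.993, 0.001], [0.0, -0.001, -1.0]]
force: [0.8, 4.2, -0.1]
opening: 0.271
time_s: 33.7
position: [0.5633, -0.0631, 0.1587]
tcp_rot: [[0.993, 0.115, 0.0], [0.115, -0.993, 0.003], [0.0, -0.003, -1.0]]
force: [2.2, 6.8, 1.3]
opening: 0.272
[2.22933657 6.81594855 1.34372624] [-4.06184435e+00 -4.05387139e+01 -1.48172915e+01 -1.72838263e+00
 -3.88462963e-01 -1.96853012e-02]
```

```bash
python3 -m handwheel '[{"hand":-0.45,"dx":0,"dy":0.1,"dz":0,"wx":0,"wy":0,"wz":0},{"hand":-0.45,"dx":0,"dy":0.1,"dz":0,"wx":0,"wy":0,"wz":0},{"hand":-0.45,"dx":0,"dy":0.2,"dz":0,"wx":0,"wy":0,"wz":0},{"hand":-0.45,"dx":0,"dy":0.3,"dz":0,"wx":0,"wy":0,"wz":0},{"hand":-0.45,"dx":0,"dy":0,"dz":0,"wx":0,"wy":0,"wz":0},{"hand":-0.45,"dx":0,"dy":0,"dz":0,"wx":0,"wy":0,"wz":0}]'
python3 - <<'E'
from h import *
p,d,c=snap('wrist','wrist29'); s=bot.read_state();print(s['position'],s['force'])
cv2.imwrite('pics/w29z.png',cv2.resize(p[50:330,150:350,::-1],None,fx=2.1,fy=2.1))
E
```

```text
time_s: 34.3
position: [0.5634, -0.058, 0.1588]
tcp_rot: [[0.993, 0.116, 0.0], [0.116, -0.993, -0.001], [-0.0, 0.001, -1.0]]
force: [-0.2, -0.1, 0.7]
opening: 0.276
[ 0.56339313 -0.05802157  0.15876558] [-0.23110074  0.39653181  0.70389746]
```

View pics/w29z.png

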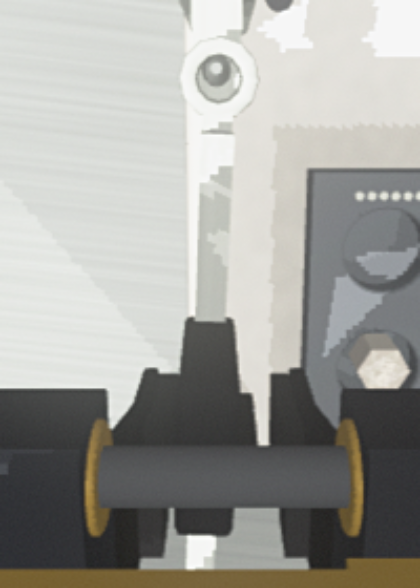

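```bash
python3 -m handwheel '[{"hand":-0.45,"dx":0,"dy":0.15,"dz":0,"wx":0,"wy":0,"wz":0},{"hand":-0.45,"dx":0,"dy":0,"dz":0,"wx":0,"wy":0,"wz":0},{"hand":-0.45,"dx":0,"dy":0,"dz":1,"wx":0,"wy":0,"wz":0},{"hand":-0.45,"dx":0,"dy":0,"dz":2,"wx":0,"wy":0,"wz":0},{"hand":-0.45,"dx":0,"dy":0,"dz":3,"wx":0,"wy":0,"wz":0},{"hand":-0.45,"dx":0,"dy":0,"dz":3,"wx":0,"wy":0,"wz":0},{"hand":-0.45,"dx":0,"dy":0,"dz":0,"wx":0,"wy":0,"wz":0},{"hand":-0.45,"dx":0,"dy":0,"dz":0,"wx":0,"wy":0,"wz":0}]'
cat > dr.py <<'E'
from h import *
def door(f):
    p,d,c=load(f); P=cloud(d,c)
    for lo,hi in [(.18,.2),(.1455,.155)]:
        m=(d>0)&(P[...,2]>lo)&(P[...,2]<hi)&(P[...,1]>-.085)&(P[...,1]<.05)&(P[...,0]<.635)&(P[...,0]>.47); q=P[m]
        if len(q)>20: print(f,lo,len(q),np.median(q,0).round(4),cv2.minAreaRect((q[:,:2]*1e3).astype(np.float32)), 'fit deg',np.degrees(np.arctan(np.polyfit(q[:,0],q[:,1],1)[0])))
E
python3 - <<'E'
from dr import *
snap('wrist','wrist30'); door('wrist30')
p,d,c=snap('side','side30'); cv2.imwrite('pics/dz30.png',cv2.resize(p[80:280,200:400,::-1],None,fx=3,fy=3,interpolation=cv2.INTER_CUBIC))
E
```

```text
time_s: 35.15
position: [0.5637, -0.0563, 0.2499]
tcp_rot: [[0.993, 0.116, 0.002], [0.116, -0.993, -0.001], [0.002, 0.001, -1.0]]
force: [-0.5, 0.0, -0.2]
opening: 0.274
wrist30 0.18 935 [ 0.5634 -0.0525  0.1865] ((561.5972290039062, -52.52960205078125), (40.206756591796875, 13.955865859985352), 2.933124542236328) fit deg 2.6766813738131017
wrist30 0.1455 671 [ 0.6072 -0.0497  0.149 ] ((575.830078125, -51.60391616821289), (114.8484115600586, 13.675758361816406), 5.905637264251709) fit deg 2.7621540121073975
```

View pics/wrist30.png

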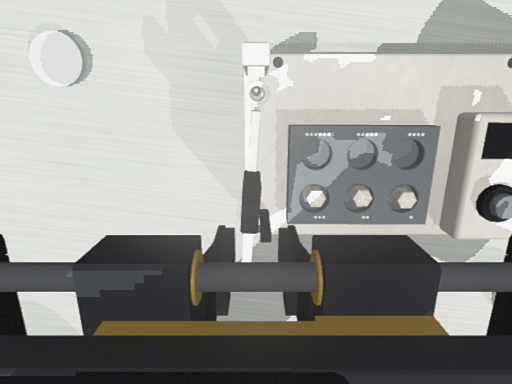

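View pics/dz30.png

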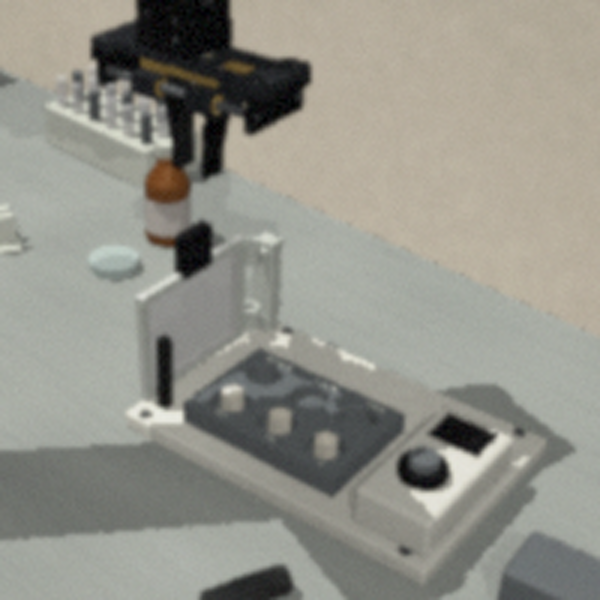

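```bash
python3 -m handwheel '[{"hand":-0.2,"dx":0,"dy":0.3,"dz":0,"wx":0,"wy":0,"wz":0},{"hand":-0.2,"dx":0,"dy":0.1,"dz":-3,"wx":0,"wy":0,"wz":0},{"hand":-0.2,"dx":0,"dy":0,"dz":-3,"wx":0,"wy":0,"wz":0},{"hand":-0.2,"dx":0,"dy":0,"dz":-3,"wx":0,"wy":0,"wz":0},{"hand":-0.2,"dx":0,"dy":0,"dz":0,"wx":0,"wy":0,"wz":0},{"hand":-0.45,"dx":0,"dy":0,"dz":0,"wx":0,"wy":0,"wz":0},{"hand":-0.45,"dx":0,"dy":0,"dz":0,"wx":0,"wy":0,"wz":0},{"hand":-0.45,"dx":0,"dy":0,"dz":0,"wx":0,"wy":0,"wz":0}]'
python3 -m handwheel '[{"hand":-0.45,"dx":0,"dy":-0.2,"dz":0,"wx":0,"wy":0,"wz":0},{"hand":-0.45,"dx":0,"dy":-0.2,"dz":0,"wx":0,"wy":0,"wz":0},{"hand":-0.45,"dx":0,"dy":-0.2,"dz":0,"wx":0,"wy":0,"wz":0},{"hand":-0.45,"dx":0,"dy":-0.15,"dz":0,"wx":0,"wy":0,"wz":0},{"hand":-0.45,"dx":0,"dy":-0.1,"dz":0,"wx":0,"wy":0,"wz":0},{"hand":-0.45,"dx":0,"dy":-0.1,"dz":0,"wx":0,"wy":0,"wz":0},{"hand":-0.45,"dx":0,"dy":-0.05,"dz":0,"wx":0,"wy":0,"wz":0},{"hand":-0.45,"dx":0,"dy":0,"dz":0,"wx":0,"wy":0,"wz":0},{"hand":-0.45,"dx":0,"dy":0,"dz":0,"wx":0,"wy":0,"wz":0}]'
```

```text
time_s: 36.05
position: [0.5645, -0.0525, 0.1604]
tcp_rot: [[0.993, 0.116, 0.003], [0.116, -0.993, -0.001], [0.003, 0.001, -1.0]]
force: [0.0, -0.0, 0.4]
opening: 0.289
time_s: 36.95
position: [0.5633, -0.0622, 0.1587]
tcp_rot: [[0.993, 0.115, -0.0], [0.115, -0.993, 0.0], [-0.0, -0.0, -1.0]]
force: [0.4, 0.3, 0.1]
opening: 0.279
```

```bash
python3 -m handwheel '[{"hand":-0.45,"dx":0,"dy":-0.05,"dz":0,"wx":0,"wy":0,"wz":0},{"hand":-0.45,"dx":0,"dy":-0.03,"dz":0,"wx":0,"wy":0,"wz":0},{"hand":-0.45,"dx":0,"dy":0,"dz":0,"wx":0,"wy":0,"wz":0},{"hand":-0.45,"dx":0,"dy":0,"dz":0,"wx":0,"wy":0,"wz":0},{"hand":-0.45,"dx":0,"dy":0,"dz":0,"wx":0,"wy":0,"wz":0}]'
```

```text
time_s: 37.45
position: [0.5633, -0.0627, 0.1587]
tcp_rot: [[0.993, 0.115, -0.0], [0.115, -0.993, 0.001], [0.0, -0.001, -1.0]]
force: [1.1, 1.6, -0.4]
opening: 0.277
```

```bash
python3 -m handwheel '[{"hand":-0.45,"dx":0,"dy":0.01,"dz":0,"wx":0,"wy":0,"wz":0},{"hand":-0.45,"dx":0,"dy":0.01,"dz":0,"wx":0,"wy":0,"wz":0},{"hand":-0.45,"dx":0,"dy":0.01,"dz":0,"wx":0,"wy":0,"wz":0},{"hand":-0.45,"dx":0,"dy":0.01,"dz":0,"wx":0,"wy":0,"wz":0},{"hand":-0.45,"dx":0,"dy":0.01,"dz":0,"wx":0,"wy":0,"wz":0},{"hand":-0.45,"dx":0,"dy":0.01,"dz":0,"wx":0,"wy":0,"wz":0},{"hand":-0.45,"dx":0,"dy":0.01,"dz":0,"wx":0,"wy":0,"wz":0},{"hand":-0.45,"dx":0,"dy":0.01,"dz":0,"wx":0,"wy":0,"wz":0},{"hand":-0.45,"dx":0,"dy":0.01,"dz":0,"wx":0,"wy":0,"wz":0},{"hand":-0.45,"dx":0,"dy":0.01,"dz":0,"wx":0,"wy":0,"wz":0}]'
python3 - <<'E'
from dr import *
snap('wrist','wrist31'); door('wrist31'); snap('scene','scene31'); door('scene31')
E
python3 -m handwheel '[{"hand":-0.45,"dx":0,"dy":0.02,"dz":0,"wx":0,"wy":0,"wz":0},{"hand":-0.45,"dx":0,"dy":0.02,"dz":0,"wx":0,"wy":0,"wz":0},{"hand":-0.45,"dx":0,"dy":0.03,"dz":0,"wx":0,"wy":0,"wz":0},{"hand":-0.45,"dx":0,"dy":0.03,"dz":0,"wx":0,"wy":0,"wz":0},{"hand":-0.45,"dx":0,"dy":0.05,"dz":0,"wx":0,"wy":0,"wz":0},{"hand":-0.45,"dx":0,"dy":0.1,"dz":0,"wx":0,"wy":0,"wz":0},{"hand":-0.45,"dx":0,"dy":0.1,"dz":0,"wx":0,"wy":0,"wz":0},{"hand":-0.45,"dx":0,"dy":0.1,"dz":0,"wx":0,"wy":0,"wz":0},{"hand":-0.45,"dx":0,"dy":0,"dz":0,"wx":0,"wy":0,"wz":0},{"hand":-0.45,"dx":0,"dy":0,"dz":0,"wx":0,"wy":0,"wz":0}]'
python3 - <<'E'
from dr import *
p,d,c=snap('wrist','wrist32'); door('wrist32')
cv2.imwrite('pics/w32z.png',cv2.resize(p[50:330,150:350,::-1],None,fx=2.1,fy=2.1))
E
```

```text
time_s: 38.45
position: [0.5634, -0.0623, 0.1588]
tcp_rot: [[0.993, 0.116, 0.0], [0.116, -0.993, -0.001], [-0.0, 0.001, -1.0]]
force: [-0.8, 0.4, 0.7]
opening: 0.274
wrist31 0.18 2371 [ 0.5728 -0.0575  0.1871] ((566.6819458007812, -65.67261505126953), (41.04889678955078, 43.756229400634766), 29.200246810913086) fit deg -3.8584084092248876
wrist31 0.1455 1495 [ 0.6079 -0.0523  0.1491] ((573.8126831054688, -56.93244171142578), (120.09268188476562, 13.946624755859375), 10.061419486999512) fit deg 6.458517481678766
scene31 0.18 66 [ 0.5746 -0.0606  0.1864] ((574.1099243164062, -60.857017517089844), (43.87816619873047, 23.081228256225586), 76.93175506591797) fit deg 13.202774183330583
scene31 0.1455 61 [ 0.6051 -0.0516  0.149 ] ((600.5281982421875, -53.305721282958984), (67.77146911621094, 12.986135482788086), 3.322427749633789) fit deg 2.6980285907088444
time_s: 39.55
position: [0.5634, -0.0575, 0.1588]
tcp_rot: [[0.993, 0.116, 0.0], [0.116, -0.993, -0.0], [0.0, 0.0, -1.0]]
force: [0.2, -0.0, 1.0]
opening: 0.28
wrist32 0.18 2382 [ 0.5728 -0.0536  0.1869] ((565.4246215820312, -61.29250717163086), (41.307987213134766, 44.088470458984375), 28.150028228759766) fit deg -5.643490184140524
wrist32 0.1455 1521 [ 0.6076 -0.0503  0.149 ] ((607.1180419921875, -50.53870391845703), (52.26297378540039, 13.911567687988281), 3.404146909713745) fit deg 3.8161429288052413
```

View pics/w32z.png

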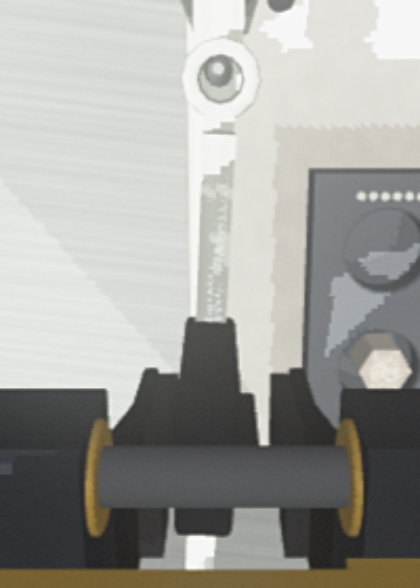

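```bash
python3 -m handwheel '[{"hand":-0.2,"dx":0,"dy":0,"dz":0,"wx":0,"wy":0,"wz":0},{"hand":-0.2,"dx":0,"dy":0,"dz":0,"wx":0,"wy":0,"wz":0},{"hand":-0.2,"dx":0,"dy":0,"dz":0,"wx":0,"wy":0,"wz":0},{"hand":-0.2,"dx":0,"dy":0,"dz":0,"wx":0,"wy":0,"wz":0},{"hand":-0.2,"dx":0,"dy":0,"dz":0,"wx":0,"wy":0,"wz":0}]'
python3 - <<'E'
from dr import *
p,d,c=snap('wrist','wrist33'); door('wrist33')
cv2.imwrite('pics/w33z.png',cv2.resize(p[50:330,150:350,::-1],None,fx=2.1,fy=2.1))
E
python3 -m handwheel '[{"hand":-0.2,"dx":0,"dy":0,"dz":0,"wx":0,"wy":0,"wz":0},{"hand":-0.2,"dx":0,"dy":0,"dz":0,"wx":0,"wy":0,"wz":0},{"hand":-0.2,"dx":0,"dy":0,"dz":0,"wx":0,"wy":0,"wz":0},{"hand":-0.2,"dx":0,"dy":0,"dz":0,"wx":0,"wy":0,"wz":0},{"hand":-0.2,"dx":0,"dy":0,"dz":0,"wx":0,"wy":0,"wz":0},{"hand":-0.2,"dx":0,"dy":0,"dz":0,"wx":0,"wy":0,"wz":0},{"hand":-0.2,"dx":0,"dy":0,"dz":0,"wx":0,"wy":0,"wz":0},{"hand":-0.2,"dx":0,"dy":0,"dz":0,"wx":0,"wy":0,"wz":0},{"hand":-0.2,"dx":0,"dy":0,"dz":0,"wx":0,"wy":0,"wz":0},{"hand":-0.2,"dx":0,"dy":0,"dz":0,"wx":0,"wy":0,"wz":0}]'
python3 - <<'E'
from dr import *
p,d,c=snap('wrist','wrist34'); door('wrist34')
E
```

```text
time_s: 40.1
position: [0.5634, -0.0575, 0.1587]
tcp_rot: [[0.993, 0.115, -0.0], [0.115, -0.993, -0.0], [-0.0, 0.0, -1.0]]
force: [-0.7, 0.2, -0.7]
opening: 0.394
wrist33 0.18 2429 [ 0.5722 -0.0532  0.1869] ((568.922119140625, -60.10134506225586), (42.94234085083008, 51.01753616333008), 36.170597076416016) fit deg -10.27672439683086
wrist33 0.1455 1523 [ 0.6075 -0.0502  0.1491] ((573.584716796875, -53.062538146972656), (119.43638610839844, 13.739538192749023), 7.392307758331299) fit deg 3.701987115116472
time_s: 41.15
position: [0.5634, -0.0575, 0.1588]
tcp_rot: [[0.993, 0.115, 0.0], [0.115, -0.993, 0.0], [0.0, 0.0, -1.0]]
force: [0.2, 1.3, 0.1]
opening: 0.399
wrist34 0.18 2441 [ 0.5722 -0.0533  0.1869] ((569.1447143554688, -59.97125244140625), (43.127140045166016, 50.61941909790039), 37.09363555908203) fit deg -10.565573907285778
wrist34 0.1455 1512 [ 0.6077 -0.0501  0.1491] ((606.951416015625, -48.89562225341797), (52.14170455932617, 13.449405670166016), 6.329354763031006) fit deg 3.653044755872228
```

View pics/w33z.png

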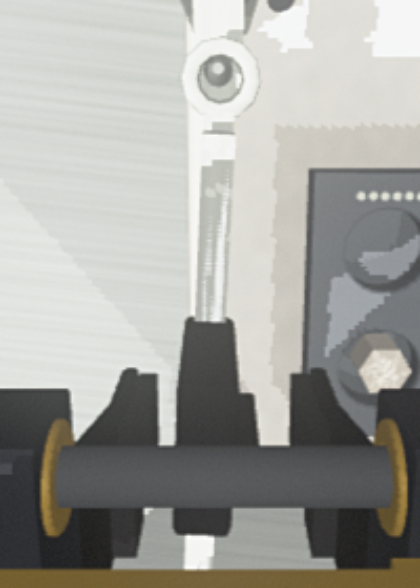

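```bash
python3 -m handwheel '[{"hand":-0.45,"dx":0,"dy":0.2,"dz":0,"wx":0,"wy":0,"wz":0},{"hand":-0.45,"dx":0,"dy":0,"dz":0,"wx":0,"wy":0,"wz":0},{"hand":-0.45,"dx":0,"dy":0,"dz":0,"wx":0,"wy":0,"wz":0},{"hand":-0.45,"dx":0,"dy":-0.2,"dz":0,"wx":0,"wy":0,"wz":0},{"hand":-0.45,"dx":0,"dy":-0.1,"dz":0,"wx":0,"wy":0,"wz":0},{"hand":-0.45,"dx":0,"dy":-0.1,"dz":0,"wx":0,"wy":0,"wz":0},{"hand":-0.45,"dx":0,"dy":-0.1,"dz":0,"wx":0,"wy":0,"wz":0},{"hand":-0.45,"dx":0,"dy":-0.05,"dz":0,"wx":0,"wy":0,"wz":0},{"hand":-0.45,"dx":0,"dy":-0.05,"dz":0,"wx":0,"wy":0,"wz":0},{"hand":-0.45,"dx":0,"dy":0,"dz":0,"wx":0,"wy":0,"wz":0}]'
python3 - <<'E'
from dr import *
p,d,c=snap('wrist','wrist35'); door('wrist35')
E
python3 -m handwheel '[{"hand":-0.45,"dx":0,"dy":-0.03,"dz":0,"wx":0,"wy":0,"wz":0},{"hand":-0.45,"dx":0,"dy":-0.03,"dz":0,"wx":0,"wy":0,"wz":0},{"hand":-0.45,"dx":0,"dy":0,"dz":0,"wx":0,"wy":0,"wz":0},{"hand":-0.45,"dx":0,"dy":0,"dz":0,"wx":0,"wy":0,"wz":0}]'
python3 - <<'E'
from dr import *
p,d,c=snap('wrist','wrist36'); door('wrist36')
E
```

```text
time_s: 42.2
position: [0.5634, -0.0616, 0.1588]
tcp_rot: [[0.993, 0.115, 0.0], [0.115, -0.993, -0.0], [0.0, 0.0, -1.0]]
force: [0.3, 0.5, -0.8]
opening: 0.273
wrist35 0.18 2387 [ 0.5728 -0.0571  0.187 ] ((566.4873657226562, -65.14738464355469), (40.6310920715332, 43.565635681152344), 29.095876693725586) fit deg -3.884056830701291
wrist35 0.1455 1515 [ 0.6082 -0.052   0.1491] ((572.8275756835938, -56.365386962890625), (121.92240142822266, 13.894342422485352), 9.270665168762207) fit deg 6.351067289610597
time_s: 42.65
position: [0.5634, -0.0621, 0.1588]
tcp_rot: [[0.993, 0.115, 0.0], [0.115, -0.993, 0.0], [0.0, -0.0, -1.0]]
force: [-0.3, 0.5, 0.5]
opening: 0.276
wrist36 0.18 2370 [ 0.5728 -0.0574  0.187 ] ((566.5919189453125, -65.56509399414062), (40.6607666015625, 43.63501739501953), 28.69074249267578) fit deg -3.9115256775274463
wrist36 0.1455 1553 [ 0.6079 -0.0524  0.1491] ((573.0593872070312, -55.9243049621582), (121.33887481689453, 13.97792911529541), 3.4645144939422607) fit deg 6.034488065346195
```

```bash
python3 -m handwheel '[{"hand":-0.45,"dx":0,"dy":0.02,"dz":0,"wx":0,"wy":0,"wz":0},{"hand":-0.45,"dx":0,"dy":0.02,"dz":0,"wx":0,"wy":0,"wz":0},{"hand":-0.45,"dx":0,"dy":0.02,"dz":0,"wx":0,"wy":0,"wz":0},{"hand":-0.45,"dx":0,"dy":0.02,"dz":0,"wx":0,"wy":0,"wz":0},{"hand":-0.45,"dx":0,"dy":0.02,"dz":0,"wx":0,"wy":0,"wz":0},{"hand":-0.45,"dx":0,"dy":0.02,"dz":0,"wx":0,"wy":0,"wz":0},{"hand":-0.45,"dx":0,"dy":0.02,"dz":0,"wx":0,"wy":0,"wz":0},{"hand":-0.45,"dx":0,"dy":0.02,"dz":0,"wx":0,"wy":0,"wz":0},{"hand":-0.45,"dx":0,"dy":0.02,"dz":0,"wx":0,"wy":0,"wz":0},{"hand":-0.45,"dx":0,"dy":0.02,"dz":0,"wx":0,"wy":0,"wz":0}]'
python3 - <<'E'
from dr import *
p,d,c=snap('wrist','wrist37'); door('wrist37')
cv2.imwrite('pics/w37z.png',cv2.resize(p[50:330,150:350,::-1],None,fx=2.1,fy=2.1))
E
```

```text
time_s: 43.7
position: [0.5634, -0.0601, 0.1587]
tcp_rot: [[0.993, 0.115, -0.0], [0.115, -0.993, 0.0], [-0.0, -0.0, -1.0]]
force: [-0.3, -0.7, 1.0]
opening: 0.282
wrist37 0.18 2392 [ 0.5727 -0.0556  0.1869] ((565.90673828125, -63.76559066772461), (41.47345733642578, 43.90303039550781), 27.671918869018555) fit deg -4.55462108620205
wrist37 0.1455 1528 [ 0.6081 -0.0514  0.1491] ((572.3502197265625, -55.25556564331055), (122.78337860107422, 14.02492904663086), 8.420742988586426) fit deg 5.413905013564454
```

View pics/w37z.png

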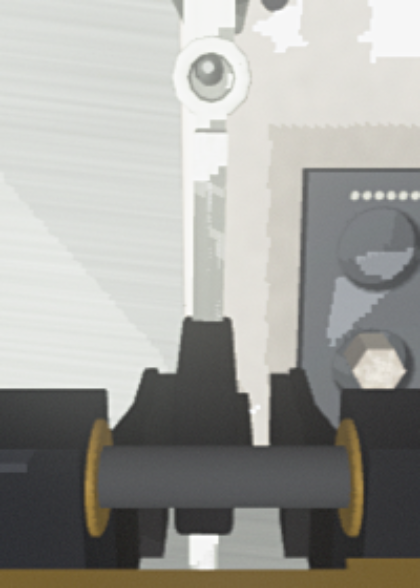

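```bash
python3 -m handwheel '[{"hand":-0.45,"dx":0,"dy":-0.1,"dz":0,"wx":0,"wy":0,"wz":0},{"hand":-0.45,"dx":0,"dy":-0.1,"dz":0,"wx":0,"wy":0,"wz":0},{"hand":-0.45,"dx":0,"dy":-0.03,"dz":0,"wx":0,"wy":0,"wz":0},{"hand":-0.45,"dx":0,"dy":0,"dz":0,"wx":0,"wy":0,"wz":0},{"hand":-0.45,"dx":0,"dy":0,"dz":0,"wx":0,"wy":0,"wz":0},{"hand":-0.45,"dx":0,"dy":0,"dz":0,"wx":0,"wy":0,"wz":0},{"hand":-0.45,"dx":0,"dy":0.01,"dz":0,"wx":0,"wy":0,"wz":0},{"hand":-0.45,"dx":0,"dy":0.01,"dz":0,"wx":0,"wy":0,"wz":0},{"hand":-0.45,"dx":0,"dy":0.01,"dz":0,"wx":0,"wy":0,"wz":0},{"hand":-0.45,"dx":0,"dy":0,"dz":0,"wx":0,"wy":0,"wz":0}]'
python3 - <<'E'
from dr import *
p,d,c=snap('wrist','wrist38'); door('wrist38')
E
python3 -m handwheel '[{"hand":-0.45,"dx":0,"dy":0,"dz":0,"wx":0,"wy":0,"wz":0},{"hand":-0.45,"dx":0,"dy":0,"dz":0,"wx":0,"wy":0,"wz":0},{"hand":-0.45,"dx":0,"dy":0,"dz":0,"wx":0,"wy":0,"wz":0},{"hand":-0.2,"dx":0,"dy":0,"dz":0,"wx":0,"wy":0,"wz":0},{"hand":-0.2,"dx":0,"dy":0,"dz":0,"wx":0,"wy":0,"wz":0},{"hand":-0.2,"dx":0,"dy":0,"dz":0,"wx":0,"wy":0,"wz":0},{"hand":-0.2,"dx":0,"dy":0,"dz":0,"wx":0,"wy":0,"wz":0}]'
python3 - <<'E'
from dr import *
p,d,c=snap('wrist','wrist39'); door('wrist39')
cv2.imwrite('pics/w39z.png',cv2.resize(p[50:330,150:350,::-1],None,fx=2.1,fy=2.1))
E
```

```text
time_s: 44.75
position: [0.5634, -0.0621, 0.1587]
tcp_rot: [[0.993, 0.115, -0.0], [0.115, -0.993, 0.0], [-0.0, -0.0, -1.0]]
force: [0.3, 0.1, 1.2]
opening: 0.273
wrist38 0.18 2369 [ 0.5729 -0.0574  0.187 ] ((566.8768920898438, -65.43507385253906), (40.45309066772461, 43.4940185546875), 29.60699462890625) fit deg -3.9745826851432504
wrist38 0.1455 1551 [ 0.608  -0.0524  0.1491] ((573.7764892578125, -55.85242462158203), (119.88064575195312, 13.954361915588379), 3.4629287719726562) fit deg 6.142218219096036
time_s: 45.5
position: [0.5634, -0.0621, 0.1588]
tcp_rot: [[0.993, 0.115, -0.0], [0.115, -0.993, -0.0], [-0.0, 0.0, -1.0]]
force: [-0.0, 0.4, 0.8]
opening: 0.393
wrist39 0.18 2285 [ 0.572  -0.0525  0.1868] ((566.9459228515625, -62.512359619140625), (40.60050964355469, 49.632137298583984), 30.485248565673828) fit deg -5.676898747506492
wrist39 0.1455 1519 [ 0.6077 -0.0502  0.1491] ((572.3907470703125, -51.87578582763672), (121.90443420410156, 13.365365982055664), 0.7511692047119141) fit deg 3.6884920853185363
```

View pics/w39z.png

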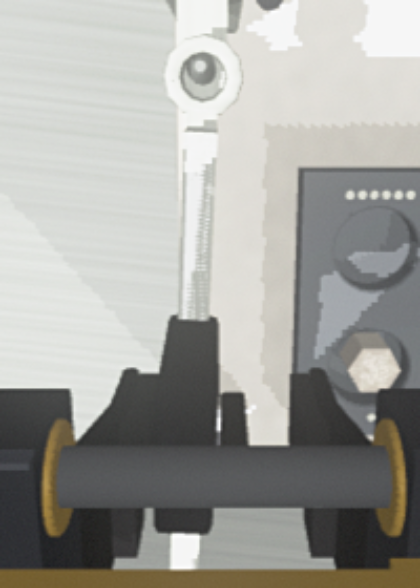

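```bash
python3 - <<'E'
from dr import *
p,d,c=snap('wrist','wrist40'); door('wrist40')
E
python3 -m handwheel '[{"hand":0,"dx":0,"dy":0,"dz":0,"wx":0,"wy":0,"wz":0},{"hand":0,"dx":0,"dy":0,"dz":0,"wx":0,"wy":0,"wz":0},{"hand":0,"dx":0,"dy":0,"dz":0,"wx":0,"wy":0,"wz":0},{"hand":0,"dx":0,"dy":0,"dz":0,"wx":0,"wy":0,"wz":0}]'
python3 - <<'E'
from dr import *
p,d,c=snap('wrist','wrist41'); door('wrist41')
E
python3 -m handwheel '[{"hand":0,"dx":0,"dy":0,"dz":0,"wx":0,"wy":0,"wz":0},{"hand":0,"dx":0,"dy":0,"dz":0,"wx":0,"wy":0,"wz":0},{"hand":0,"dx":0,"dy":0,"dz":0,"wx":0,"wy":0,"wz":0},{"hand":0,"dx":0,"dy":0,"dz":0,"wx":0,"wy":0,"wz":0},{"hand":0,"dx":0,"dy":0,"dz":0,"wx":0,"wy":0,"wz":0},{"hand":0,"dx":0,"dy":0,"dz":0,"wx":0,"wy":0,"wz":0},{"hand":0,"dx":0,"dy":0,"dz":0,"wx":0,"wy":0,"wz":0},{"hand":0,"dx":0,"dy":0,"dz":0,"wx":0,"wy":0,"wz":0}]'
python3 - <<'E'
from dr import *
p,d,c=snap('wrist','wrist42'); door('wrist42')
cv2.imwrite('pics/w42z.png',cv2.resize(p[50:330,150:350,::-1],None,fx=2.1,fy=2.1))
E
```

```text
wrist40 0.18 2261 [ 0.5719 -0.0527  0.1868] ((567.2924194335938, -62.47783660888672), (39.928062438964844, 49.0712890625), 31.68453025817871) fit deg -5.534772081794538
wrist40 0.1455 1522 [ 0.6078 -0.0503  0.149 ] ((607.1857299804688, -51.78374481201172), (52.12628173828125, 13.739453315734863), 0.9241198301315308) fit deg 3.974475849207351
time_s: 46.0
position: [0.5634, -0.0621, 0.1588]
tcp_rot: [[0.993, 0.115, 0.0], [0.115, -0.993, -0.0], [0.0, 0.0, -1.0]]
force: [0.2, -0.2, 0.1]
opening: 0.499
wrist41 0.18 2087 [ 0.5712 -0.0517  0.1867] ((566.454833984375, -60.3515739440918), (41.382320404052734, 52.22150802612305), 31.087800979614258) fit deg 2.2838947882058944
wrist41 0.1455 1523 [ 0.6077 -0.0503  0.1491] ((607.2491455078125, -50.62030792236328), (52.13624572753906, 13.73819351196289), 3.4262030124664307) fit deg 3.904843444739124
time_s: 46.85
position: [0.5634, -0.0621, 0.1588]
tcp_rot: [[0.993, 0.115, -0.0], [0.115, -0.993, 0.0], [-0.0, -0.0, -1.0]]
force: [0.6, 0.5, 1.0]
opening: 0.499
wrist42 0.18 2084 [ 0.5711 -0.0515  0.1867] ((567.0639038085938, -60.248260498046875), (41.876792907714844, 51.220027923583984), 33.08488082885742) fit deg 2.701160809874926
wrist42 0.1455 1526 [ 0.6076 -0.0502  0.1491] ((606.999267578125, -50.98755645751953), (52.48706817626953, 13.961435317993164), 2.47792649269104) fit deg 3.82145806390257
```

View pics/w42z.png

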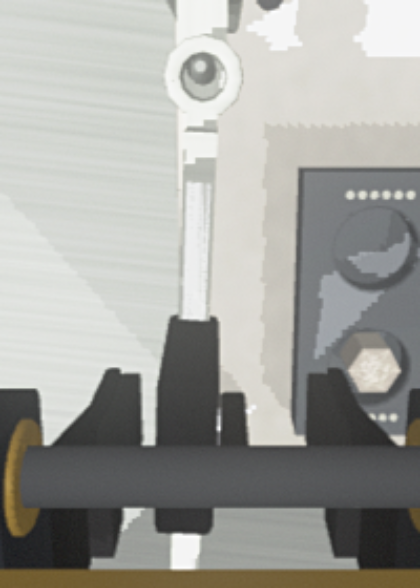

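```bash
python3 -m handwheel '[{"hand":0,"dx":0,"dy":0.6,"dz":0,"wx":0,"wy":0,"wz":0},{"hand":-0.45,"dx":0,"dy":0,"dz":0,"wx":0,"wy":0,"wz":0},{"hand":-0.45,"dx":0,"dy":0,"dz":0,"wx":0,"wy":0,"wz":0},{"hand":-0.45,"dx":0,"dy":0,"dz":0,"wx":0,"wy":0,"wz":0},{"hand":-0.45,"dx":0,"dy":-0.2,"dz":0,"wx":0,"wy":0,"wz":0},{"hand":-0.45,"dx":0,"dy":-0.2,"dz":0,"wx":0,"wy":0,"wz":0},{"hand":-0.45,"dx":0,"dy":-0.1,"dz":0,"wx":0,"wy":0,"wz":0},{"hand":-0.45,"dx":0,"dy":-0.05,"dz":0,"wx":0,"wy":0,"wz":0},{"hand":-0.45,"dx":0,"dy":-0.05,"dz":0,"wx":0,"wy":0,"wz":0},{"hand":-0.45,"dx":0,"dy":-0.02,"dz":0,"wx":0,"wy":0,"wz":0}]'
python3 -m handwheel '[{"hand":-0.45,"dx":0,"dy":-0.02,"dz":0,"wx":0,"wy":0,"wz":0},{"hand":-0.45,"dx":0,"dy":0,"dz":0,"wx":0,"wy":0,"wz":0},{"hand":-0.45,"dx":0,"dy":0,"dz":0,"wx":0,"wy":0,"wz":0},{"hand":-0.45,"dx":0,"dy":0.01,"dz":0,"wx":0,"wy":0,"wz":0},{"hand":-0.45,"dx":0,"dy":0.01,"dz":0,"wx":0,"wy":0,"wz":0},{"hand":-0.45,"dx":0,"dy":0.01,"dz":0,"wx":0,"wy":0,"wz":0},{"hand":-0.45,"dx":0,"dy":0.01,"dz":0,"wx":0,"wy":0,"wz":0},{"hand":-0.45,"dx":0,"dy":0.01,"dz":0,"wx":0,"wy":0,"wz":0},{"hand":-0.45,"dx":0,"dy":0.01,"dz":0,"wx":0,"wy":0,"wz":0},{"hand":-0.45,"dx":0,"dy":0,"dz":0,"wx":0,"wy":0,"wz":0}]'
python3 -m handwheel '[{"hand":-0.45,"dx":0,"dy":0,"dz":0,"wx":0,"wy":0,"wz":0},{"hand":-0.45,"dx":0,"dy":0,"dz":0,"wx":0,"wy":0,"wz":0},{"hand":-0.45,"dx":0,"dy":0,"dz":0,"wx":0,"wy":0,"wz":0},{"hand":-0.45,"dx":0,"dy":0,"dz":0,"wx":0,"wy":0,"wz":0},{"hand":-0.45,"dx":0,"dy":0,"dz":0,"wx":0,"wy":0,"wz":0},{"hand":-0.45,"dx":0,"dy":0,"dz":0,"wx":0,"wy":0,"wz":0},{"hand":-0.45,"dx":0,"dy":0,"dz":0,"wx":0,"wy":0,"wz":0},{"hand":-0.45,"dx":0,"dy":0,"dz":0,"wx":0,"wy":0,"wz":0},{"hand":-0.45,"dx":0,"dy":0,"dz":0,"wx":0,"wy":0,"wz":0},{"hand":-0.45,"dx":0,"dy":0,"dz":0,"wx":0,"wy":0,"wz":0}]'
python3 - <<'E'
from dr import *
p,d,c=snap('wrist','wrist43'); door('wrist43')
E
python3 -m handwheel '[{"hand":-0.3,"dx":0,"dy":0,"dz":0,"wx":0,"wy":0,"wz":0},{"hand":-0.3,"dx":0,"dy":0,"dz":0,"wx":0,"wy":0,"wz":0},{"hand":-0.3,"dx":0,"dy":0,"dz":0,"wx":0,"wy":0,"wz":0}]'
python3 - <<'E'
from dr import *
p,d,c=snap('wrist','wrist44'); door('wrist44')
E
```

```text
time_s: 47.9
position: [0.5634, -0.0624, 0.1587]
tcp_rot: [[0.993, 0.115, 0.0], [0.115, -0.993, 0.0], [0.0, -0.0, -1.0]]
force: [-0.2, 0.3, 0.3]
opening: 0.28
time_s: 48.9
position: [0.5634, -0.0619, 0.1587]
tcp_rot: [[0.993, 0.115, -0.0], [0.115, -0.993, -0.0], [-0.0, 0.0, -1.0]]
force: [0.5, 0.2, -0.2]
opening: 0.276
time_s: 49.9
position: [0.5633, -0.0619, 0.1587]
tcp_rot: [[0.993, 0.115, -0.0], [0.115, -0.993, 0.0], [-0.0, -0.0, -1.0]]
force: [-0.0, -0.1, -0.2]
opening: 0.27
wrist43 0.18 2375 [ 0.5729 -0.0573  0.187 ] ((566.6377563476562, -65.3951644897461), (40.48052978515625, 43.513084411621094), 29.04633331298828) fit deg -4.2237646787886085
wrist43 0.1455 1540 [ 0.608  -0.0522  0.1491] ((572.6868286132812, -56.645835876464844), (122.24610137939453, 13.761160850524902), 8.652850151062012) fit deg 6.187636975982996
time_s: 50.25
position: [0.5634, -0.0619, 0.1588]
tcp_rot: [[0.993, 0.116, 0.0], [0.116, -0.993, -0.0], [0.0, 0.0, -1.0]]
force: [-0.1, -1.0, 0.0]
opening: 0.345
wrist44 0.18 2375 [ 0.5723 -0.0544  0.1868] ((566.5996704101562, -63.88217544555664), (40.59366226196289, 47.68571853637695), 28.769886016845703) fit deg -7.355683825798379
wrist44 0.1455 1534 [ 0.6078 -0.0508  0.1491] ((572.41162109375, -54.27212142944336), (122.15254974365234, 13.869978904724121), 7.772547245025635) fit deg 4.5997920772167085
```

```bash
python3 -m handwheel '[{"hand":0,"dx":0,"dy":0.2,"dz":0,"wx":0,"wy":0,"wz":0},{"hand":0,"dx":0,"dy":0.2,"dz":0,"wx":0,"wy":0,"wz":0},{"hand":0,"dx":0,"dy":0.1,"dz":0,"wx":0,"wy":0,"wz":0},{"hand":0,"dx":0,"dy":0,"dz":1,"wx":0,"wy":0,"wz":0},{"hand":0,"dx":0,"dy":0,"dz":2,"wx":0,"wy":0,"wz":0},{"hand":0,"dx":0,"dy":0,"dz":3,"wx":0,"wy":0,"wz":0},{"hand":0,"dx":-3,"dy":0,"dz":3,"wx":0,"wy":0,"wz":0},{"hand":0,"dx":-4,"dy":0,"dz":0,"wx":0,"wy":0,"wz":0},{"hand":0,"dx":-4,"dy":-2,"dz":0,"wx":0,"wy":0,"wz":0},{"hand":0,"dx":0,"dy":0,"dz":0,"wx":0,"wy":0,"wz":0}]'
python3 -m handwheel '[{"hand":0,"dx":0,"dy":0,"dz":0,"wx":0,"wy":0,"wz":0},{"hand":0,"dx":0,"dy":0,"dz":0,"wx":0,"wy":0,"wz":0}]'
python3 - <<'E'
from dr import *
p,d,c=snap('wrist','wrist45'); door('wrist45')
cv2.imwrite('pics/w45z.png',cv2.resize(p[0:240,100:420,::-1],None,fx=2.5,fy=2.5))
E
```

```text
time_s: 51.3
position: [0.4481, -0.0767, 0.2491]
tcp_rot: [[0.994, 0.114, -0.005], [0.114, -0.994, 0.001], [-0.005, -0.001, -1.0]]
force: [0.1, 0.3, -0.3]
opening: 0.499
time_s: 51.5
position: [0.4548, -0.0773, 0.2495]
tcp_rot: [[0.993, 0.115, 0.003], [0.115, -0.993, -0.001], [0.002, 0.001, -1.0]]
force: [-0.1, -0.1, -0.0]
opening: 0.499
wrist45 0.18 1375 [ 0.5621 -0.0552  0.1865] ((561.3160400390625, -55.39485549926758), (39.68852233886719, 13.68958568572998), 5.107690334320068) fit deg 4.0435905093408
wrist45 0.1455 327 [ 0.5928 -0.0535  0.1478] ((557.69482421875, -56.35664367675781), (88.4635009765625, 11.289175033569336), 4.591193199157715) fit deg 4.433988206335511
```

View pics/w45z.png

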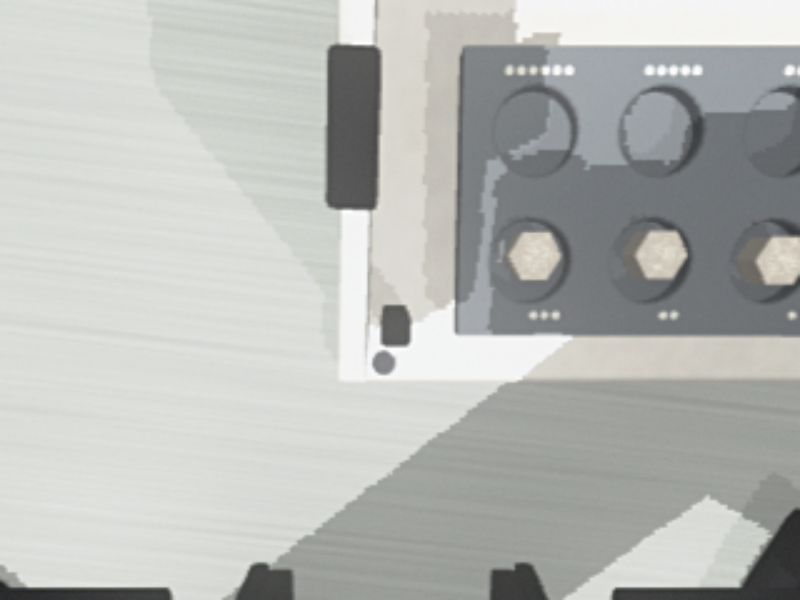

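```bash
cat > ang.py <<'E'
from h import *
import sys
f=sys.argv[1]; p,d,c=load(f); P=cloud(d,c)
def edge(mask,z,name,side):
    m=mask.astype(np.uint8); n,l,s,ce=cv2.connectedComponentsWithStats(m); i=1+np.argmax(s[1:,4]); m=l==i
    E=[]
    for v in range(m.shape[0]):
        u=np.flatnonzero(m[v])
        if len(u): E.append((u.min()-.5 if side=='L' else u.max()+.5,v))
    E=np.array(E); k=len(E)//8; E=E[k:-k]
    W=np.array([ray(c,u,v,z)[:2] for u,v in E]); q=cv2.fitLine((W*1e3).astype(np.float32),cv2.DIST_HUBER,0,.01,.01).ravel()
    print(name,side,len(E),'yaw',round(np.degrees(np.arctan(q[1]/q[0])),2),'pt',q[2:].round(1))
dark=p.max(-1)<110
roi=(P[...,0]<.635)&(P[...,0]>.45)&(d>0)
T=roi&(P[...,2]>.181)&(P[...,2]<.2)&(P[...,1]>-.09)&(P[...,1]<0)&dark
edge(T,.190,'tab','L'); edge(T,.190,'tab','R')
C=(d>0)&dark&(P[...,2]>.036)&(P[...,2]<.046)&(P[...,1]<-.08)
edge(C|((d>0)&(P[...,2]<.046)&(P[...,2]>.02)&(p.max(-1)<200)&(P[...,1]<-.105)&(P[...,0]<.63)&(P[...,0]>.52)),.042,'carrier','L')
Q=roi&(P[...,2]>.146)&(P[...,2]<.156)&(P[...,1]>-.09)&(P[...,1]<0)
edge(Q,.15,'panel','L');edge(Q,.15,'panel','R')
E
for f in wrist45 wrist30; do echo $f; python3 ang.py $f; done
```

```text
wrist45
tab L 50 yaw 5.34 pt [556.1 -49.1]
tab R 50 yaw 4.62 pt [563.2 -61.7]
carrier L 93 yaw 0.28 pt [ 561.8 -105.2]
panel L 14 yaw 5.69 pt [594.9 -47.6]
panel R 14 yaw 6.28 pt [595.7 -56.4]
wrist30
tab L 39 yaw 2.69 pt [565.3 -45.6]
tab R 39 yaw 3.12 pt [566.8 -58.6]
carrier L 81 yaw 0.05 pt [ 571.3 -105.2]
panel L 50 yaw 3.18 pt [604.9 -45.5]
panel R 50 yaw 2.74 pt [607.8 -53.9]
```

```bash
python3 -m handwheel '[{"hand":0,"dx":0,"dy":0,"dz":0,"wx":0,"wy":0,"wz":0},{"hand":0,"dx":0,"dy":0,"dz":0,"wx":0,"wy":0,"wz":0},{"hand":0,"dx":0,"dy":0,"dz":0,"wx":0,"wy":0,"wz":0},{"hand":0,"dx":0,"dy":0,"dz":0,"wx":0,"wy":0,"wz":0},{"hand":0,"dx":0,"dy":0,"dz":0,"wx":0,"wy":0,"wz":0},{"hand":0,"dx":0,"dy":0,"dz":0,"wx":0,"wy":0,"wz":0},{"hand":0,"dx":0,"dy":0,"dz":0,"wx":0,"wy":0,"wz":0},{"hand":0,"dx":0,"dy":0,"dz":0,"wx":0,"wy":0,"wz":0},{"hand":0,"dx":0,"dy":0,"dz":0,"wx":0,"wy":0,"wz":0},{"hand":0,"dx":0,"dy":0,"dz":0,"wx":0,"wy":0,"wz":0}]'
python3 - <<'E'
from dr import *
p,d,c=snap('wrist','wrist46'); door('wrist46')
E
python3 ang.py wrist46
```

```text
time_s: 52.55
position: [0.4534, -0.0769, 0.2488]
tcp_rot: [[0.993, 0.115, 0.0], [0.115, -0.993, 0.0], [0.0, 0.0, -1.0]]
force: [-0.1, 0.8, 0.0]
opening: 0.5
wrist46 0.18 1391 [ 0.5619 -0.0552  0.1865] ((561.447265625, -55.25367736816406), (39.86373519897461, 14.090860366821289), 3.3346545696258545) fit deg 3.654371918304064
wrist46 0.1455 262 [ 0.5926 -0.0536  0.1477] ((551.9647216796875, -54.96343231201172), (96.21521759033203, 8.69852352142334), 4.180177688598633) fit deg 4.511704499028651
tab L 51 yaw 5.39 pt [559.3 -49. ]
tab R 51 yaw 4.28 pt [561.3 -61.8]
carrier L 94 yaw 0.1 pt [ 574.1 -105.1]
panel L 13 yaw 5.73 pt [594.2 -47.8]
panel R 13 yaw -0.69 pt [595.3 -56.3]
```

```bash
for f in wrist31 wrist38 wrist43 wrist44 wrist42; do echo $f; python3 ang.py $f | grep panel; done
```

```text
wrist31
panel L 75 yaw 5.79 pt [595.1 -49.6]
panel R 75 yaw 6.54 pt [600.1 -57.4]
wrist38
panel L 73 yaw 5.79 pt [608.4 -48. ]
panel R 73 yaw 6.58 pt [608.5 -56.8]
wrist43
panel L 75 yaw 6.82 pt [608.8 -47.9]
panel R 75 yaw 6.58 pt [608.5 -56.6]
wrist44
panel L 75 yaw 4.65 pt [608.7 -46.6]
panel R 75 yaw 4.58 pt [608.5 -55.1]
wrist42
panel L 75 yaw 4.06 pt [607.4 -46.1]
panel R 75 yaw 3.81 pt [607.5 -54.5]
```

```bash
python3 -m handwheel '[{"hand":-1,"dx":1.5,"dy":3,"dz":0,"wx":0,"wy":0,"wz":0},{"hand":-1,"dx":1.5,"dy":2.9,"dz":0,"wx":0,"wy":0,"wz":0},{"hand":-1,"dx":1.6,"dy":0,"dz":0,"wx":0,"wy":0,"wz":0},{"hand":-1,"dx":0,"dy":0,"dz":-4,"wx":0,"wy":0,"wz":0},{"hand":-1,"dx":0,"dy":0,"dz":-4,"wx":0,"wy":0,"wz":0},{"hand":-1,"dx":0,"dy":0,"dz":-4,"wx":0,"wy":0,"wz":0},{"hand":-1,"dx":0,"dy":0,"dz":0,"wx":0,"wy":0,"wz":0},{"hand":-1,"dx":0,"dy":0,"dz":0,"wx":0,"wy":0,"wz":0},{"hand":-1,"dx":0,"dy":0,"dz":0,"wx":0,"wy":0,"wz":0}]'
python3 - <<'E'
from dr import *
p,d,c=snap('wrist','wrist47'); p,d,c=snap('side','side47'); cv2.imwrite('pics/dz47.png',cv2.resize(p[80:280,200:400,::-1],None,fx=3,fy=3,interpolation=cv2.INTER_CUBIC))
E
```

```text
time_s: 53.5
position: [0.501, -0.0184, 0.1306]
tcp_rot: [[0.993, 0.115, 0.004], [0.115, -0.993, -0.001], [0.004, 0.001, -1.0]]
force: [0.9, -1.0, -0.3]
opening: 0.007
```

View pics/wrist47.png

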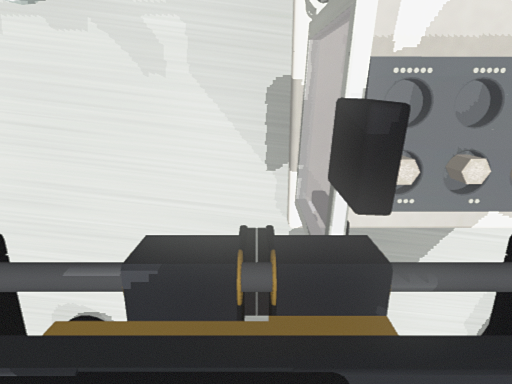

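View pics/dz47.png

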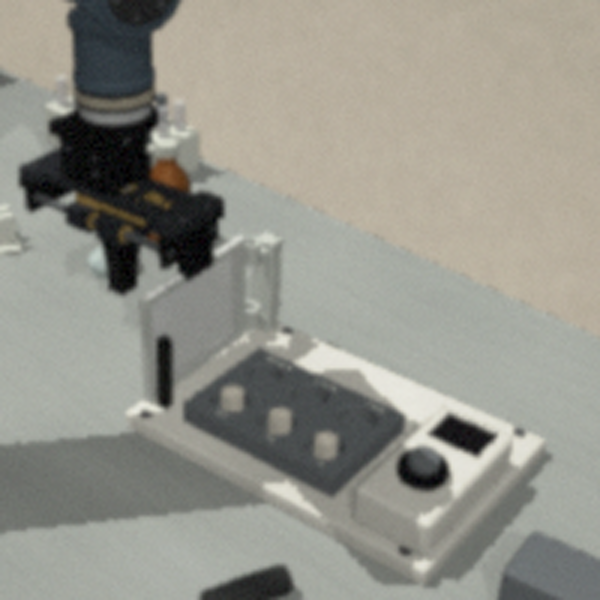

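```bash
python3 -m handwheel '[{"hand":-1,"dx":0,"dy":-0.8,"dz":0,"wx":0,"wy":0,"wz":0},{"hand":-1,"dx":0,"dy":-0.7,"dz":0,"wx":0,"wy":0,"wz":0},{"hand":-1,"dx":0,"dy":-0.3,"dz":0,"wx":0,"wy":0,"wz":0},{"hand":-1,"dx":0,"dy":-0.2,"dz":0,"wx":0,"wy":0,"wz":0},{"hand":-1,"dx":0,"dy":-0.1,"dz":0,"wx":0,"wy":0,"wz":0},{"hand":-1,"dx":0,"dy":0,"dz":0,"wx":0,"wy":0,"wz":0},{"hand":-1,"dx":0,"dy":0,"dz":0,"wx":0,"wy":0,"wz":0}]'
python3 - <<'E'
from dr import *
p,d,c=snap('wrist','wrist48'); s=bot.read_state(); print(s['position'],s['force'])
E
python3 ang.py wrist48
```

```text
time_s: 54.3
position: [0.4993, -0.0388, 0.1286]
tcp_rot: [[0.993, 0.116, -0.0], [0.116, -0.993, 0.0], [-0.0, -0.0, -1.0]]
force: [0.1, -0.5, 0.2]
opening: 0.001
[ 0.49927784 -0.03877507  0.1286563 ] [-0.47842797  0.13570102 -0.02050372]
tab L 90 yaw 4.58 pt [562.3 -46.5]
tab R 90 yaw 3.7 pt [563.9 -60.3]
carrier L 116 yaw 0.13 pt [ 565.3 -105.3]
panel L 135 yaw 0.39 pt [581.4 -46.7]
panel R 135 yaw -10.5 pt [582.3 -51.9]
```

View pics/wrist48.png

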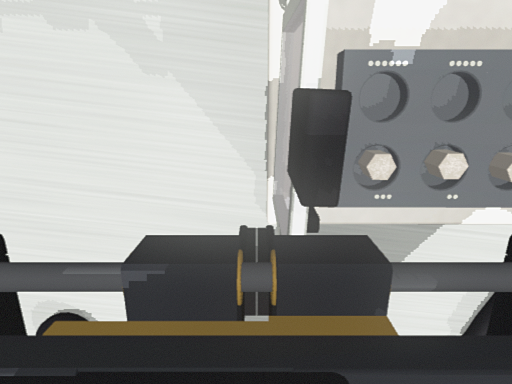

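```bash
python3 -m handwheel '[{"hand":-1,"dx":0,"dy":-0.1,"dz":0,"wx":0,"wy":0,"wz":0},{"hand":-1,"dx":0,"dy":-0.1,"dz":0,"wx":0,"wy":0,"wz":0},{"hand":-1,"dx":0,"dy":-0.1,"dz":0,"wx":0,"wy":0,"wz":0},{"hand":-1,"dx":0,"dy":-0.1,"dz":0,"wx":0,"wy":0,"wz":0},{"hand":-1,"dx":0,"dy":-0.1,"dz":0,"wx":0,"wy":0,"wz":0},{"hand":-1,"dx":0,"dy":-0.1,"dz":0,"wx":0,"wy":0,"wz":0},{"hand":-1,"dx":0,"dy":0,"dz":0,"wx":0,"wy":0,"wz":0}]'
python3 -m handwheel '[{"hand":-1,"dx":0,"dy":-0.1,"dz":0,"wx":0,"wy":0,"wz":0},{"hand":-1,"dx":0,"dy":-0.1,"dz":0,"wx":0,"wy":0,"wz":0},{"hand":-1,"dx":0,"dy":0,"dz":0,"wx":0,"wy":0,"wz":0}]'
python3 -m handwheel '[{"hand":-1,"dx":0,"dy":-0.1,"dz":0,"wx":0,"wy":0,"wz":0},{"hand":-1,"dx":0,"dy":-0.1,"dz":0,"wx":0,"wy":0,"wz":0},{"hand":-1,"dx":0,"dy":0,"dz":0,"wx":0,"wy":0,"wz":0}]'
python3 - <<'E'
from dr import *
p,d,c=snap('wrist','wrist49'); s=bot.read_state(); print(s['position'],s['force'])
E
python3 ang.py wrist49|grep tab
```

```text
time_s: 55.05
position: [0.4994, -0.0451, 0.1288]
tcp_rot: [[0.993, 0.115, 0.0], [0.115, -0.993, -0.0], [0.0, 0.0, -1.0]]
force: [0.2, 0.6, -0.2]
opening: 0.002
time_s: 55.35
position: [0.4994, -0.0471, 0.1288]
tcp_rot: [[0.993, 0.115, 0.0], [0.115, -0.993, -0.0], [0.0, 0.0, -1.0]]
force: [-0.0, 1.0, 0.3]
opening: 0.006
time_s: 55.65
position: [0.4994, -0.0491, 0.1288]
tcp_rot: [[0.993, 0.115, 0.0], [0.115, -0.993, -0.0], [0.0, 0.0, -1.0]]
force: [0.9, 0.8, -0.1]
opening: 0.01
[ 0.49939525 -0.04901207  0.12875994] [-0.40702459  0.39195116  0.75205781]
tab L 90 yaw 5.8 pt [563.2 -49.3]
tab R 90 yaw 5.26 pt [564.1 -62.9]
```

View pics/wrist49.png

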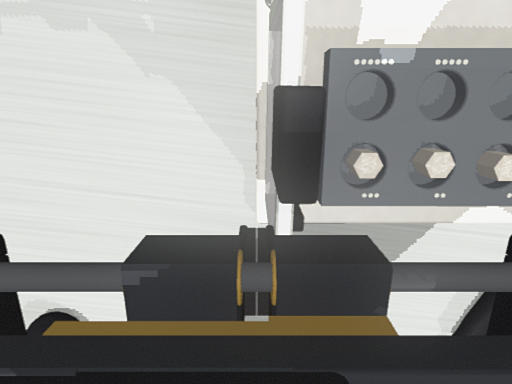

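```bash
python3 -m handwheel '[{"hand":-1,"dx":0,"dy":-0.05,"dz":0,"wx":0,"wy":0,"wz":0},{"hand":-1,"dx":0,"dy":0,"dz":0,"wx":0,"wy":0,"wz":0},{"hand":-1,"dx":0,"dy":0,"dz":0,"wx":0,"wy":0,"wz":0}]'
python3 -m handwheel '[{"hand":-1,"dx":0,"dy":-0.05,"dz":0,"wx":0,"wy":0,"wz":0},{"hand":-1,"dx":0,"dy":0,"dz":0,"wx":0,"wy":0,"wz":0},{"hand":-1,"dx":0,"dy":0,"dz":0,"wx":0,"wy":0,"wz":0}]'
python3 -m handwheel '[{"hand":-1,"dx":0,"dy":-0.05,"dz":0,"wx":0,"wy":0,"wz":0},{"hand":-1,"dx":0,"dy":0,"dz":0,"wx":0,"wy":0,"wz":0},{"hand":-1,"dx":0,"dy":0,"dz":0,"wx":0,"wy":0,"wz":0}]'
python3 - <<'E'
from dr import *
p,d,c=snap('wrist','wrist50'); s=bot.read_state(); print(s['position'],s['force'])
E
python3 ang.py wrist50|grep tab
```

```text
time_s: 56.0
position: [0.4994, -0.0494, 0.1288]
tcp_rot: [[0.993, 0.115, 0.0], [0.115, -0.993, 0.0], [0.0, -0.0, -1.0]]
force: [-0.3, -0.5, -0.4]
opening: 0.009
time_s: 56.3
position: [0.4994, -0.0499, 0.1287]
tcp_rot: [[0.993, 0.115, -0.0], [0.115, -0.993, 0.0], [-0.0, -0.0, -1.0]]
force: [0.2, 0.1, 0.6]
opening: 0.008
time_s: 56.6
position: [0.4994, -0.0504, 0.1287]
tcp_rot: [[0.993, 0.115, -0.0], [0.115, -0.993, 0.0], [-0.0, -0.0, -1.0]]
force: [0.1, 0.1, -0.2]
opening: 0.008
[ 0.4993696  -0.0504235   0.12874461] [-0.15276178 -0.03535429  0.06725193]
tab L 91 yaw 6.19 pt [566.7 -49.7]
tab R 91 yaw 5.85 pt [566.4 -63.5]
```

```bash
python3 -m handwheel '[{"hand":-1,"dx":0,"dy":-0.05,"dz":0,"wx":0,"wy":0,"wz":0},{"hand":-1,"dx":0,"dy":0,"dz":0,"wx":0,"wy":0,"wz":0},{"hand":-1,"dx":0,"dy":0,"dz":0,"wx":0,"wy":0,"wz":0}]'
python3 -m handwheel '[{"hand":-1,"dx":0,"dy":-0.05,"dz":0,"wx":0,"wy":0,"wz":0},{"hand":-1,"dx":0,"dy":0,"dz":0,"wx":0,"wy":0,"wz":0},{"hand":-1,"dx":0,"dy":0,"dz":0,"wx":0,"wy":0,"wz":0}]'
python3 - <<'E'
from dr import *
p,d,c=snap('wrist','wrist51'); s=bot.read_state(); print(s['position'],s['force'])
E
python3 ang.py wrist51|grep tab
```

```text
time_s: 56.95
position: [0.4994, -0.0509, 0.1288]
tcp_rot: [[0.993, 0.115, -0.0], [0.115, -0.993, 0.0], [-0.0, -0.0, -1.0]]
force: [0.3, -0.1, 0.1]
opening: 0.006
time_s: 57.25
position: [0.4994, -0.0512, 0.1288]
tcp_rot: [[0.993, 0.115, 0.0], [0.115, -0.993, 0.0], [0.0, -0.0, -1.0]]
force: [-0.4, 1.6, -0.8]
opening: 0.006
[ 0.49936593 -0.05124929  0.128761  ] [ 1.09087577  1.86908401 -0.2629016 ]
tab L 90 yaw 6.75 pt [562.7 -50.7]
tab R 90 yaw 6.1 pt [564.2 -64.2]
```

```bash
python3 -m handwheel '[{"hand":-1,"dx":0,"dy":0.02,"dz":0,"wx":0,"wy":0,"wz":0},{"hand":-1,"dx":0,"dy":0.02,"dz":0,"wx":0,"wy":0,"wz":0},{"hand":-1,"dx":0,"dy":0,"dz":0,"wx":0,"wy":0,"wz":0},{"hand":-1,"dx":0,"dy":0,"dz":0,"wx":0,"wy":0,"wz":0},{"hand":-1,"dx":0,"dy":0,"dz":0,"wx":0,"wy":0,"wz":0}]'
python3 - <<'E'
from dr import *
p,d,c=snap('wrist','wrist52'); s=bot.read_state(); print(s['position'],s['force'])
E
python3 ang.py wrist52|grep tab
python3 -m handwheel '[{"hand":-1,"dx":0,"dy":0.02,"dz":0,"wx":0,"wy":0,"wz":0},{"hand":-1,"dx":0,"dy":0.02,"dz":0,"wx":0,"wy":0,"wz":0},{"hand":-1,"dx":0,"dy":0.02,"dz":0,"wx":0,"wy":0,"wz":0},{"hand":-1,"dx":0,"dy":0.02,"dz":0,"wx":0,"wy":0,"wz":0},{"hand":-1,"dx":0,"dy":0,"dz":0,"wx":0,"wy":0,"wz":0},{"hand":-1,"dx":0,"dy":0,"dz":0,"wx":0,"wy":0,"wz":0}]'
python3 - <<'E'
from dr import *
p,d,c=snap('wrist','wrist53'); s=bot.read_state(); print(s['position'],s['force'])
E
python3 ang.py wrist53|grep tab
```

```text
time_s: 57.8
position: [0.4993, -0.0511, 0.1287]
tcp_rot: [[0.993, 0.115, -0.0], [0.115, -0.993, -0.0], [-0.0, 0.0, -1.0]]
force: [-0.5, 0.0, -0.5]
opening: 0.004
[ 0.49938174 -0.05111731  0.12875252] [-0.71527649 -0.29661339 -0.27454241]
tab L 90 yaw 6.73 pt [562.6 -50.7]
tab R 90 yaw 5.99 pt [564.2 -64.1]
time_s: 58.45
position: [0.4994, -0.0502, 0.1287]
tcp_rot: [[0.993, 0.116, -0.0], [0.116, -0.993, -0.0], [-0.0, 0.0, -1.0]]
force: [0.4, -0.5, 0.2]
opening: 0.004
[ 0.49939824 -0.05022031  0.12875681] [ 0.65526251 -0.09814034  0.17495033]
tab L 91 yaw 6.14 pt [560.  -50.3]
tab R 91 yaw 5.68 pt [564.9 -63.5]
```

```bash
python3 -m handwheel '[{"hand":-1,"dx":0,"dy":1.5,"dz":0,"wx":0,"wy":0,"wz":0},{"hand":-1,"dx":0,"dy":0,"dz":0,"wx":0,"wy":0,"wz":0},{"hand":-1,"dx":0,"dy":0,"dz":0,"wx":0,"wy":0,"wz":0}]'
python3 - <<'E'
from dr import *
p,d,c=snap('wrist','wrist54'); s=bot.read_state(); print(s['position'],s['force'])
E
python3 ang.py wrist54|grep tab
python3 -m handwheel '[{"hand":-1,"dx":0,"dy":0,"dz":0,"wx":0,"wy":0,"wz":0},{"hand":-1,"dx":0,"dy":0,"dz":0,"wx":0,"wy":0,"wz":0},{"hand":-1,"dx":0,"dy":0,"dz":0,"wx":0,"wy":0,"wz":0},{"hand":-1,"dx":0,"dy":0,"dz":0,"wx":0,"wy":0,"wz":0},{"hand":-1,"dx":0,"dy":0,"dz":0,"wx":0,"wy":0,"wz":0},{"hand":-1,"dx":0,"dy":0,"dz":0,"wx":0,"wy":0,"wz":0}]'
python3 - <<'E'
from dr import *
p,d,c=snap('wrist','wrist55'); s=bot.read_state(); print(s['position'],s['force'])
E
python3 ang.py wrist55|grep tab
```

```text
time_s: 58.8
position: [0.4993, -0.0345, 0.1288]
tcp_rot: [[0.993, 0.117, -0.0], [0.117, -0.993, -0.0], [-0.0, 0.0, -1.0]]
force: [-0.5, 0.4, -0.3]
opening: 0.005
[ 0.49939612 -0.034821    0.12878787] [-0.07575185  0.53763679  1.03320357]
tab L 90 yaw 2.31 pt [558.3 -43.3]
tab R 90 yaw 1.63 pt [563.7 -56.9]
time_s: 59.45
position: [0.4994, -0.0353, 0.1287]
tcp_rot: [[0.993, 0.115, -0.0], [0.115, -0.993, 0.0], [-0.0, -0.0, -1.0]]
force: [0.2, 0.2, -0.0]
opening: 0.003
[ 0.49935094 -0.03525285  0.12873741] [-0.36419487  0.0824641  -0.67472768]
tab L 90 yaw 2.76 pt [564.8 -43.4]
tab R 90 yaw 1.95 pt [563.7 -57.4]
```

```bash
python3 -m handwheel '[{"hand":-1,"dx":0,"dy":0.5,"dz":0,"wx":0,"wy":0,"wz":0},{"hand":-1,"dx":-0.2,"dy":0,"dz":-2,"wx":0,"wy":0,"wz":0},{"hand":-1,"dx":0,"dy":0,"dz":-1.7,"wx":0,"wy":0,"wz":0},{"hand":-1,"dx":0,"dy":0,"dz":0,"wx":0,"wy":0,"wz":0},{"hand":-1,"dx":0,"dy":-0.5,"dz":0,"wx":0,"wy":0,"wz":0},{"hand":-1,"dx":0,"dy":-0.2,"dz":0,"wx":0,"wy":0,"wz":0},{"hand":-1,"dx":0,"dy":-0.1,"dz":0,"wx":0,"wy":0,"wz":0},{"hand":-1,"dx":0,"dy":0,"dz":0,"wx":0,"wy":0,"wz":0}]'
python3 - <<'E'
from dr import *
p,d,c=snap('wrist','wrist56'); s=bot.read_state(); print(s['position'],s['force'])
E
python3 ang.py wrist56|grep tab
```

```text
time_s: 60.3
position: [0.4979, -0.0386, 0.0924]
tcp_rot: [[0.993, 0.115, 0.001], [0.115, -0.993, -0.0], [0.001, 0.001, -1.0]]
force: [0.4, -0.2, -0.1]
opening: 0.005
[ 0.49774056 -0.03846308  0.09229739] [ 0.17895691  0.67726826 -0.22204635]
tab L 132 yaw 4.48 pt [562.8 -45.7]
tab R 132 yaw 3.07 pt [564.4 -59.4]
```

View pics/wrist56.png

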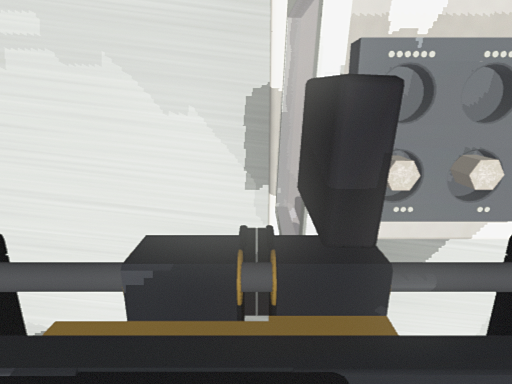

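```bash
python3 -m handwheel '[{"hand":-1,"dx":0,"dy":-0.1,"dz":0,"wx":0,"wy":0,"wz":0},{"hand":-1,"dx":0,"dy":-0.1,"dz":0,"wx":0,"wy":0,"wz":0},{"hand":-1,"dx":0,"dy":-0.1,"dz":0,"wx":0,"wy":0,"wz":0},{"hand":-1,"dx":0,"dy":-0.1,"dz":0,"wx":0,"wy":0,"wz":0},{"hand":-1,"dx":0,"dy":-0.1,"dz":0,"wx":0,"wy":0,"wz":0},{"hand":-1,"dx":0,"dy":-0.1,"dz":0,"wx":0,"wy":0,"wz":0},{"hand":-1,"dx":0,"dy":-0.1,"dz":0,"wx":0,"wy":0,"wz":0},{"hand":-1,"dx":0,"dy":-0.1,"dz":0,"wx":0,"wy":0,"wz":0},{"hand":-1,"dx":0,"dy":-0.1,"dz":0,"wx":0,"wy":0,"wz":0},{"hand":-1,"dx":0,"dy":-0.1,"dz":0,"wx":0,"wy":0,"wz":0}]'
python3 -m handwheel '[{"hand":-1,"dx":0,"dy":-0.05,"dz":0,"wx":0,"wy":0,"wz":0},{"hand":-1,"dx":0,"dy":0,"dz":0,"wx":0,"wy":0,"wz":0},{"hand":-1,"dx":0,"dy":0,"dz":0,"wx":0,"wy":0,"wz":0}]'
python3 - <<'E'
from dr import *
p,d,c=snap('wrist','wrist57'); s=bot.read_state(); print(s['position'],s['force'])
E
python3 ang.py wrist57|grep tab
```

```text
time_s: 61.35
position: [0.4974, -0.0456, 0.0917]
tcp_rot: [[0.994, 0.113, 0.0], [0.113, -0.994, 0.004], [0.001, -0.004, -1.0]]
force: [3.4, 13.8, 1.6]
opening: 0.005
time_s: 61.65
position: [0.4973, -0.0456, 0.0918]
tcp_rot: [[0.993, 0.114, 0.0], [0.114, -0.993, 0.005], [0.001, -0.005, -1.0]]
force: [3.1, 13.7, 1.6]
opening: 0.003
[ 0.49736804 -0.04560421  0.09176524] [ 3.883716   13.63928937  0.91069736]
tab L 134 yaw 6.73 pt [563.2 -50.2]
tab R 134 yaw 5.49 pt [564.8 -63.7]
```

```bash
python3 -m handwheel '[{"hand":-1,"dx":0,"dy":0.1,"dz":0,"wx":0,"wy":0,"wz":0},{"hand":-1,"dx":0,"dy":0.05,"dz":0,"wx":0,"wy":0,"wz":0},{"hand":-1,"dx":0,"dy":0.05,"dz":0,"wx":0,"wy":0,"wz":0},{"hand":-1,"dx":0,"dy":0.05,"dz":0,"wx":0,"wy":0,"wz":0},{"hand":-1,"dx":0,"dy":0.02,"dz":0,"wx":0,"wy":0,"wz":0},{"hand":-1,"dx":0,"dy":0,"dz":0,"wx":0,"wy":0,"wz":0}]'
python3 -m handwheel '[{"hand":-1,"dx":0,"dy":0.02,"dz":0,"wx":0,"wy":0,"wz":0},{"hand":-1,"dx":0,"dy":0.02,"dz":0,"wx":0,"wy":0,"wz":0},{"hand":-1,"dx":0,"dy":0.02,"dz":0,"wx":0,"wy":0,"wz":0},{"hand":-1,"dx":0,"dy":0.02,"dz":0,"wx":0,"wy":0,"wz":0},{"hand":-1,"dx":0,"dy":0,"dz":0,"wx":0,"wy":0,"wz":0}]'
python3 - <<'E'
from dr import *
p,d,c=snap('wrist','wrist58'); s=bot.read_state(); print(s['position'],s['force'])
E
python3 ang.py wrist58|grep tab
python3 -m handwheel '[{"hand":-1,"dx":0,"dy":0.02,"dz":0,"wx":0,"wy":0,"wz":0},{"hand":-1,"dx":0,"dy":0.02,"dz":0,"wx":0,"wy":0,"wz":0},{"hand":-1,"dx":0,"dy":0.02,"dz":0,"wx":0,"wy":0,"wz":0},{"hand":-1,"dx":0,"dy":0.02,"dz":0,"wx":0,"wy":0,"wz":0},{"hand":-1,"dx":0,"dy":0.02,"dz":0,"wx":0,"wy":0,"wz":0},{"hand":-1,"dx":0,"dy":0.02,"dz":0,"wx":0,"wy":0,"wz":0},{"hand":-1,"dx":0,"dy":0,"dz":0,"wx":0,"wy":0,"wz":0}]'
python3 - <<'E'
from dr import *
p,d,c=snap('wrist','wrist59'); s=bot.read_state(); print(s['position'],s['force'])
E
python3 ang.py wrist59|grep tab
```

```text
time_s: 62.3
position: [0.4974, -0.0454, 0.0918]
tcp_rot: [[0.993, 0.115, 0.0], [0.115, -0.993, 0.001], [0.0, -0.001, -1.0]]
force: [0.5, 5.6, 0.3]
opening: 0.007
time_s: 62.8
position: [0.4974, -0.0454, 0.0917]
tcp_rot: [[0.993, 0.115, -0.0], [0.115, -0.993, -0.0], [-0.0, 0.0, -1.0]]
force: [0.6, 2.9, 0.6]
opening: 0.005
[ 0.49737558 -0.04533079  0.09173012] [1.41542968 3.23641082 0.19657943]
tab L 133 yaw 6.71 pt [564.4 -49.7]
tab R 133 yaw 5.43 pt [563.9 -63.4]
time_s: 63.55
position: [0.4973, -0.0441, 0.0917]
tcp_rot: [[0.993, 0.115, -0.0], [0.115, -0.993, -0.0], [-0.0, 0.0, -1.0]]
force: [0.3, -0.1, -0.1]
opening: 0.008
[ 0.49734381 -0.0441073   0.0917632 ] [0.23319507 0.50371476 0.51236003]
tab L 133 yaw 6.31 pt [563.2 -49. ]
tab R 133 yaw 5.13 pt [566.6 -62.4]
```

```bash
python3 -m handwheel '[{"hand":-1,"dx":0,"dy":-0.05,"dz":0,"wx":0,"wy":0,"wz":0},{"hand":-1,"dx":0,"dy":-0.04,"dz":0,"wx":0,"wy":0,"wz":0},{"hand":-1,"dx":0,"dy":0,"dz":0,"wx":0,"wy":0,"wz":0},{"hand":-1,"dx":0,"dy":0,"dz":0,"wx":0,"wy":0,"wz":0},{"hand":-1,"dx":0,"dy":0,"dz":0,"wx":0,"wy":0,"wz":0},{"hand":-1,"dx":0,"dy":0,"dz":0,"wx":0,"wy":0,"wz":0}]'
python3 -m handwheel '[{"hand":-1,"dx":0,"dy":0,"dz":1,"wx":0,"wy":0,"wz":0},{"hand":-1,"dx":0,"dy":0,"dz":2,"wx":0,"wy":0,"wz":0},{"hand":-1,"dx":0,"dy":0,"dz":3,"wx":0,"wy":0,"wz":0},{"hand":-1,"dx":0,"dy":0,"dz":3,"wx":0,"wy":0,"wz":0},{"hand":-1,"dx":0,"dy":0,"dz":3,"wx":0,"wy":0,"wz":0},{"hand":-1,"dx":-2,"dy":0,"dz":3,"wx":0,"wy":0,"wz":0},{"hand":-1,"dx":-2,"dy":-3,"dz":1,"wx":0,"wy":0,"wz":0},{"hand":-1,"dx":0,"dy":0,"dz":0,"wx":0,"wy":0,"wz":0},{"hand":-1,"dx":0,"dy":0,"dz":0,"wx":0,"wy":0,"wz":0}]'
python3 - <<'E'
from dr import *
p,d,c=snap('wrist','wrist60'); s=bot.read_state(); print(s['position'],s['force'])
cv2.imwrite('pics/w60z.png',cv2.resize(p[0:240,100:420,::-1],None,fx=2.5,fy=2.5))
E
python3 ang.py wrist60
```

```text
time_s: 64.2
position: [0.4974, -0.0449, 0.0918]
tcp_rot: [[0.993, 0.115, 0.0], [0.115, -0.993, -0.0], [0.0, 0.0, -1.0]]
force: [-0.2, 0.2, 0.4]
opening: 0.004
time_s: 65.1
position: [0.4573, -0.0752, 0.2526]
tcp_rot: [[0.994, 0.114, 0.002], [0.114, -0.994, -0.0], [0.002, 0.0, -1.0]]
force: [-0.4, 0.6, -0.6]
opening: 0.0
[ 0.45735767 -0.07475855  0.25199019] [-0.5328887  -0.58480958 -0.33088478]
tab L 49 yaw 3.35 pt [557.  -46.6]
tab R 49 yaw 3.2 pt [561.9 -59.7]
carrier L 90 yaw 0.21 pt [ 571.5 -105.1]
panel L 18 yaw 5.64 pt [596.6 -46.3]
panel R 18 yaw 4.38 pt [596.9 -54.6]
```

View pics/w60z.png

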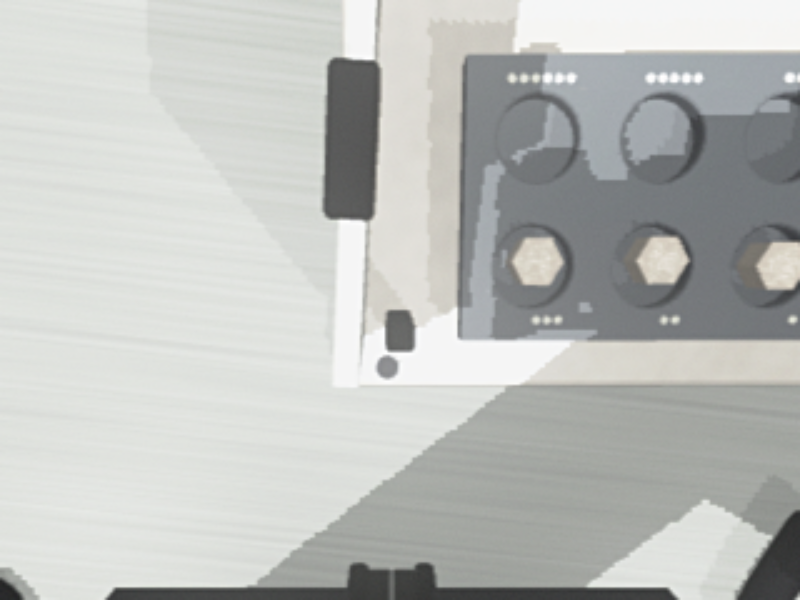

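```bash
python3 -m handwheel '[{"hand":-0.1,"dx":3.5,"dy":0.7,"dz":0,"wx":0,"wy":0,"wz":0},{"hand":-0.1,"dx":3.5,"dy":0.7,"dz":0,"wx":0,"wy":0,"wz":0},{"hand":-0.1,"dx":3.6,"dy":0.5,"dz":0,"wx":0,"wy":0,"wz":0},{"hand":-0.1,"dx":0,"dy":0,"dz":0,"wx":0,"wy":0,"wz":0},{"hand":-0.1,"dx":0,"dy":0,"dz":0,"wx":0,"wy":0,"wz":0},{"hand":-0.1,"dx":0,"dy":0,"dz":0,"wx":0,"wy":0,"wz":0}]'
```

```text
time_s: 65.75
position: [0.562, -0.0552, 0.2508]
tcp_rot: [[0.993, 0.116, -0.003], [0.116, -0.993, 0.001], [-0.003, -0.001, -1.0]]
force: [0.3, -0.1, 0.0]
opening: 0.42
```

```bash
python3 -m handwheel '[{"hand":-0.1,"dx":0.1,"dy":0,"dz":-3,"wx":0,"wy":0,"wz":0},{"hand":-0.1,"dx":0,"dy":0,"dz":-3,"wx":0,"wy":0,"wz":0},{"hand":-0.1,"dx":0,"dy":0,"dz":-3,"wx":0,"wy":0,"wz":0},{"hand":-0.1,"dx":0,"dy":0,"dz":0,"wx":0,"wy":0,"wz":0},{"hand":-0.1,"dx":0,"dy":0,"dz":0,"wx":0,"wy":0,"wz":0},{"hand":-0.1,"dx":0,"dy":0,"dz":0,"wx":0,"wy":0,"wz":0}]'
```

```text
time_s: 66.35
position: [0.5653, -0.0563, 0.1635]
tcp_rot: [[0.993, 0.115, 0.003], [0.115, -0.993, -0.001], [0.003, 0.001, -1.0]]
force: [0.1, 0.5, -0.3]
opening: 0.453
```

```bash
python3 -m handwheel '[{"hand":-0.1,"dx":0,"dy":-0.1,"dz":-0.5,"wx":0,"wy":0,"wz":0},{"hand":-0.1,"dx":0,"dy":0,"dz":0,"wx":0,"wy":0,"wz":0},{"hand":-0.1,"dx":0,"dy":0,"dz":0,"wx":0,"wy":0,"wz":0},{"hand":-0.1,"dx":0,"dy":0,"dz":0,"wx":0,"wy":0,"wz":0}]'
```

```text
time_s: 66.75
position: [0.5646, -0.057, 0.1571]
tcp_rot: [[0.993, 0.115, 0.001], [0.115, -0.993, -0.0], [0.001, 0.0, -1.0]]
force: [0.6, -0.5, 0.6]
opening: 0.448
```

```bash
python3 -m handwheel '[{"hand":-0.45,"dx":0,"dy":-0.02,"dz":0,"wx":0,"wy":0,"wz":0},{"hand":-0.6,"dx":0,"dy":0,"dz":0,"wx":0,"wy":0,"wz":0},{"hand":-0.6,"dx":0,"dy":0,"dz":0,"wx":0,"wy":0,"wz":0},{"hand":-1,"dx":0,"dy":0,"dz":0,"wx":0,"wy":0,"wz":0},{"hand":-1,"dx":0,"dy":0,"dz":0,"wx":0,"wy":0,"wz":0},{"hand":-1,"dx":0,"dy":0,"dz":0,"wx":0,"wy":0,"wz":0},{"hand":-1,"dx":0,"dy":0,"dz":0,"wx":0,"wy":0,"wz":0}]'
python3 - <<'E'
from dr import *
p,d,c=snap('wrist','wrist61'); s=bot.read_state(); print(s['position'],s['force'],s['moment'])
cv2.imwrite('pics/w61z.png',cv2.resize(p[50:330,150:350,::-1],None,fx=2.1,fy=2.1))
E
python3 ang.py wrist61|grep panel
```

```text
time_s: 67.45
position: [0.5643, -0.0569, 0.1567]
tcp_rot: [[0.993, 0.115, -0.0], [0.115, -0.993, 0.0], [-0.0, -0.0, -1.0]]
force: [0.7, 1.3, 0.1]
opening: 0.158
[ 0.56430035 -0.0569253   0.15668002] [0.20082722 0.7924971  0.18074128] [0.22838027 0.06015721 0.00142818]
panel L 75 yaw 6.23 pt [609.  -47.8]
panel R 75 yaw 5.99 pt [610.  -56.2]
```

View pics/w61z.png

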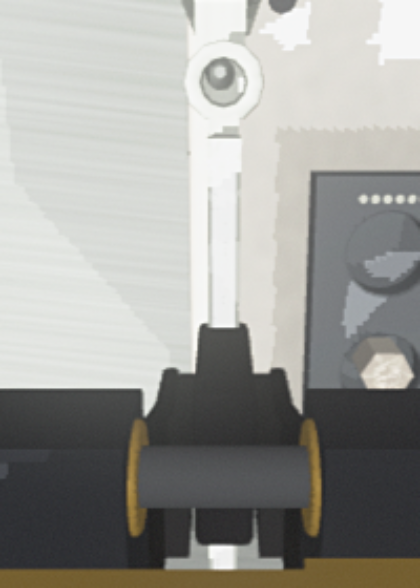

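```bash
python3 -m handwheel '[{"hand":-1,"dx":0,"dy":0,"dz":0.2,"wx":0,"wy":0,"wz":0},{"hand":-1,"dx":0,"dy":-0.03,"dz":0.2,"wx":0,"wy":0,"wz":0},{"hand":-1,"dx":0,"dy":0,"dz":0,"wx":0,"wy":0,"wz":0},{"hand":-1,"dx":0,"dy":0,"dz":0,"wx":0,"wy":0,"wz":0}]'
python3 -m handwheel '[{"hand":-1,"dx":0,"dy":-0.02,"dz":0,"wx":0,"wy":0,"wz":0},{"hand":-1,"dx":0,"dy":0,"dz":0,"wx":0,"wy":0,"wz":0},{"hand":-1,"dx":0,"dy":0,"dz":0,"wx":0,"wy":0,"wz":0}]'
python3 - <<'E'
from dr import *
p,d,c=snap('wrist','wrist62'); s=bot.read_state(); print(s['position'],s['force'],s['moment'])
cv2.imwrite('pics/w62z.png',cv2.resize(p[50:130,210:300,::-1],None,fx=6,fy=6))
E
python3 ang.py wrist62|grep panel
```

```text
time_s: 67.9
position: [0.5643, -0.0571, 0.1607]
tcp_rot: [[0.993, 0.115, -0.0], [0.115, -0.993, 0.001], [-0.0, -0.001, -1.0]]
force: [1.8, 2.2, -2.8]
opening: 0.16
time_s: 68.2
position: [0.5643, -0.0573, 0.1607]
tcp_rot: [[0.993, 0.115, -0.0], [0.115, -0.993, 0.001], [-0.0, -0.001, -1.0]]
force: [-0.2, 2.4, -2.6]
opening: 0.157
[ 0.56425686 -0.05726065  0.16070085] [ 1.22618981  3.17299949 -1.94600942] [0.78557943 0.00184201 0.02978405]
panel L 73 yaw 6.22 pt [603.3 -48.7]
panel R 73 yaw 5.96 pt [607.8 -56.8]
```

View pics/w62z.png

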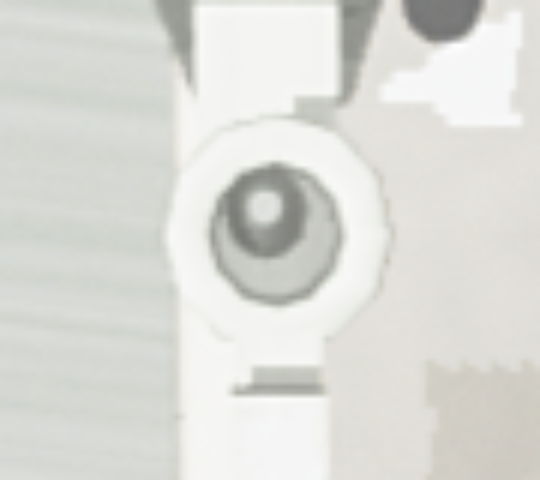

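```bash
python3 -m handwheel '[{"hand":-1,"dx":0.1,"dy":0.05,"dz":0,"wx":0,"wy":0,"wz":0.008},{"hand":-1,"dx":0,"dy":0,"dz":0,"wx":0,"wy":0,"wz":0},{"hand":-1,"dx":0,"dy":0,"dz":0,"wx":0,"wy":0,"wz":0},{"hand":-1,"dx":0,"dy":0,"dz":0,"wx":0,"wy":0,"wz":0}]'
python3 - <<'E'
from dr import *
p,d,c=snap('wrist','wrist63'); s=bot.read_state(); print(s['position'],s['force'],s['moment'])
cv2.imwrite('pics/w63z.png',cv2.resize(p[50:130,210:300,::-1],None,fx=6,fy=6))
E
python3 ang.py wrist63|grep panel
```

```text
time_s: 68.65
position: [0.5646, -0.0571, 0.1605]
tcp_rot: [[0.992, 0.123, -0.002], [0.123, -0.992, 0.0], [-0.002, -0.001, -1.0]]
force: [-1.6, 1.7, -1.7]
opening: 0.16
[ 0.56465404 -0.05706583  0.16046423] [-1.27107865  2.61149566 -3.78736738] [ 0.56251814  0.52483772 -0.15786709]
panel L 73 yaw 6.68 pt [603.1 -48.2]
panel R 73 yaw 7.48 pt [615.8 -55.6]
```

View pics/w63z.png

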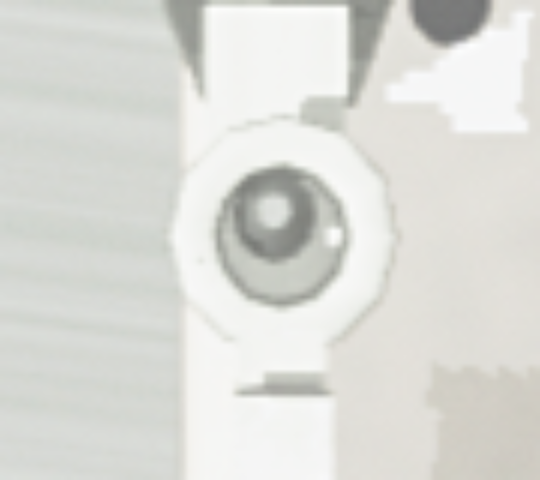

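```bash
python3 -m handwheel '[{"hand":-1,"dx":-0.05,"dy":0.02,"dz":-0.2,"wx":0,"wy":0,"wz":0},{"hand":-1,"dx":0,"dy":0,"dz":-0.2,"wx":0,"wy":0,"wz":0},{"hand":-1,"dx":0,"dy":0,"dz":0,"wx":0,"wy":0,"wz":0},{"hand":-1,"dx":0,"dy":0,"dz":0,"wx":0,"wy":0,"wz":0}]'
python3 -m handwheel '[{"hand":-0.4,"dx":0,"dy":0,"dz":0,"wx":0,"wy":0,"wz":0},{"hand":-0.2,"dx":0,"dy":0,"dz":0,"wx":0,"wy":0,"wz":0},{"hand":-0.2,"dx":0,"dy":0,"dz":0,"wx":0,"wy":0,"wz":0},{"hand":-0.2,"dx":0,"dy":0,"dz":0,"wx":0,"wy":0,"wz":0}]'
python3 - <<'E'
from dr import *
p,d,c=snap('wrist','wrist64'); s=bot.read_state(); print(s['position'],s['force'],s['moment'])
cv2.imwrite('pics/w64z.png',cv2.resize(p[50:330,150:350,::-1],None,fx=2.1,fy=2.1))
E
python3 ang.py wrist64|grep panel
```

```text
time_s: 69.1
position: [0.5647, -0.057, 0.1568]
tcp_rot: [[0.992, 0.123, -0.0], [0.123, -0.992, -0.0], [-0.0, 0.0, -1.0]]
force: [-2.2, 1.5, -0.8]
opening: 0.156
time_s: 69.5
position: [0.5656, -0.0574, 0.157]
tcp_rot: [[0.992, 0.124, 0.001], [0.124, -0.992, -0.001], [0.001, 0.001, -1.0]]
force: [0.3, -0.4, -0.0]
opening: 0.377
[ 0.56538883 -0.05725215  0.15695635] [0.01774563 0.17655453 0.01877854] [ 0.03017183  0.12664345 -0.02834761]
panel L 74 yaw 5.57 pt [605.  -47.8]
panel R 74 yaw 5.79 pt [608.3 -55.9]
```

View pics/w64z.png

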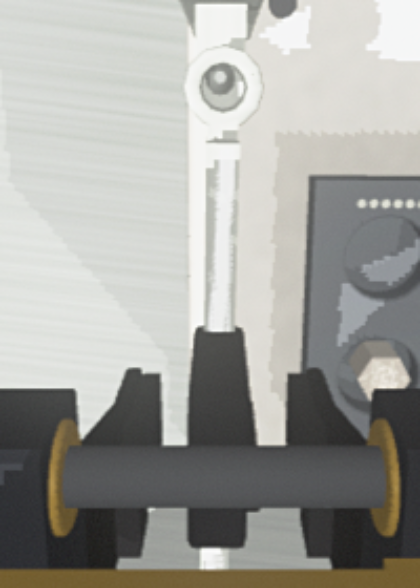

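```bash
python3 -m handwheel '[{"hand":-0.2,"dx":0,"dy":0.05,"dz":0,"wx":0,"wy":0,"wz":0.006},{"hand":-0.5,"dx":0,"dy":0,"dz":0,"wx":0,"wy":0,"wz":0},{"hand":-0.6,"dx":0,"dy":0,"dz":0,"wx":0,"wy":0,"wz":0},{"hand":-1,"dx":0,"dy":0,"dz":0,"wx":0,"wy":0,"wz":0},{"hand":-1,"dx":0,"dy":0,"dz":0,"wx":0,"wy":0,"wz":0},{"hand":-1,"dx":0,"dy":0,"dz":0,"wx":0,"wy":0,"wz":0},{"hand":-1,"dx":0,"dy":0,"dz":0.2,"wx":0,"wy":0,"wz":0},{"hand":-1,"dx":0,"dy":0,"dz":0.2,"wx":0,"wy":0,"wz":0},{"hand":-1,"dx":0,"dy":0,"dz":0,"wx":0,"wy":0,"wz":0},{"hand":-1,"dx":0,"dy":0,"dz":0,"wx":0,"wy":0,"wz":0}]'
python3 - <<'E'
from dr import *
p,d,c=snap('wrist','wrist65'); s=bot.read_state(); print(s['position'],s['force'],s['moment'])
cv2.imwrite('pics/w65z.png',cv2.resize(p[50:130,210:300,::-1],None,fx=6,fy=6))
E
python3 ang.py wrist65|grep panel
```

```text
time_s: 70.55
position: [0.5647, -0.0563, 0.1607]
tcp_rot: [[0.992, 0.129, -0.0], [0.129, -0.992, 0.0], [-0.0, -0.0, -1.0]]
force: [1.5, 1.1, -2.6]
opening: 0.152
[ 0.56470764 -0.0562657   0.16072995] [ 0.14144379  0.85221336 -2.23174624] [ 0.12296597  0.08921206 -0.10723526]
panel L 73 yaw 7.09 pt [606.6 -47.3]
panel R 73 yaw 6.72 pt [610.  -55.5]
```

View pics/w65z.png

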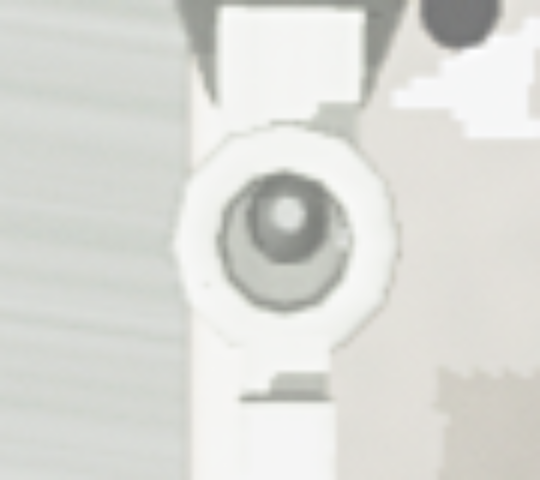

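```bash
python3 -m handwheel '[{"hand":-1,"dx":0,"dy":0,"dz":-0.2,"wx":0,"wy":0,"wz":0},{"hand":-1,"dx":0,"dy":0,"dz":-0.2,"wx":0,"wy":0,"wz":0},{"hand":-1,"dx":0,"dy":0,"dz":-0.02,"wx":0,"wy":0,"wz":0},{"hand":-1,"dx":0,"dy":0,"dz":0,"wx":0,"wy":0,"wz":0}]'
python3 -m handwheel '[{"hand":-0.4,"dx":0,"dy":0,"dz":0,"wx":0,"wy":0,"wz":0},{"hand":-0.2,"dx":0,"dy":0,"dz":0,"wx":0,"wy":0,"wz":0},{"hand":-0.2,"dx":0,"dy":0,"dz":0,"wx":0,"wy":0,"wz":0},{"hand":-0.2,"dx":0,"dy":0,"dz":0,"wx":0,"wy":0,"wz":0}]'
python3 - <<'E'
from dr import *
p,d,c=snap('wrist','wrist66'); s=bot.read_state(); print(s['position'],s['force'],s['moment'])
cv2.imwrite('pics/w66z.png',cv2.resize(p[50:330,150:350,::-1],None,fx=2.1,fy=2.1))
E
python3 ang.py wrist66|grep panel
```

```text
time_s: 71.0
position: [0.5647, -0.0564, 0.1567]
tcp_rot: [[0.992, 0.129, -0.0], [0.129, -0.992, 0.0], [-0.0, -0.0, -1.0]]
force: [-1.0, 1.3, 0.1]
opening: 0.159
time_s: 71.4
position: [0.5651, -0.0566, 0.1566]
tcp_rot: [[0.992, 0.129, 0.0], [0.129, -0.992, -0.0], [0.0, 0.0, -1.0]]
force: [0.4, -0.5, 0.0]
opening: 0.375
[ 0.56501114 -0.05655867  0.15658353] [ 0.36349569 -0.18114417  0.09520577] [0.01322395 0.10965563 0.01594018]
panel L 74 yaw 7.04 pt [607.7 -47.1]
panel R 74 yaw 6.75 pt [604.5 -56. ]
```

View pics/w66z.png

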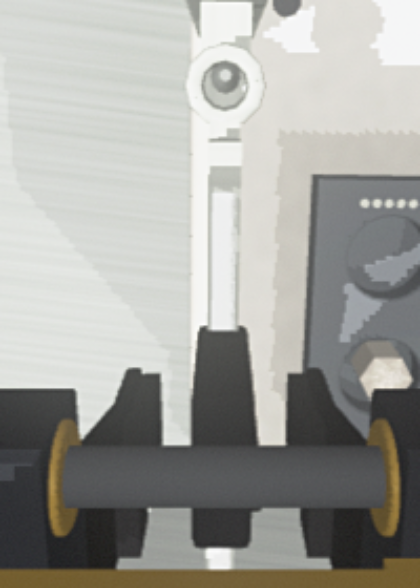

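```bash
python3 -m handwheel '[{"hand":-0.1,"dx":0,"dy":0,"dz":0,"wx":0,"wy":0,"wz":0},{"hand":-0.1,"dx":0,"dy":0,"dz":0,"wx":0,"wy":0,"wz":0},{"hand":-0.1,"dx":0,"dy":0,"dz":1,"wx":0,"wy":0,"wz":0},{"hand":-0.1,"dx":0,"dy":0,"dz":2,"wx":0,"wy":0,"wz":0},{"hand":-0.1,"dx":0,"dy":0,"dz":3,"wx":0,"wy":0,"wz":0},{"hand":-0.1,"dx":0,"dy":0,"dz":3,"wx":0,"wy":0,"wz":0},{"hand":-0.1,"dx":-4,"dy":0,"dz":0.5,"wx":0,"wy":0,"wz":0},{"hand":-0.1,"dx":-4,"dy":-2,"dz":0,"wx":0,"wy":0,"wz":0},{"hand":-0.1,"dx":-3,"dy":0,"dz":0,"wx":0,"wy":0,"wz":0},{"hand":-0.1,"dx":0,"dy":0,"dz":0,"wx":0,"wy":0,"wz":0}]'
python3 -m handwheel '[{"hand":-1,"dx":0,"dy":0,"dz":0,"wx":0,"wy":0,"wz":0},{"hand":-1,"dx":0,"dy":0,"dz":0,"wx":0,"wy":0,"wz":0}]'
python3 - <<'E'
from dr import *
p,d,c=snap('wrist','wrist67'); door('wrist67')
cv2.imwrite('pics/w67z.png',cv2.resize(p[0:240,100:420,::-1],None,fx=2.5,fy=2.5))
E
python3 ang.py wrist67
```

```text
time_s: 72.45
position: [0.4505, -0.0756, 0.252]
tcp_rot: [[0.992, 0.128, -0.004], [0.128, -0.992, 0.001], [-0.003, -0.002, -1.0]]
force: [0.2, -0.2, 0.5]
opening: 0.449
time_s: 72.65
position: [0.4565, -0.0768, 0.2523]
tcp_rot: [[0.992, 0.13, 0.003], [0.13, -0.992, -0.001], [0.002, 0.001, -1.0]]
force: [0.8, 0.9, 0.6]
opening: 0.342
wrist67 0.18 1322 [ 0.5622 -0.0572  0.1865] ((561.425537109375, -57.325347900390625), (39.72034454345703, 13.476483345031738), 6.2895731925964355) fit deg 5.357819961451699
wrist67 0.1455 334 [ 0.5941 -0.0543  0.148 ] ((555.412841796875, -57.65596389770508), (98.3250503540039, 7.614764213562012), 6.702800273895264) fit deg 6.435718401898032
tab L 48 yaw 6.46 pt [559.7 -50.7]
tab R 48 yaw 7.44 pt [562.3 -63.6]
carrier L 90 yaw 0.27 pt [ 569.1 -105.1]
panel L 18 yaw 6.75 pt [595.3 -48.9]
panel R 18 yaw 7.29 pt [597.9 -56.8]
```

View pics/w67z.png

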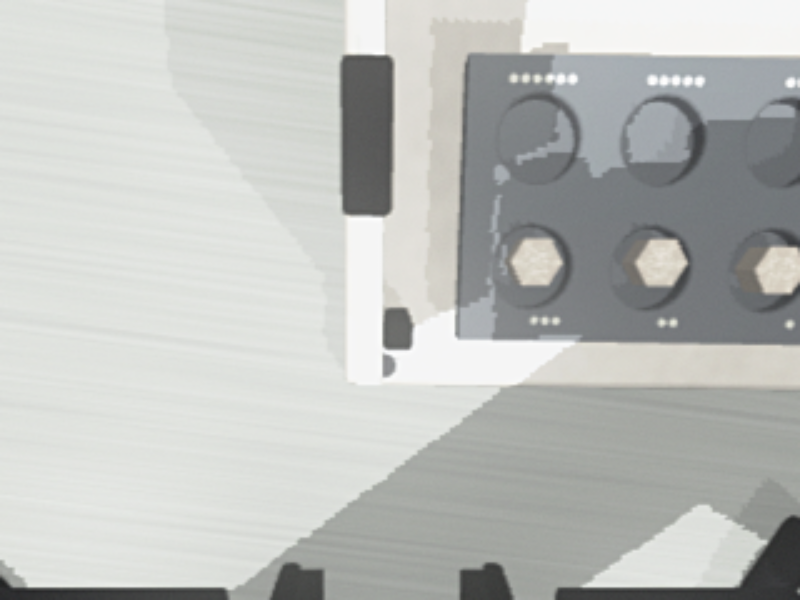

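```bash
python3 -m handwheel '[{"hand":-1,"dx":0,"dy":-4.5,"dz":0,"wx":0,"wy":0,"wz":0},{"hand":-1,"dx":0,"dy":-4.5,"dz":0,"wx":0,"wy":0,"wz":0},{"hand":-1,"dx":0,"dy":-4.5,"dz":0,"wx":0,"wy":0,"wz":0},{"hand":-1,"dx":0,"dy":-4.5,"dz":0,"wx":0,"wy":0,"wz":0},{"hand":-1,"dx":0,"dy":-4.5,"dz":0,"wx":0,"wy":0,"wz":0},{"hand":-1,"dx":0,"dy":-2,"dz":0,"wx":0,"wy":0,"wz":0},{"hand":-1,"dx":0,"dy":0,"dz":0,"wx":0,"wy":0,"wz":0},{"hand":-1,"dx":0,"dy":0,"dz":0,"wx":0,"wy":0,"wz":0},{"hand":-1,"dx":0,"dy":0,"dz":0,"wx":0,"wy":0,"wz":0}]'
python3 - <<'E'
from h import *
p,d,c=snap('wrist','wrist68'); s=bot.read_state(); print(s['position'],s['opening'],s['joint_positions'])
P=cloud(d,c)
m=(d>0)&(P[...,2]>.063)&(P[...,2]<.1)&(P[...,0]>.49)&(P[...,0]<.65)&(P[...,1]<-.25)&(np.arange(384)[:,None]<230)
n,l,st,ce=cv2.connectedComponentsWithStats(m.astype(np.uint8))
for i in range(1,n):
    if st[i,4]>50: q=P[l==i]; print(ce[i],st[i],q.mean(0),q.max(0),q.min(0),np.percentile(q[:,2],[10,50,90]))
E
```

```text
time_s: 73.6
position: [0.4549, -0.3194, 0.2512]
tcp_rot: [[0.991, 0.131, -0.001], [0.131, -0.991, 0.002], [-0.001, -0.002, -1.0]]
force: [-0.4, 0.9, -0.2]
opening: 0.009
[ 0.45496949 -0.31938391  0.25142931] 0.005115972969277619 [-4.65989800e+01  2.29811975e+01  9.01208283e+01  2.34198442e-02
  6.69785287e+01  3.58439072e+01]
[285.19623132  73.4691358 ] [ 264   51   43   46 1539] [ 0.5610591  -0.33452909  0.07683349] [ 0.58291528 -0.31345981  0.08565556] [ 0.53979923 -0.35678899  0.06315977] [0.07192691 0.07366951 0.08328846]
```

View pics/wrist68.png

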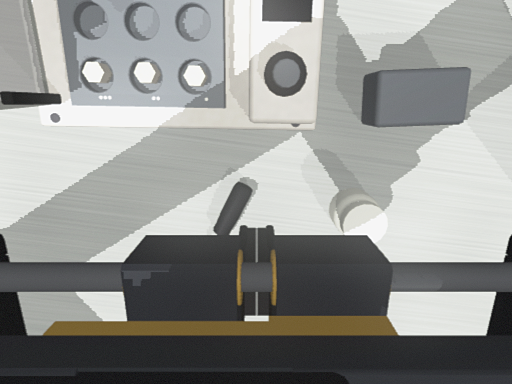

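```bash
python3 - <<'E'
from h import *
p,d,c=load('wrist68'); P=cloud(d,c)
m=(d>0)&(P[...,2]>.079)&(P[...,2]<.1)&(P[...,0]>.49)&(P[...,0]<.65)&(P[...,1]<-.25)&(np.arange(384)[:,None]<120)
v,u=np.nonzero(m); zt=np.percentile(P[m][:,2],60); print(len(u),zt,u.mean(),v.mean(),ray(c,u.mean(),v.mean(),zt),P[m].mean(0))
E
```

```text
639 0.08293013083885765 286.03286384976525 72.88888888888889 [ 0.56124444 -0.33481356  0.08293013] [ 0.56123029 -0.33483942  0.08263427]
```

```bash
python3 -m handwheel '[{"hand":-1,"dx":4,"dy":-0.5,"dz":0,"wx":0,"wy":0,"wz":0},{"hand":-1,"dx":4,"dy":-0.5,"dz":0,"wx":0,"wy":0,"wz":0},{"hand":-1,"dx":2.6,"dy":-0.5,"dz":-2,"wx":0,"wy":0,"wz":0},{"hand":-1,"dx":0,"dy":0,"dz":-4,"wx":0,"wy":0,"wz":0},{"hand":-1,"dx":0,"dy":0,"dz":-4,"wx":0,"wy":0,"wz":0},{"hand":-1,"dx":0,"dy":0,"dz":-4,"wx":0,"wy":0,"wz":0},{"hand":-1,"dx":0,"dy":0,"dz":0,"wx":0,"wy":0,"wz":0},{"hand":-1,"dx":0,"dy":0,"dz":0,"wx":0,"wy":0,"wz":0},{"hand":-1,"dx":0,"dy":0,"dz":0,"wx":0,"wy":0,"wz":0}]'
python3 -c "
from h import *
print(bot.read_state()['position'])
p,d,c=snap('side','side69'); cv2.imwrite('pics/dz69.png',cv2.resize(p[150:310,270:430,::-1],None,fx=4,fy=3.7,interpolation=cv2.INTER_CUBIC))"
```

```text
time_s: 74.55
position: [0.5626, -0.3371, 0.1143]
tcp_rot: [[0.991, 0.13, 0.004], [0.13, -0.991, -0.003], [0.003, 0.004, -1.0]]
force: [-0.2, 0.3, 0.3]
opening: 0.006
[ 0.56255687 -0.33709329  0.11432873]
```

View pics/dz69.png

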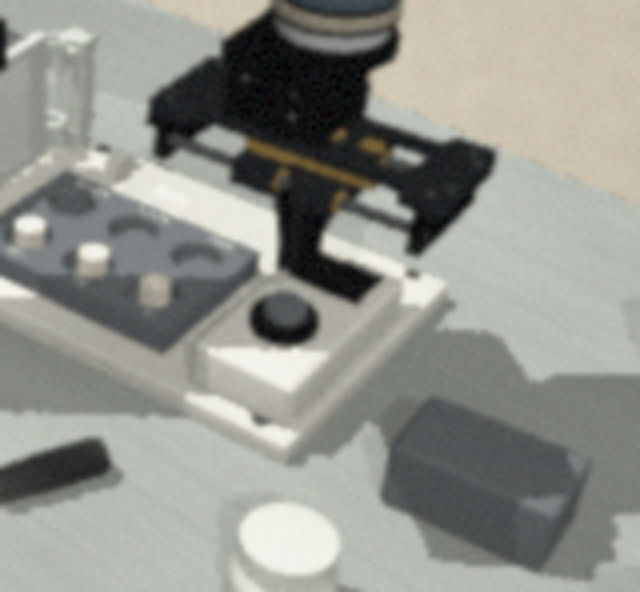

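```bash
python3 -m handwheel '[{"hand":-1,"dx":-0.1,"dy":0.2,"dz":-1,"wx":0,"wy":0,"wz":0},{"hand":-1,"dx":0,"dy":0,"dz":-1,"wx":0,"wy":0,"wz":0},{"hand":-1,"dx":0,"dy":0,"dz":-0.6,"wx":0,"wy":0,"wz":0},{"hand":-1,"dx":0,"dy":0,"dz":-0.2,"wx":0,"wy":0,"wz":0},{"hand":-1,"dx":0,"dy":0,"dz":0,"wx":0,"wy":0,"wz":0},{"hand":-1,"dx":0,"dy":0,"dz":0,"wx":0,"wy":0,"wz":0}]'
python3 -m handwheel '[{"hand":-1,"dx":0,"dy":0,"dz":-0.3,"wx":0,"wy":0,"wz":0},{"hand":-1,"dx":0,"dy":0,"dz":0,"wx":0,"wy":0,"wz":0},{"hand":-1,"dx":0,"dy":0,"dz":0,"wx":0,"wy":0,"wz":0}]'
python3 -m handwheel '[{"hand":-1,"dx":0,"dy":0,"dz":-0.3,"wx":0,"wy":0,"wz":0},{"hand":-1,"dx":0,"dy":0,"dz":0,"wx":0,"wy":0,"wz":0},{"hand":-1,"dx":0,"dy":0,"dz":0,"wx":0,"wy":0,"wz":0}]'
```

```text
time_s: 75.2
position: [0.56, -0.3346, 0.0835]
tcp_rot: [[0.992, 0.129, 0.0], [0.129, -0.992, -0.0], [0.0, 0.0, -1.0]]
force: [0.2, 0.8, 0.6]
opening: 0.005
time_s: 75.5
position: [0.5604, -0.3349, 0.0811]
tcp_rot: [[0.992, 0.129, 0.001], [0.129, -0.992, -0.001], [0.001, 0.001, -1.0]]
force: [-0.0, -0.1, 1.9]
opening: 0.007
time_s: 75.8
position: [0.5604, -0.3349, 0.078]
tcp_rot: [[0.992, 0.129, 0.001], [0.129, -0.992, -0.001], [0.001, 0.001, -1.0]]
force: [1.5, -0.4, 3.9]
opening: 0.008
```

```bash
python3 -m handwheel '[{"hand":-1,"dx":0,"dy":0,"dz":-0.15,"wx":0,"wy":0,"wz":0},{"hand":-1,"dx":0,"dy":0,"dz":0,"wx":0,"wy":0,"wz":0},{"hand":-1,"dx":0,"dy":0,"dz":0,"wx":0,"wy":0,"wz":0}]'
python3 -m handwheel '[{"hand":-1,"dx":0,"dy":0,"dz":-0.15,"wx":0,"wy":0,"wz":0},{"hand":-1,"dx":0,"dy":0,"dz":0,"wx":0,"wy":0,"wz":0},{"hand":-1,"dx":0,"dy":0,"dz":0,"wx":0,"wy":0,"wz":0}]'
```

```text
time_s: 76.1
position: [0.5604, -0.3349, 0.0765]
tcp_rot: [[0.992, 0.129, 0.001], [0.129, -0.992, -0.001], [0.001, 0.001, -1.0]]
force: [1.1, -0.3, 5.6]
opening: 0.005
time_s: 76.4
position: [0.5604, -0.3349, 0.0763]
tcp_rot: [[0.992, 0.13, 0.001], [0.13, -0.992, -0.001], [0.001, 0.002, -1.0]]
force: [-0.8, 0.7, 11.4]
opening: 0.009
```

```bash
python3 -m handwheel '[{"hand":-1,"dx":0,"dy":0,"dz":-0.05,"wx":0,"wy":0,"wz":0},{"hand":-1,"dx":0,"dy":0,"dz":0,"wx":0,"wy":0,"wz":0},{"hand":-1,"dx":0,"dy":0,"dz":0,"wx":0,"wy":0,"wz":0}]'
python3 -m handwheel '[{"hand":-1,"dx":0,"dy":0,"dz":0.5,"wx":0,"wy":0,"wz":0},{"hand":-1,"dx":0,"dy":0,"dz":1,"wx":0,"wy":0,"wz":0},{"hand":-1,"dx":0,"dy":0,"dz":3,"wx":0,"wy":0,"wz":0},{"hand":-1,"dx":0,"dy":0,"dz":4,"wx":0,"wy":0,"wz":0},{"hand":-1,"dx":0,"dy":0,"dz":4,"wx":0,"wy":0,"wz":0},{"hand":-1,"dx":-3,"dy":0,"dz":4,"wx":0,"wy":0,"wz":0},{"hand":-1,"dx":-4,"dy":4,"dz":1,"wx":0,"wy":0,"wz":0},{"hand":-1,"dx":-4,"dy":4.5,"dz":0,"wx":0,"wy":0,"wz":0},{"hand":-1,"dx":0,"dy":4.5,"dz":0,"wx":0,"wy":0,"wz":0},{"hand":-1,"dx":0,"dy":4.5,"dz":0,"wx":0,"wy":0,"wz":0}]'
python3 -m handwheel '[{"hand":-1,"dx":0,"dy":4.5,"dz":0,"wx":0,"wy":0,"wz":0},{"hand":-1,"dx":0,"dy":1.5,"dz":0,"wx":0,"wy":0,"wz":0},{"hand":-1,"dx":0,"dy":0,"dz":0,"wx":0,"wy":0,"wz":0},{"hand":-1,"dx":0,"dy":0,"dz":0,"wx":0,"wy":0,"wz":0},{"hand":-1,"dx":0,"dy":0,"dz":0,"wx":0,"wy":0,"wz":0},{"hand":-1,"dx":0,"dy":0,"dz":0,"wx":0,"wy":0,"wz":0}]'
python3 - <<'E'
from h import *
snap('wrist','wrist70'); p,d,c=snap('scene','scene70'); q,_,_=snap('side','side70')
cv2.imwrite('pics/sz70.png',cv2.resize(p[120:300,120:440,::-1],None,fx=2.5,fy=2.5,interpolation=cv2.INTER_CUBIC))
cv2.imwrite('pics/dz70.png',cv2.resize(q[100:340,110:430,::-1],None,fx=2.5,fy=2.5,interpolation=cv2.INTER_CUBIC))
E
python3 ang.py wrist70
```

```text
time_s: 76.7
position: [0.5604, -0.3349, 0.0763]
tcp_rot: [[0.992, 0.129, 0.001], [0.129, -0.992, -0.001], [0.001, 0.002, -1.0]]
force: [-1.1, 1.2, 13.8]
opening: 0.006
time_s: 77.7
position: [0.4594, -0.1702, 0.2473]
tcp_rot: [[0.992, 0.127, -0.003], [0.127, -0.992, 0.002], [-0.002, -0.002, -1.0]]
force: [1.0, 0.4, 0.1]
opening: 0.006
time_s: 78.3
position: [0.4621, -0.1137, 0.2476]
tcp_rot: [[0.992, 0.127, -0.0], [0.127, -0.992, -0.0], [-0.0, 0.0, -1.0]]
force: [0.2, -0.5, -0.0]
opening: 0.007
tab L 50 yaw 7.7 pt [560.8 -51.4]
tab R 50 yaw 6.38 pt [560.2 -65.7]
carrier L 91 yaw 0.04 pt [ 558.2 -105. ]
panel L 22 yaw 16.67 pt [594.3 -49.4]
panel R 22 yaw 4.69 pt [594.  -58.1]
```

View pics/wrist70.png

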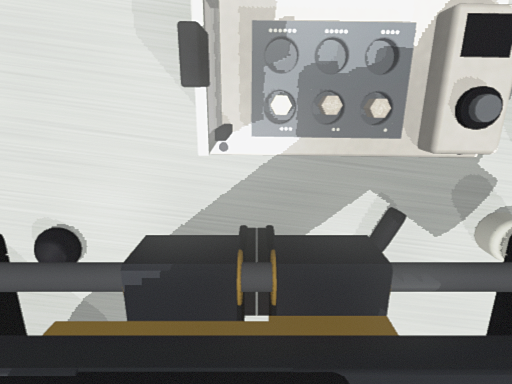

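View pics/sz70.png

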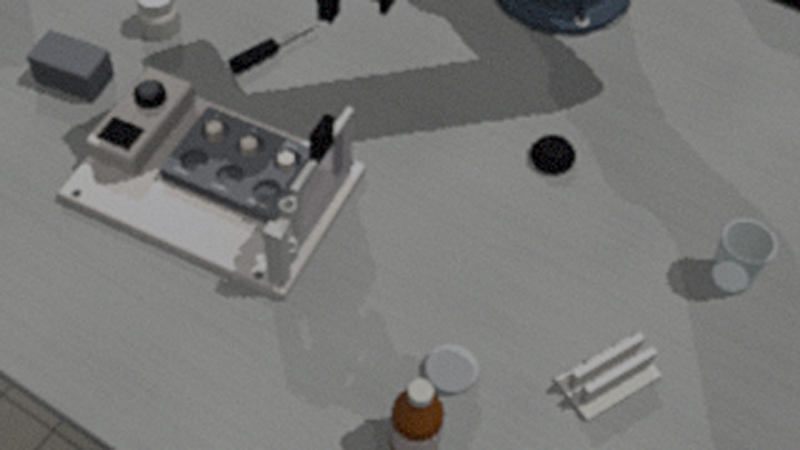

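View pics/dz70.png

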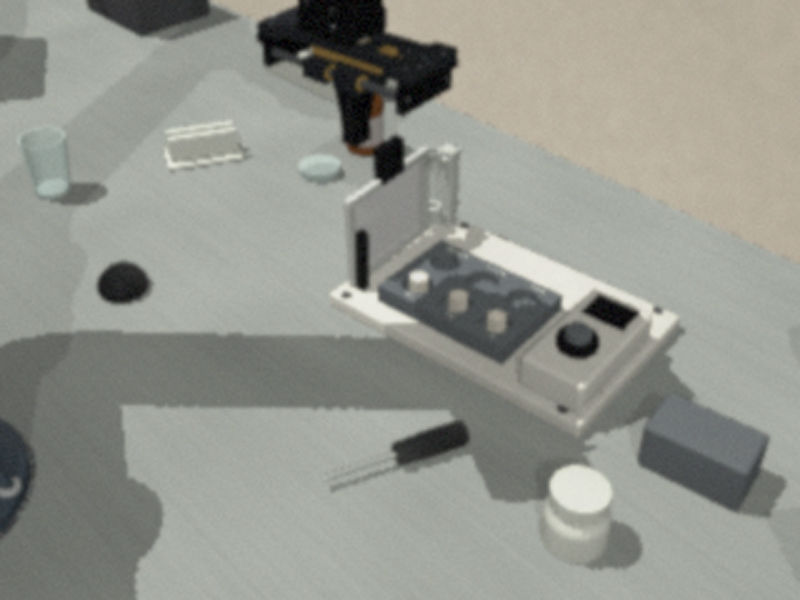

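```bash
python3 -c "
from rig import hand_in
print(hand_in())"
```

```text
the job is handed in; nothing more can be done
None
```

The job is handed in at about 78 s on the robot's clock, with every step carried out in the order asked. `hand_in()` gives no verdict.

- **Pellets:** I found three on the bench and put them in wells 1, 2 and 3. The last wrist, scene and side pictures show one in each well and none left on the bench.
- **Hanging the door:** I lifted it out of its stand and hung it about 78° open. The upper knuckle's top measured 138.7 mm above the bench; 138 mm means fully down.
- **Shutting the door:** The first attempts sprang back 2 to 4° after contact with the stop. I then gripped the tab, raised the door about 4 mm while it stayed on its pins, squared it and set it down shut. It held there. Its measured direction was about 6.5 to 7.4° before the button press, against about 6.6° for the shaker.
- **Start button:** I pressed it until it would go no further, at about 6 mm of travel and 14 N, then let go. It looked sprung back up in the pictures.
- **Final state:** The robot touches nothing, and the bystanders look undisturbed in the final pictures.

**One check that disagreed:** the last door-angle readings were noisy. The tab edges gave 7.7° and 6.4°, and the panel edges were too short to use. The same picture shows the panel against the stop.

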